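# Refill the sweet dispenser

### The job

Refill the sweet dispenser: screw its loosened hopper clockwise by the wing grip until the brass tab on its rim points straight out over the chute (there is no stop to feel), and gather every caramel lying on the counter into the measuring cup. Only when both are done, take the cup by its handle, pour all the caramels together into the hopper, and stand the empty cup upright in the middle of the cork coaster. Leave the candle, tumbler, bell and spoon where they are, and the tab still over the chute.

Things in the scene. Friction and masses are not known exactly. Their poses are not given: they have to be found in the camera images.
- hopper (a joint): Angle of the dispenser's hopper on its vertical screw thread, rad; grows as it is turned clockwise seen from above (screwed down), sinking 1 mm per rad. 0: the brass tab points straight over the chute, as it should. It starts 3.4 to 5.2 rad unscrewed (negative). There is no stop near 0 (it turns on to +1.6); friction of 0.08 N m holds it wherever it is left
- dispenser: Fixed sweet dispenser: oak plinth 170 x 150 x 18 mm, grey body 100 x 100 mm up to 84 mm. Origin: centre of its underside, on the thread axis; z up; its front, with the steel chute, faces -x. On it sits the clear plastic hopper, open on top, outer diameter 154 mm and inner 146 mm at the rim, 96 mm at the floor; its rim is 168 mm above the counter when the joint is 0
- chute (a point): Outer end of the steel chute at the front (-x) of the dispenser, 100 mm from the thread axis, 45 mm above the counter
- hopper_grip (a point): Centre of the hopper's wing grip, a dark steel bar 56 mm long (hopper x), 12 mm thick (y), 26 mm tall, round on top, standing on a 14 mm central rod; the centre is 25 mm above the rim, on the thread axis. Its frame is the hopper's: -x points to the brass tab; the bar lies along x, so it is gripped across y
- hopper_in (a point): Centre of the hopper's floor inside, on the thread axis, 65 mm below the rim; frame as the hopper's
- hopper_tab (a point): Outer end of the brass tab on the hopper's rim, 16 mm wide, 98 mm from the thread axis, 4 mm below the rim
- cup: Loose steel measuring cup, 0.2 kg, 62 mm tall, outer diameter 84 mm at the foot, 100 mm at the rim, wall 3 mm, floor 5 mm. Origin: centre of its underside, z up to the mouth. Its straight level round handle, 16 mm thick, runs along -x from 46 to 155 mm from the cup's axis, its centre line 54 mm above the underside. Four caramels lie in it at the start
- cup_handle (a point): Point on the cup handle's centre line 112 mm from the cup's axis, the place to grip; frame as the cup's
- cup_mid (a point): Point on the cup's axis 32 mm above its underside, inside the cup
- coaster: Fixed cork coaster, a disc 110 mm across and 6 mm thick; origin at the centre of its underside
- candle: Bystander: amber jar with a wooden lid, 68 mm across, 80 mm tall; origin at its underside
- tumbler: Bystander: glass tumbler, 72 mm across, 90 mm tall; origin at its underside
- bell: Bystander: small brass bell, 44 mm across, 50 mm tall; origin at its underside
- spoon: Bystander: steel spoon 150 mm long lying on the counter
- caramel1: Caramel, a brown block 26 x 22 x 20 mm (its x, y, z) with rounded edges, 15 g; origin at its centre. In the cup at the start
- caramel2: Caramel, a brown block 26 x 22 x 20 mm (its x, y, z) with rounded edges, 15 g; origin at its centre. In the cup at the start
- caramel3: Caramel, a brown block 26 x 22 x 20 mm (its x, y, z) with rounded edges, 15 g; origin at its centre. In the cup at the start
- caramel4: Caramel, a brown block 26 x 22 x 20 mm (its x, y, z) with rounded edges, 15 g; origin at its centre. In the cup at the start
- caramel5: Caramel, a brown block 26 x 22 x 20 mm (its x, y, z) with rounded edges, 15 g; origin at its centre. Lies on the counter at the start; absent in some starts (2 to 4 of the four are there)
- caramel6: Caramel, a brown block 26 x 22 x 20 mm (its x, y, z) with rounded edges, 15 g; origin at its centre. Lies on the counter at the start; absent in some starts (2 to 4 of the four are there)
- caramel7: Caramel, a brown block 26 x 22 x 20 mm (its x, y, z) with rounded edges, 15 g; origin at its centre. Lies on the counter at the start; absent in some starts (2 to 4 of the four are there)
- caramel8: Caramel, a brown block 26 x 22 x 20 mm (its x, y, z) with rounded edges, 15 g; origin at its centre. Lies on the counter at the start; absent in some starts (2 to 4 of the four are there)

How it is judged:
By the outcome, as a careful person would: the job done as asked, in the order asked, and still so for the second after the job is handed in, with the robot touching nothing.
Of caramel5, caramel6, caramel7, caramel8 only 2 to 4 are there at a start; the rules pass over those that are not, and their reading is None.
At some moment in a run one of cup, caramel5, caramel6, caramel7, caramel8 may be knocked a few centimetres aside while the robot is not near it.
It also fails if it takes over 200 s, if anything falls off the work surface, if the arm or the gripper's body presses on something with over 40 N, if the wrist force passes 120 N, or if a joint passes its speed limit or range.

### The arm

A 6-joint arm with a two-finger parallel gripper is mounted at the origin on the work surface. World frame = base frame: x ahead of the robot, y to its left, z up, the work surface at z = 0. Lengths are in m, angles in rad, forces in N, time in s.
With the tool pointing down it reaches from about 0.35 to 0.975 m from the base axis. Payload 4.9 kg.
Tool frame: the origin (TCP) lies at the very end of the fingers, on their centre line; the grasp point (between the pads) lies 19 mm behind it (ctrl.grasp_offset is the distance from the TCP to the grasp point, in m); z points along the fingers, y is the line along which they close (so a half turn about z gives the same grasp; the last joint's range is limited). The gripper opens to 85 mm and grips with 20 to 120 N. Pads are 22 mm wide; open, the fingers measure 114 mm over their backs; the gripper's body (76 mm by 85 mm) begins 54 mm behind the grasp point. The pads swing forward as they close: fully open they stand 13 mm farther back than shut.
Start: joints at [-1.319, 0.053, 1.613, -0, 1.476, -0.119], TCP at [0.226, -0.583, 0.231] pointing down, gripper open.
Joint ranges: [-3.01, 3.01], [-1.01, 2.22], [0.06, 2.58], [-1.02, 4.17], [0.09, 2.62], [-3.14, 3.14]. Speed limits (rad/s): [2.57, 2.57, 3.14, 3.14, 3.14, 3.14].

### API

Orientations are given as a rotation vector (axis times angle).
In Python, from station import ctrl, optics gives the robot as it stands.
- The arm moves only by the shell command python3 -m handwheel 'ROWS' [OPENING] [FORCE]. ROWS is JSON, a list of rows, each an object of numbers: "tx", "ty", "tz": the shift along the tool's x, y, z in mm; "roll": the turn about the tool's z in rad. A call has 1 to 12 rows; each row shifts and turns the commanded pose from where the row before left it, along the tool's axes as they then stand; what a row does not reach is not made up. A row lasts 1/12 s, in which the tool goes at most 41.7 mm and 7.16 degrees, less where a joint would pass 70% of its speed; a pose out of reach is approached as far as the arm can. A call with a gripper value outside its range is refused whole. OPENING is the finger opening in mm, from 0 to 85.4, set as the call begins (- or left out, the last holds). The fingers move at their own pace and stop on an object; FORCE is the grip in N (left out, the last holds). Time passes only in rows, so rows that do not move let the fingers close. It gives the time, the measured TCP pose, the force, the opening and the grip force at its end, in the units of the state.
- ctrl.get_obs(): the state, without advancing time (a new reading comes with each control period).
- optics.get_image(name): name is "scene" or "top" or "wrist"; returns (picture, depth): 420x560x3 uint8, red, green, blue; 420x560 float32, m along the optical axis (not along the pixel's ray), 0 where there is no reading.
- optics.camera_params(name): a dict with "mtx" (3x3 intrinsics, pixels), "k1" (the pictures are not rectified: a ray, as slopes to the right and down, at radius r is drawn at 1 + k1 r^2 times it, then the intrinsics apply), "extrinsics" (4x4, takes a point from camera to world coordinates); the wrist camera has in their place "tool_from_camera" (4x4, takes a point from camera to tool coordinates, whose origin is the TCP and whose axes are the flange's). Camera axes: x right, y down, z forward; pixel columns grow to the right and rows downward; lengths in m; the calibration is good to about 2 mm. A picture is of the moment at which its call begins: read the wrist's pose just before it. camera_params takes no time and is no camera call.
- ctrl.finish_job(): hands the job in; it is judged then, once.
The state is a dict: "t": time; "q": joint angles; "dq": joint speeds; "effort": joint torques, N m; "tool_pos": TCP position; "tool_rot": TCP orientation; "contact_force": force on the tool from outside, world axes, zero at the start; "wrist_torque": the same for the moment, N m; "opening": finger opening in m; "grip_force": force on a finger pad.
Only numpy, scipy, OpenCV 4.12 (cv2) and the standard library are available. Lean on these libraries where they do the work, as an engineer would, in place of code of your own. Each camera call takes 0.05 s, during which the arm holds its last target. There are 200 camera calls.

## Working session

There is one attempt and no reset: what is moved stays moved. The work goes in short steps, Python scripts to look and compute and a shell command to move; the robot and the scene stay as the last step left them, time stands still between calls to the robot, and variables do not carry over. Pictures are saved under pics/ and viewed, at most 14 in all, crops included, and the job is handed in when it is done.

```bash
ls; mkdir -p pics; cat > h.py <<'E'
import numpy as np, cv2
from scipy.spatial.transform import Rotation as R
from station import ctrl, optics
def T():
    o=ctrl.get_obs(); M=np.eye(4); M[:3,:3]=R.from_rotvec(o['tool_rot']).as_matrix(); M[:3,3]=o['tool_pos']; return M
def snap(name,fn=None):
    t=T(); im,d=optics.get_image(name); p=optics.camera_params(name)
    E=t@p['tool_from_camera'] if name=='wrist' else np.array(p['extrinsics'])
    if fn: cv2.imwrite(f'pics/{fn}.png',im[:,:,::-1]); np.savez(f'pics/{fn}.npz',im=im,d=d,K=p['mtx'],k1=p['k1'],E=E)
    return im,d,np.array(p['mtx']),p['k1'],E
def load(fn):
    z=np.load(f'pics/{fn}.npz'); return z['im'],z['d'],z['K'],float(z['k1']),z['E']
def cloud(s):
    im,d,K,k1,E=s
    v,u=np.mgrid[:d.shape[0],:d.shape[1]]
    p=cv2.undistortPoints(np.stack([u,v],-1).reshape(-1,1,2).astype(float),K,np.array([k1,0,0,0.])).reshape(d.shape+(2,))
    P=np.dstack([p*d[...,None],d]); W=P@E[:3,:3].T+E[:3,3]; W[d==0]=np.nan; return W
def ray(s,u,v,z):
    im,d,K,k1,E=s
    p=cv2.undistortPoints(np.array([[[u,v]]],float),K,np.array([k1,0,0,0.]))[0,0]
    r=E[:3,:3]@np.array([*p,1]); return E[:3,3]+r*(z-E[2,3])/r[2]
E
python3 - <<'E'
from h import *
snap('top','top0');snap('scene','scene0')
o=ctrl.get_obs();print(o); print(T().round(3)); print(ctrl.grasp_offset); print(optics.camera_params('wrist')); print(optics.camera_params('top'))
E
```

```text
pics
{'t': 0.1, 'q': array([-1.31897952e+00,  5.32827164e-02,  1.61414054e+00,  5.31521794e-05,
        1.47602563e+00, -1.19054015e-01]), 'dq': array([ 0.00126392, -0.00127328, -0.00165657,  0.00181889,  0.00136063,
       -0.00014405]), 'effort': array([ 1.01569665e-03, -3.94903922e+01, -3.71362138e+01, -8.71531847e-05,
        3.90078189e-03,  2.17954550e-06]), 'tool_pos': array([ 0.22635883, -0.58196634,  0.23020066]), 'tool_rot': array([-3.08591103e+00, -5.78879596e-01,  1.10418175e-04]), 'contact_force': array([-0.16097692,  0.39905069, -0.70102307]), 'wrist_torque': array([-0.0073154 , -0.01602828, -0.01500949]), 'grip_force': 0.0, 'opening': 0.08573603657454398}
[[ 0.932  0.362 -0.     0.226]
 [ 0.362 -0.932  0.002 -0.582]
 [ 0.    -0.002 -1.     0.23 ]
 [ 0.     0.     0.     1.   ]]
0.0187
{'mtx': array([[315.94494862,   0.        , 279.21094535],
       [  0.        , 315.94494862, 208.89180186],
       [  0.        ,   0.        ,   1.        ]]), 'k1': -0.033623808962556324, 'tool_from_camera': array([[ 7.62856236e-04, -9.65827552e-01, -2.59184408e-01,
         6.59038066e-02],
       [ 9.99999680e-01,  6.74184869e-04,  4.31004592e-04,
         6.60889292e-04],
       [-2.41537904e-04, -2.59184654e-01,  9.65827757e-01,
        -1.42652225e-01],
       [ 0.00000000e+00,  0.00000000e+00,  0.00000000e+00,
         1.00000000e+00]])}
{'mtx': array([[472.61164156,   0.        , 272.89283146],
       [  0.        , 472.61164156, 211.98346294],
       [  0.        ,   0.        ,   1.        ]]), 'k1': -0.12531071588793338, 'extrinsics': array([[ 1.39791518e-03, -9.93050554e-01,  1.17680259e-01,
         4.76681515e-01],
       [-9.99806396e-01,  9.21771039e-04,  1.96550365e-02,
        -9.21810579e-02],
       [-1.96269191e-02, -1.17684951e-01, -9.92857007e-01,
         1.21528253e+00],
       [ 0.00000000e+00,  0.00000000e+00,  0.00000000e+00,
         1.00000000e+00]])}
```

View pics/top0.png

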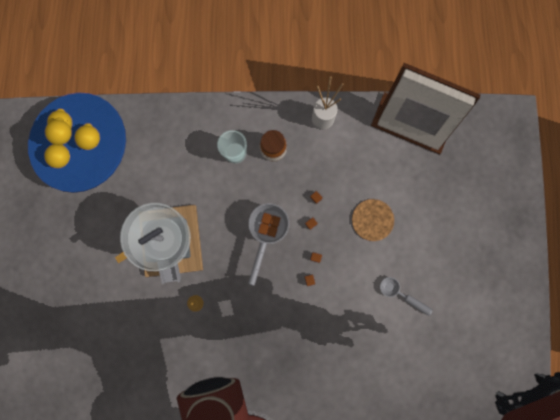

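View pics/scene0.png

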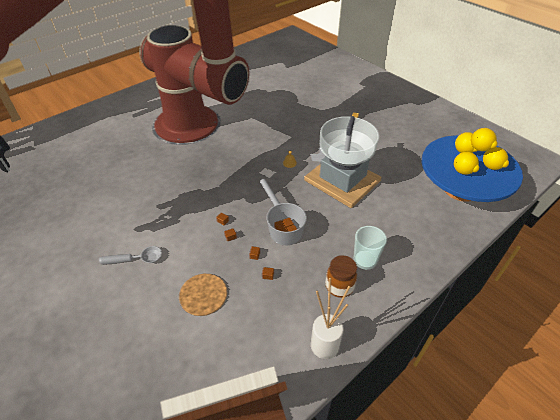

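The top view shows the dispenser at about (155,237), chute toward (170,275), tab near (122,257), cup at (269,223) with its handle end at (253,282), and four caramels at (316,197), (310,224), (316,258) and (310,280). The coaster is at (373,220). I'll measure these and enlarge.

```bash
python3 - <<'E'
from h import *
s=load('top0'); im=s[0]; W=cloud(s)
cv2.imwrite('pics/c1.png',cv2.resize(im[180:320,100:340,::-1],None,fx=3.3,fy=3.3,interpolation=cv2.INTER_CUBIC))
hsv=cv2.cvtColor(im,cv2.COLOR_RGB2HSV)
m=((hsv[...,0]<14)&(hsv[...,1]>150)&(hsv[...,2]>60)).astype(np.uint8); m[:185]=0;m[290:]=0;m[:,:255]=0;m[:,335:]=0
n,l,st,c=cv2.connectedComponentsWithStats(m)
for i in range(1,n):
    if st[i,4]>20:
        q=W[l==i]; t=q[q[:,2]>np.nanmedian(q[:,2])-.004]
        print(c[i].round(1),st[i,4],np.nanmedian(q,0).round(4), cv2.minAreaRect((t[:,:2]*1000).astype(np.float32)))
for n,u,v,z in [('coaster',373,220,.006),('cup rim',269,223,.062),('cup handle end',253,282,.054),('bell',195,303,.04),('candle',273,145,.08),('tumbler',232,146,.09),('hopper',157,236,.168),('spoon',388,286,.01)]: print(n,ray(s,u,v,z).round(3),W[v,u].round(3))
# circle fits from depth
def fit(box,zlo,zhi,n):
    q=W[box[1]:box[3],box[0]:box[2]].reshape(-1,3); q=q[(q[:,2]>zlo)&(q[:,2]<zhi)]
    (cx,cy),r=cv2.minEnclosingCircle((q[:,:2]*1000).astype(np.float32)); print(n,cx,cy,r,len(q))
fit((110,195,200,280),.155,.180,'hopper'); fit((245,200,292,250),.057,.067,'cup'); fit((345,190,400,250),.004,.010,'coaster');fit((255,125,290,165),.07,.09,'candle');fit((185,290,207,314),.02,.06,'bell');fit((215,125,250,165),.08,.1,'tumbler')
q=W[250:290,245:262].reshape(-1,3); q=q[q[:,2]>.05]; print('handle',cv2.fitLine(q[:,:2].astype(np.float32),cv2.DIST_L2,0,.01,.01).ravel(),q.mean(0),q.min(0))
E
```

```text
[315.8 196.7] 65 [ 0.6568 -0.1787  0.0193] ((657.0234985351562, -178.82115173339844), (22.21049690246582, 18.69489860534668), 46.25387191772461)
[268.7 224.6] 288 [ 0.585  -0.0586  0.0246] ((585.9179077148438, -58.075172424316406), (40.010498046875, 49.19359588623047), 73.63182067871094)
[310.7 223. ] 61 [ 0.59   -0.1652  0.0199] ((590.322509765625, -165.35015869140625), (17.872447967529297, 22.09636116027832), 42.00625991821289)
[315.6 257. ] 63 [ 0.504  -0.1772  0.0198] ((503.8731689453125, -176.40264892578125), (22.682931900024414, 16.914949417114258), 71.2579116821289)
[309.3 279.8] 62 [ 0.4464 -0.1596  0.0202] ((446.4023132324219, -160.696533203125), (20.17188835144043, 17.756553649902344), 0.5737026929855347)
coaster [ 0.599 -0.326  0.006] [ 0.599 -0.326  0.008]
cup rim [ 0.586 -0.06   0.062] [ 0.591 -0.058  0.008]
cup handle end [ 0.442 -0.021  0.054] [ 0.442 -0.021  0.057]
bell [0.389 0.124 0.04 ] [0.389 0.124 0.036]
candle [ 0.778 -0.07   0.08 ] [ 0.777 -0.07   0.081]
tumbler [0.773 0.031 0.09 ] [0.795 0.04  0.008]
hopper [0.547 0.189 0.168] [0.547 0.191 0.161]
spoon [ 0.43  -0.361  0.01 ] [ 0.43  -0.362  0.002]
hopper 540.4921264648438 206.8868865966797 89.39844512939453 690
cup 577.7550659179688 -54.70781707763672 59.31946563720703 219
coaster 597.4031982421875 -321.8492736816406 91.49867248535156 1085
candle 787.1188354492188 -67.85785675048828 30.5272159576416 459
bell 386.2001647949219 130.9467315673828 14.57596492767334 104
tumbler 778.09619140625 31.251829147338867 36.44863510131836 185
handle [ 0.9630092  -0.26946867  0.47818553 -0.02604258] [ 0.47818554 -0.02604258  0.05981955] [ 0.43758145 -0.04061957  0.05111666]
```

View pics/c1.png

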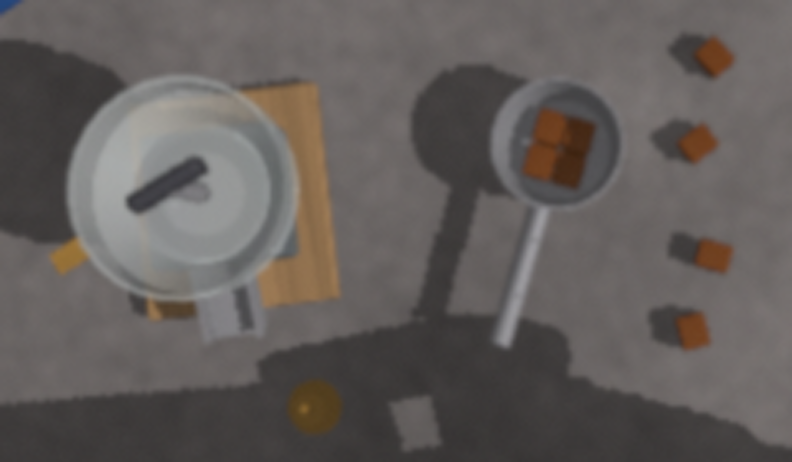

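The crop shows the tab at crop (70,257), left of and below the hopper centre (184,187). The plinth is yawed about 5.6°, so roughly 5.1 rad of clockwise turn is needed. The caramels lie in a column at crop x≈700, and four more are in the cup.

The interface has no tilt row, and the pour needs one, so I'll check the usage text and see how the arm behaves at its reach limit in free air.

```bash
python3 -m handwheel --help 2>&1 | tail -5; python3 -m handwheel '[{"tz":-40},{"tz":-40},{"tz":-40},{"tz":-40},{"tz":-40},{"tz":-40},{"tz":-40},{"tz":-40},{"tz":-40},{"tz":-40},{"tz":-40},{"tz":-40}]'; python3 -c "
from h import *
print(T().round(3),ctrl.get_obs()['q'])"
```

```text
invalid input: not JSON, or not a number
[[ 0.932  0.362 -0.     0.226]
 [ 0.362 -0.932  0.002 -0.582]
 [ 0.    -0.002 -1.     0.23 ]
 [ 0.     0.     0.     1.   ]] [-1.31897952e+00  5.32827164e-02  1.61414054e+00  5.31521794e-05
  1.47602563e+00 -1.19054015e-01]$[0]: bad value
```

```bash
python3 -m handwheel '[{"tx":0,"ty":0,"tz":-30,"roll":0}]'; python3 -m handwheel '[{"tz":-30.0}]';  python3 -m handwheel '[{"tx":0.0,"ty":0.0,"tz":-30.0,"roll":0.0}]'
```

```text
t: 0.18
tool_pos: [0.2255, -0.5788, 0.253]
tool_rot: [-3.074, -0.576, 0.001]
contact_force: [-0.8, 0.4, -1.6]
opening: 0.0851
grip_force: 0.0
t: 0.27
tool_pos: [0.226, -0.5808, 0.288]
tool_rot: [-3.08, -0.578, 0.001]
contact_force: [0.5, -0.7, 0.8]
opening: 0.0856
grip_force: 0.0$[0]: bad value
```

```bash
python3 -m handwheel '[{"tx":0,"ty":0,"tz":-40,"roll":0},{"tx":0,"ty":0,"tz":-40,"roll":0},{"tx":0,"ty":0,"tz":-40,"roll":0},{"tx":0,"ty":0,"tz":-40,"roll":0},{"tx":0,"ty":0,"tz":-40,"roll":0},{"tx":0,"ty":0,"tz":-40,"roll":0},{"tx":0,"ty":0,"tz":-40,"roll":0},{"tx":0,"ty":0,"tz":-40,"roll":0},{"tx":0,"ty":0,"tz":-40,"roll":0},{"tx":0,"ty":0,"tz":-40,"roll":0},{"tx":0,"ty":0,"tz":-40,"roll":0},{"tx":0,"ty":0,"tz":-40,"roll":0}]'; python3 -c "
from h import *
print(T().round(3),ctrl.get_obs()['q'])"
```

```text
t: 1.27
tool_pos: [0.2263, -0.5816, 0.7662]
tool_rot: [3.085, 0.579, 0.0]
contact_force: [0.5, -0.9, 1.7]
opening: 0.0854
grip_force: 0.0
[[ 0.932  0.362  0.001  0.226]
 [ 0.362 -0.932 -0.003 -0.582]
 [-0.     0.003 -1.     0.766]
 [ 0.     0.     0.     1.   ]] [-1.31892027e+00  3.82444357e-01  3.01890666e-01  3.26324532e-05
  2.45440950e+00 -1.19027497e-01]
```

```bash
python3 -m handwheel '[{"tx":0,"ty":0,"tz":-40,"roll":0},{"tx":0,"ty":0,"tz":-40,"roll":0},{"tx":0,"ty":0,"tz":-40,"roll":0},{"tx":0,"ty":0,"tz":-40,"roll":0}]'; python3 -c "
from h import *
print(T().round(3),ctrl.get_obs()['q'])"; python3 -m handwheel '[{"tx":0,"ty":0,"tz":-20,"roll":0},{"tx":0,"ty":0,"tz":-20,"roll":0},{"tx":0,"ty":20,"tz":0,"roll":0},{"tx":0,"ty":20,"tz":0,"roll":0}]'; python3 -c "
from h import *
print(T().round(3),ctrl.get_obs()['q'])"
```

```text
t: 1.6
tool_pos: [0.2058, -0.5314, 0.8337]
tool_rot: [3.066, 0.575, 0.011]
contact_force: [-0.1, 0.4, 0.7]
opening: 0.0854
grip_force: 0.0
[[ 0.932  0.362  0.011  0.206]
 [ 0.362 -0.932 -0.021 -0.531]
 [ 0.003  0.023 -1.     0.834]
 [ 0.     0.     0.     1.   ]] [-1.33478883  0.44176776  0.05753441  0.01153705  2.61932499 -0.12447171]
t: 1.93
tool_pos: [0.2053, -0.5284, 0.8371]
tool_rot: [3.059, 0.574, 0.017]
contact_force: [1.0, -0.1, -1.4]
opening: 0.0857
grip_force: 0.0
[[ 0.932  0.362  0.016  0.205]
 [ 0.363 -0.932 -0.027 -0.528]
 [ 0.005  0.031 -1.     0.837]
 [ 0.     0.     0.     1.   ]] [-1.33610132  0.43712559  0.05545165  0.01881379  2.61891653 -0.11974111]
```

```bash
python3 -m handwheel '[{"tx":0,"ty":0,"tz":40,"roll":0},{"tx":0,"ty":0,"tz":40,"roll":0},{"tx":0,"ty":0,"tz":40,"roll":0},{"tx":0,"ty":0,"tz":40,"roll":0},{"tx":0,"ty":0,"tz":40,"roll":0},{"tx":0,"ty":0,"tz":40,"roll":0},{"tx":0,"ty":0,"tz":40,"roll":0},{"tx":0,"ty":0,"tz":40,"roll":0},{"tx":0,"ty":0,"tz":40,"roll":0},{"tx":0,"ty":0,"tz":40,"roll":0},{"tx":0,"ty":0,"tz":40,"roll":0},{"tx":0,"ty":0,"tz":0,"roll":0}]';  python3 -m handwheel '[{"tx":0,"ty":40,"tz":0,"roll":0},{"tx":0,"ty":40,"tz":0,"roll":0},{"tx":0,"ty":40,"tz":0,"roll":0},{"tx":0,"ty":40,"tz":0,"roll":0},{"tx":0,"ty":40,"tz":0,"roll":0},{"tx":0,"ty":40,"tz":0,"roll":0},{"tx":0,"ty":40,"tz":0,"roll":0},{"tx":0,"ty":40,"tz":0,"roll":0},{"tx":0,"ty":40,"tz":0,"roll":0},{"tx":0,"ty":0,"tz":0,"roll":0}]'; python3 -c "
from h import *
print(T().round(3),ctrl.get_obs()['q'])"; python3 -m handwheel '[{"tx":0,"ty":40,"tz":0,"roll":0},{"tx":0,"ty":40,"tz":0,"roll":0},{"tx":0,"ty":40,"tz":0,"roll":0},{"tx":0,"ty":40,"tz":0,"roll":0},{"tx":0,"ty":0,"tz":0,"roll":0}]'; python3 -c "
from h import *
print(T().round(3),ctrl.get_obs()['q'])"
```

```text
t: 2.93
tool_pos: [0.212, -0.5393, 0.4153]
tool_rot: [3.087, 0.579, 0.015]
contact_force: [0.3, -0.9, -3.7]
opening: 0.0852
grip_force: 0.0
t: 3.77
tool_pos: [0.3353, -0.8608, 0.4314]
tool_rot: [3.067, 0.575, 0.017]
contact_force: [-0.2, -1.6, -4.3]
opening: 0.0853
grip_force: 0.0
[[ 0.932  0.362  0.014  0.335]
 [ 0.362 -0.932 -0.019 -0.861]
 [ 0.006  0.023 -1.     0.431]
 [ 0.     0.     0.     1.   ]] [-1.28228969  0.89336492  0.18232224  0.00937369  2.04355807 -0.0776859 ]
t: 4.18
tool_pos: [0.3539, -0.9069, 0.3972]
tool_rot: [2.988, 0.56, 0.039]
contact_force: [0.6, 0.5, -1.3]
opening: 0.0852
grip_force: 0.0
[[ 0.932  0.36   0.044  0.354]
 [ 0.362 -0.927 -0.095 -0.907]
 [ 0.006  0.104 -0.995  0.397]
 [ 0.     0.     0.     1.   ]] [-1.27922579  1.00981617  0.05777523  0.01584774  1.97034776 -0.07197873]
```

```bash
python3 -m handwheel '[{"tx":0,"ty":-40,"tz":0,"roll":0},{"tx":0,"ty":-40,"tz":0,"roll":0},{"tx":0,"ty":-40,"tz":0,"roll":0},{"tx":0,"ty":-40,"tz":0,"roll":0},{"tx":0,"ty":-40,"tz":0,"roll":0},{"tx":0,"ty":-40,"tz":0,"roll":0},{"tx":0,"ty":-40,"tz":0,"roll":0},{"tx":0,"ty":-40,"tz":0,"roll":0},{"tx":0,"ty":-40,"tz":0,"roll":0},{"tx":0,"ty":-40,"tz":0,"roll":0},{"tx":0,"ty":-40,"tz":0,"roll":0},{"tx":0,"ty":-40,"tz":0,"roll":0}]';  python3 -m handwheel '[{"tx":0,"ty":-40,"tz":0,"roll":0},{"tx":0,"ty":-40,"tz":0,"roll":0},{"tx":0,"ty":0,"tz":0,"roll":0}]'; python3 -c "
from h import *
print(T().round(3),ctrl.get_obs()['q'])"
```

```text
t: 5.18
tool_pos: [0.1971, -0.5041, 0.3595]
tool_rot: [2.981, 0.559, 0.039]
contact_force: [-0.8, -0.1, 0.4]
opening: 0.0855
grip_force: 0.0
t: 5.43
tool_pos: [0.1675, -0.4263, 0.3494]
tool_rot: [2.983, 0.559, 0.039]
contact_force: [0.6, -0.9, -0.7]
opening: 0.0857
grip_force: 0.0
[[ 0.932  0.36   0.045  0.168]
 [ 0.362 -0.927 -0.1   -0.426]
 [ 0.005  0.109 -0.994  0.349]
 [ 0.     0.     0.     1.   ]] [-1.37415482 -0.47821141  1.87603634  0.02433023  1.63701602 -0.17091686]
```

```bash
python3 -m handwheel '[{"tx":0,"ty":-40,"tz":0,"roll":0},{"tx":0,"ty":-40,"tz":0,"roll":0},{"tx":0,"ty":-40,"tz":0,"roll":0},{"tx":0,"ty":-30,"tz":0,"roll":0},{"tx":0,"ty":0,"tz":0,"roll":0}]'; python3 -c "
from h import *
print(T().round(3),ctrl.get_obs()['q'])"
```

```text
t: 5.85
tool_pos: [0.1142, -0.2902, 0.3352]
tool_rot: [2.977, 0.557, 0.038]
contact_force: [-0.6, -0.2, 0.8]
opening: 0.0854
grip_force: 0.0
[[ 0.932  0.359  0.045  0.114]
 [ 0.362 -0.926 -0.106 -0.29 ]
 [ 0.004  0.116 -0.993  0.335]
 [ 0.     0.     0.     1.   ]] [-1.46742699 -0.91224386  2.141877    0.03473814  1.80103893 -0.25656627]
```

```bash
python3 -m handwheel '[{"tx":0,"ty":-40,"tz":0,"roll":0},{"tx":0,"ty":-40,"tz":0,"roll":0},{"tx":0,"ty":-40,"tz":0,"roll":0},{"tx":0,"ty":0,"tz":0,"roll":0}]'; python3 -c "
from h import *
print(T().round(3),ctrl.get_obs()['q'])"
```

```text
t: 6.18
tool_pos: [0.0965, -0.2462, 0.3391]
tool_rot: [3.032, 0.568, 0.025]
contact_force: [0.6, -0.5, 0.9]
opening: 0.0855
grip_force: 0.0
[[ 0.932  0.361  0.026  0.097]
 [ 0.362 -0.931 -0.053 -0.246]
 [ 0.005  0.059 -0.998  0.339]
 [ 0.     0.     0.     1.   ]] [-1.50669246 -1.01084083  2.17455028  0.02430802  1.92317047 -0.29713293]
```

```bash
python3 -m handwheel '[{"tx":0,"ty":-40,"tz":0,"roll":0},{"tx":0,"ty":-40,"tz":0,"roll":0},{"tx":0,"ty":0,"tz":0,"roll":0}]'; python3 -c "
from h import *
print(T().round(3),ctrl.get_obs()['q'])"
```

```text
t: 6.43
tool_pos: [0.0905, -0.2312, 0.3524]
tool_rot: [3.075, 0.577, 0.012]
contact_force: [0.7, 0.3, 0.7]
opening: 0.0852
grip_force: 0.0
[[ 0.932  0.362  0.01   0.091]
 [ 0.362 -0.932 -0.011 -0.231]
 [ 0.005  0.014 -1.     0.352]
 [ 0.     0.     0.     1.   ]] [-1.51185578 -1.01090158  2.15146706  0.00987468  1.98946475 -0.30781658]
```

```bash
python3 -m handwheel '[{"tx":37,"ty":14,"tz":0,"roll":0},{"tx":37,"ty":14,"tz":0,"roll":0},{"tx":37,"ty":14,"tz":0,"roll":0},{"tx":37,"ty":14,"tz":0,"roll":0},{"tx":37,"ty":14,"tz":0,"roll":0}]'; python3 -m handwheel '[{"tx":32,"ty":-25,"tz":0,"roll":0},{"tx":32,"ty":-25,"tz":0,"roll":0},{"tx":32,"ty":-25,"tz":0,"roll":0},{"tx":32,"ty":-25,"tz":0,"roll":0},{"tx":32,"ty":-25,"tz":0,"roll":0},{"tx":32,"ty":-25,"tz":0,"roll":0},{"tx":32,"ty":-25,"tz":0,"roll":0},{"tx":32,"ty":-25,"tz":0,"roll":0},{"tx":32,"ty":-25,"tz":0,"roll":0},{"tx":32,"ty":-25,"tz":0,"roll":0},{"tx":32,"ty":-25,"tz":0,"roll":0},{"tx":32,"ty":-25,"tz":0,"roll":0}]';python3 -m handwheel '[{"tx":0,"ty":0,"tz":0,"roll":-0.12},{"tx":0,"ty":0,"tz":0,"roll":-0.12},{"tx":0,"ty":0,"tz":0,"roll":-0.12},{"tx":0,"ty":0,"tz":0,"roll":-0.12},{"tx":0,"ty":0,"tz":0,"roll":-0.12},{"tx":0,"ty":0,"tz":0,"roll":-0.12},{"tx":0,"ty":0,"tz":0,"roll":-0.12},{"tx":0,"ty":0,"tz":0,"roll":-0.12},{"tx":0,"ty":0,"tz":0,"roll":-0.12},{"tx":0,"ty":0,"tz":0,"roll":-0.12},{"tx":0,"ty":0,"tz":0,"roll":-0.12},{"tx":0,"ty":0,"tz":0,"roll":-0.12}]'; python3 - <<'E'
from h import *
print(T().round(3),ctrl.get_obs()['q'])
s=load('top0')
for u,v in [(130,205),(203,163)]: print('bar',ray(s,100+u/3.3-.35,180+v/3.3-.35,.209))
print('rim',ray(s,100+184/3.3,180+187/3.3,.173),'tab',ray(s,100+60/3.3-.3,180+262/3.3-.3,.169))
for u,v in [(317,82),(338,297),(205,342),(262,335),(235,340)]: print(ray(s,100+u/3.3,180+v/3.3,.018 if u>300 else .045))
snap('wrist','w1')
E
```

```text
t: 6.85
tool_pos: [0.2878, -0.229, 0.3525]
tool_rot: [3.076, 0.578, 0.016]
contact_force: [-0.9, -1.5, 0.6]
opening: 0.0852
grip_force: 0.0
t: 7.85
tool_pos: [0.5355, 0.1919, 0.3517]
tool_rot: [3.08, 0.579, 0.017]
contact_force: [1.6, -0.9, 1.5]
opening: 0.0853
grip_force: 0.0
t: 8.85
tool_pos: [0.5348, 0.1897, 0.3518]
tool_rot: [1.924, 2.467, 0.004]
contact_force: [-0.1, 0.4, -0.2]
opening: 0.0858
grip_force: 0.0
[[-0.244  0.97   0.012  0.535]
 [ 0.97   0.244 -0.006  0.19 ]
 [-0.009  0.01  -1.     0.352]
 [ 0.     0.     0.     1.   ]] [ 0.21376961 -0.13307661  1.5958522  -0.00827148  1.66879148 -0.03314677]
bar [0.53131643 0.21732609 0.209     ]
bar [0.55905009 0.16918753 0.209     ]
rim [0.54486977 0.19041342 0.173     ] tab [0.49418552 0.27752635 0.169     ]
[0.63726265 0.12928113 0.018     ]
[0.47070799 0.10992403 0.018     ]
[0.43629805 0.20612629 0.045     ]
[0.44198522 0.16263395 0.045     ]
[0.43804224 0.18317448 0.045     ]
```

View pics/w1.png

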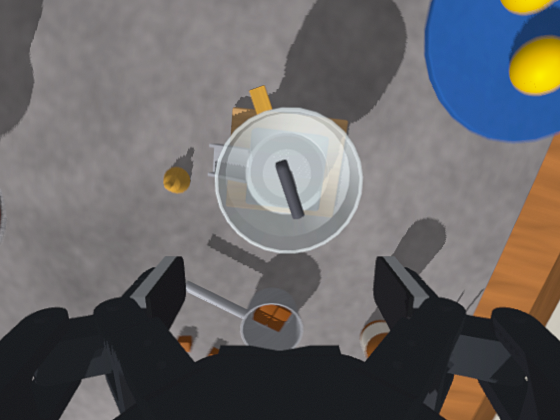

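The wrist picture shows the rim centre at (288,180), tab tip (258,90), bar from (281,162) to (298,215), and chute at about (213,160).

```bash
python3 - <<'E'
from h import *
s=load('w1')
for n,u,v,z in [('rim',288,180,.173),('rimL',215,180,.173),('rimR',362,180,.173),('rimT',288,108,.173),('rimB',288,252,.173),('bar',281,163,.211),('bar',298,214,.211),('tab',259,88,.169),('ch',213,147,.045),('ch',208,174,.045),('pl',232,110,.018),('pl',348,120,.018)]: print(n,ray(s,u,v,z).round(4))
im=s[0]; cv2.imwrite('pics/w1c.png',cv2.resize(im[75:265,200:380,::-1],None,fx=3.1,fy=3.1,interpolation=cv2.INTER_CUBIC))
W=cloud(s); q=W[100:260,210:370].reshape(-1,3); q=q[(q[:,2]>.192)&(q[:,2]<.23)]; print(len(q),q.mean(0),q[:,2].max(),cv2.minAreaRect((q[:,:2]*1000).astype(np.float32)))
E
```

```text
rim [0.544  0.1999 0.173 ]
rimL [0.4712 0.1818 0.173 ]
rimR [0.6182 0.2186 0.173 ]
rimT [0.5262 0.2686 0.173 ]
rimB [0.5641 0.1226 0.173 ]
bar [0.5309 0.2197 0.211 ]
bar [0.558  0.1774 0.211 ]
tab [0.4944 0.2799 0.169 ]
ch [0.4409 0.1984 0.045 ]
ch [0.4413 0.1592 0.045 ]
pl [0.4527 0.2534 0.018 ]
pl [0.6194 0.2812 0.018 ]
770 [0.54467964 0.19821014 0.20912314] 0.21294938565553856 ((545.6295776367188, 196.48703002929688), (13.461374282836914, 55.27608108520508), 30.579050064086914)
```

View pics/w1c.png

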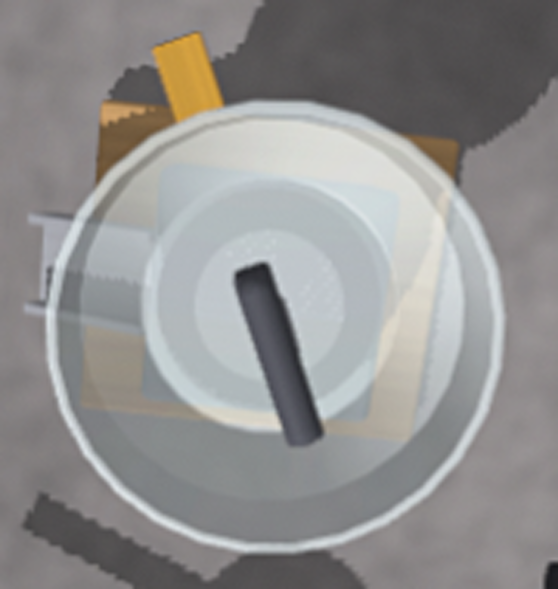

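```bash
python3 -m handwheel '[{"tx":0,"ty":0,"tz":0,"roll":-0.1},{"tx":0,"ty":0,"tz":0,"roll":-0.1},{"tx":0,"ty":0,"tz":0,"roll":-0.088},{"tx":-1,"ty":11,"tz":0,"roll":0},{"tx":0,"ty":0,"tz":40,"roll":0},{"tx":0,"ty":0,"tz":40,"roll":0},{"tx":0,"ty":0,"tz":40,"roll":0},{"tx":0,"ty":0,"tz":25,"roll":0},{"tx":0,"ty":0,"tz":0,"roll":0}]'; python3 -c "
from h import *
print(T().round(3),ctrl.get_obs()['q'])
snap('scene','s1');im=load('s1')[0];cv2.imwrite('pics/s1c.png',cv2.resize(im[70:220,280:420,::-1],None,fx=4,fy=4))"
```

```text
t: 9.65
tool_pos: [0.542, 0.1923, 0.1987]
tool_rot: [1.566, 2.72, -0.014]
contact_force: [-1.0, -0.4, -0.5]
opening: 0.0858
grip_force: 0.0
[[-0.502  0.865 -0.002  0.542]
 [ 0.865  0.502 -0.009  0.192]
 [-0.007 -0.006 -1.     0.199]
 [ 0.     0.     0.     1.   ]] [ 0.21566333 -0.03988202  1.76093995 -0.00845776  1.42460508 -0.30894186]
```

View pics/s1c.png

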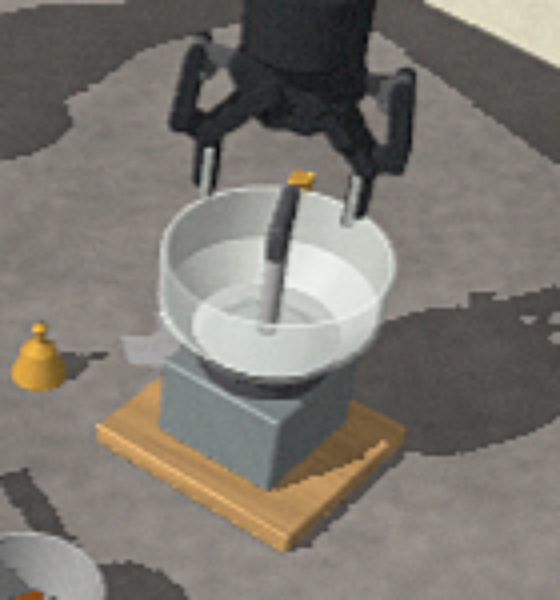

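The bar sits centred between the fingers and the tab is behind it. Lower and close.

```bash
python3 -m handwheel '[{"tx":0,"ty":0,"tz":16,"roll":0},{"tx":0,"ty":0,"tz":0,"roll":0}]' ; python3 -m handwheel '[{"tx":0,"ty":0,"tz":0,"roll":0},{"tx":0,"ty":0,"tz":0,"roll":0},{"tx":0,"ty":0,"tz":0,"roll":0},{"tx":0,"ty":0,"tz":0,"roll":0},{"tx":0,"ty":0,"tz":0,"roll":0},{"tx":0,"ty":0,"tz":0,"roll":0},{"tx":0,"ty":0,"tz":0,"roll":0},{"tx":0,"ty":0,"tz":0,"roll":0},{"tx":0,"ty":0,"tz":0,"roll":0},{"tx":0,"ty":0,"tz":0,"roll":0}]' 10 40; python3 -c "
from h import *
print(T().round(3),ctrl.get_obs()['q'],ctrl.get_obs()['wrist_torque'])"
```

```text
t: 9.87
tool_pos: [0.5464, 0.193, 0.1912]
tool_rot: [1.56, 2.712, -0.0]
contact_force: [0.4, 0.1, -0.1]
opening: 0.0852
grip_force: 0.0
t: 10.7
tool_pos: [0.5464, 0.193, 0.1911]
tool_rot: [1.559, 2.713, -0.0]
contact_force: [0.5, 1.1, 4.0]
opening: 0.0111
grip_force: 39.8
[[-0.504  0.864  0.011  0.546]
 [ 0.864  0.504 -0.006  0.193]
 [-0.011  0.006 -1.     0.191]
 [ 0.     0.     0.     1.   ]] [ 0.21526883 -0.03229284  1.76641511 -0.00863466  1.39832568 -0.31125472] [ 0.14220356 -0.12226858 -0.00194756]
```

```bash
python3 -m handwheel '[{"tx":0,"ty":0,"tz":0,"roll":0},{"tx":0,"ty":0,"tz":0,"roll":0},{"tx":0,"ty":0,"tz":0,"roll":0},{"tx":0,"ty":0,"tz":9,"roll":0},{"tx":0,"ty":0,"tz":0,"roll":0}]' 40; python3 -m handwheel '[{"tx":0,"ty":0,"tz":0,"roll":0},{"tx":0,"ty":0,"tz":0,"roll":0},{"tx":0,"ty":0,"tz":0,"roll":0},{"tx":0,"ty":0,"tz":0,"roll":0},{"tx":0,"ty":0,"tz":0,"roll":0},{"tx":0,"ty":0,"tz":0,"roll":0},{"tx":0,"ty":0,"tz":0,"roll":0},{"tx":0,"ty":0,"tz":0,"roll":0}]' 5 50; python3 -m handwheel '[{"tx":0,"ty":0,"tz":0.1,"roll":0.1},{"tx":0,"ty":0,"tz":0.1,"roll":0.1},{"tx":0,"ty":0,"tz":0.1,"roll":0.1},{"tx":0,"ty":0,"tz":0.1,"roll":0.1},{"tx":0,"ty":0,"tz":0.1,"roll":0.1},{"tx":0,"ty":0,"tz":0,"roll":0}]';python3 -c "
from h import *
print(T().round(3),ctrl.get_obs()['q'],ctrl.get_obs()['wrist_torque'])"
```

```text
t: 11.12
tool_pos: [0.5449, 0.1925, 0.1791]
tool_rot: [1.56, 2.716, -0.006]
contact_force: [-0.5, -0.3, -1.2]
opening: 0.0403
grip_force: 0.0
t: 11.78
tool_pos: [0.5461, 0.1929, 0.1812]
tool_rot: [1.559, 2.714, -0.001]
contact_force: [2.9, 1.5, -3.0]
opening: 0.0113
grip_force: 48.7
t: 12.28
tool_pos: [0.545, 0.1927, 0.1807]
tool_rot: [2.185, 2.244, -0.001]
contact_force: [-1.1, 0.9, -0.3]
opening: 0.0114
grip_force: 49.3
[[-0.026  1.     0.006  0.545]
 [ 1.     0.026 -0.007  0.193]
 [-0.007  0.006 -1.     0.181]
 [ 0.     0.     0.     1.   ]] [ 0.21520676 -0.02441742  1.77654341 -0.00860686  1.38475037  0.19041132] [ 0.09806684  0.5327795  -0.0711098 ]
```

```bash
python3 -m handwheel '[{"tx":0,"ty":0,"tz":0.1,"roll":0.12},{"tx":0,"ty":0,"tz":0.1,"roll":0.12},{"tx":0,"ty":0,"tz":0.1,"roll":0.12},{"tx":0,"ty":0,"tz":0.1,"roll":0.12},{"tx":0,"ty":0,"tz":0.2,"roll":0.12},{"tx":0,"ty":0,"tz":0.1,"roll":0.12},{"tx":0,"ty":0,"tz":0.1,"roll":0.12},{"tx":0,"ty":0,"tz":0.1,"roll":0.12},{"tx":0,"ty":0,"tz":0.1,"roll":0.12},{"tx":0,"ty":0,"tz":0.2,"roll":0.12},{"tx":0,"ty":0,"tz":0,"roll":0}]';python3 -m handwheel '[{"tx":0,"ty":0,"tz":0.1,"roll":0.12},{"tx":0,"ty":0,"tz":0.1,"roll":0.12},{"tx":0,"ty":0,"tz":0.1,"roll":0.12},{"tx":0,"ty":0,"tz":0.1,"roll":0.12},{"tx":0,"ty":0,"tz":0.2,"roll":0.12},{"tx":0,"ty":0,"tz":0.1,"roll":0.12},{"tx":0,"ty":0,"tz":0.1,"roll":0.12},{"tx":0,"ty":0,"tz":0.1,"roll":0.12},{"tx":0,"ty":0,"tz":0.1,"roll":0.12},{"tx":0,"ty":0,"tz":0.2,"roll":0.12},{"tx":0,"ty":0,"tz":0,"roll":0}]';python3 -c "
from h import *
print(T().round(3),ctrl.get_obs()['q'],ctrl.get_obs()['wrist_torque'])"
```

```text
t: 13.2
tool_pos: [0.5431, 0.1944, 0.1794]
tool_rot: [3.076, 0.621, 0.001]
contact_force: [-8.0, 4.8, 1.6]
opening: 0.0113
grip_force: 51.5
t: 14.12
tool_pos: [0.5438, 0.1964, 0.1782]
tool_rot: [-2.891, 1.224, -0.006]
contact_force: [-5.9, 11.0, -0.5]
opening: 0.011
grip_force: 48.9
[[ 0.696 -0.718  0.004  0.544]
 [-0.718 -0.696  0.001  0.196]
 [ 0.002 -0.004 -1.     0.178]
 [ 0.     0.     0.     1.   ]] [ 2.17906525e-01 -2.25084027e-02  1.77890541e+00 -3.56315323e-05
  1.38079780e+00  2.58994988e+00] [ 2.06028323  1.02062624 -0.0456738 ]
```

```bash
python3 -m handwheel '[{"tx":0,"ty":0,"tz":0,"roll":0},{"tx":0,"ty":0,"tz":0,"roll":0},{"tx":0,"ty":0,"tz":0,"roll":0},{"tx":0,"ty":0,"tz":-40,"roll":0},{"tx":0,"ty":0,"tz":0,"roll":-0.12},{"tx":0,"ty":0,"tz":0,"roll":-0.12},{"tx":0,"ty":0,"tz":0,"roll":-0.12},{"tx":0,"ty":0,"tz":0,"roll":-0.12},{"tx":0,"ty":0,"tz":0,"roll":-0.12},{"tx":0,"ty":0,"tz":0,"roll":-0.12}]' 50;python3 -m handwheel '[{"tx":0,"ty":0,"tz":0,"roll":-0.12},{"tx":0,"ty":0,"tz":0,"roll":-0.12},{"tx":0,"ty":0,"tz":0,"roll":-0.12},{"tx":0,"ty":0,"tz":0,"roll":-0.12},{"tx":0,"ty":0,"tz":0,"roll":-0.12},{"tx":0,"ty":0,"tz":0,"roll":-0.12},{"tx":0,"ty":0,"tz":0,"roll":-0.12},{"tx":0,"ty":0,"tz":0,"roll":-0.12},{"tx":0,"ty":0,"tz":0,"roll":-0.12},{"tx":0,"ty":0,"tz":0,"roll":-0.12}]';python3 -m handwheel '[{"tx":0,"ty":0,"tz":0,"roll":-0.12},{"tx":0,"ty":0,"tz":0,"roll":-0.12},{"tx":0,"ty":0,"tz":0,"roll":-0.12},{"tx":0,"ty":0,"tz":0,"roll":-0.12},{"tx":0,"ty":0,"tz":0,"roll":-0.12},{"tx":0,"ty":0,"tz":0,"roll":-0.12},{"tx":0,"ty":0,"tz":0,"roll":-0.12},{"tx":0,"ty":0,"tz":0,"roll":-0.12},{"tx":0,"ty":0,"tz":0,"roll":-0.12},{"tx":0,"ty":0,"tz":0,"roll":-0.12},{"tx":0,"ty":0,"tz":0,"roll":-0.02},{"tx":0,"ty":0,"tz":0,"roll":0}]'; python3 -c "
from h import *
print(T().round(3),ctrl.get_obs()['q'])
s=snap('wrist','w2');cv2.imwrite('pics/w2c.png',cv2.resize(s[0][:250,150:430,::-1],None,fx=2.4,fy=2.4,interpolation=cv2.INTER_CUBIC))"
```

```text
t: 14.95
tool_pos: [0.5461, 0.1924, 0.2191]
tool_rot: [3.132, -0.117, 0.017]
contact_force: [0.5, 0.2, -0.0]
opening: 0.0499
grip_force: 0.0
t: 15.78
tool_pos: [0.5461, 0.1924, 0.2191]
tool_rot: [2.647, 1.669, 0.008]
contact_force: [0.2, -0.4, -0.6]
opening: 0.0497
grip_force: 0.0
t: 16.78
tool_pos: [0.546, 0.1926, 0.2189]
tool_rot: [1.225, 2.88, -0.004]
contact_force: [0.7, 1.2, 0.7]
opening: 0.0503
grip_force: 0.0
[[-0.693  0.721  0.01   0.546]
 [ 0.721  0.693 -0.007  0.193]
 [-0.012  0.002 -1.     0.219]
 [ 0.     0.     0.     1.   ]] [ 0.21508044 -0.05303307  1.73944916 -0.00912451  1.44685266 -0.55000581]
```

View pics/w2c.png

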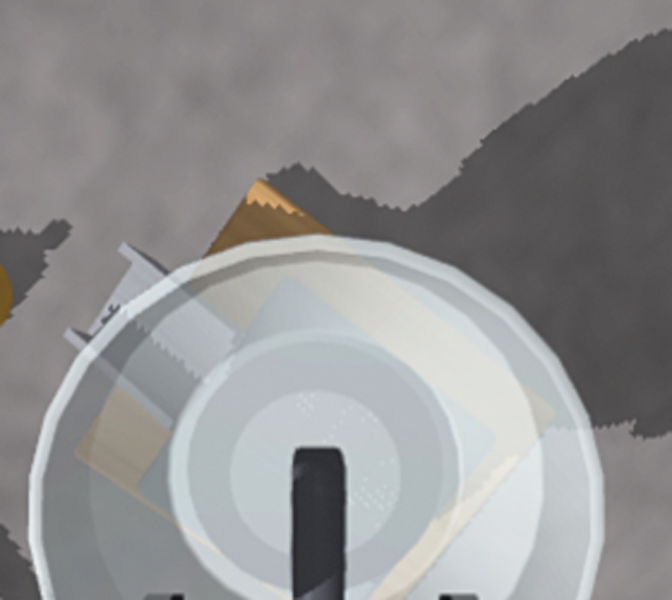

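Bar is aligned with the fingers. The chute end corners are at crop (125,247) and (70,335), and the plinth front corners at (258,180) and (78,455).

```bash
python3 - <<'E'
from h import *
s=load('w2')
f=lambda u,v,z: ray(s,150+(u+.5)/2.4-.5,(v+.5)/2.4-.5,z)[:2]
a,b=f(258,180,.018),f(78,455,.018); print(a,b,np.degrees(np.arctan2(*(a-b)[::-1]))-90,'mid',(a+b)/2)
c=f(552,412,.018); print('back L corner',c,'yaw',np.degrees(np.arctan2(*(c-a)[::-1])))
p,q=f(125,247,.05),f(70,335,.05); print(p,q,(p+q)/2,np.degrees(np.arctan2(*(p-q)[::-1]))-90)
d,e,g=f(290,277,.084),f(493,437,.084),f(140,485,.084); print('body',d,e,g,np.degrees(np.arctan2(*(e-d)[::-1])),np.degrees(np.arctan2(*(d-g)[::-1]))-90)
print((a+b)/2+.085*np.array([np.cos(.12),np.sin(.12)]))
# top view
s=load('top0'); f=lambda u,v,z: ray(s,100+(u+.5)/3.3-.5,180+(v+.5)/3.3-.5,z)[:2]
a,b=f(318,82,.018),f(338,297,.018); print('top yaw',np.degrees(np.arctan2(*(a-b)[::-1])))
E
```

```text
[0.45348721 0.25752793] [0.47413911 0.11295396] 8.129511293392994 mid [0.46381316 0.18524095]
back L corner [0.61717193 0.27848295] yaw 7.295356462516556
[0.43694008 0.20203025] [0.44280214 0.16090889] [0.43987111 0.18146957] 8.113138758692173
body [0.49218456 0.23867345] [0.58572015 0.24963871] [0.50331312 0.14478578] 6.686312955816967 6.759763409947183
[0.54820189 0.19541649]
top yaw 6.367875477545851
```

```bash
python3 -m handwheel '[{"tx":2,"ty":0.7,"tz":20,"roll":0},{"tx":0,"ty":0,"tz":21,"roll":0},{"tx":0,"ty":0,"tz":0,"roll":0},{"tx":0,"ty":0,"tz":0,"roll":0}]'; python3 -m handwheel '[{"tx":0,"ty":0,"tz":0,"roll":0},{"tx":0,"ty":0,"tz":0,"roll":0},{"tx":0,"ty":0,"tz":0,"roll":0},{"tx":0,"ty":0,"tz":0,"roll":0},{"tx":0,"ty":0,"tz":0,"roll":0},{"tx":0,"ty":0,"tz":0,"roll":0},{"tx":0,"ty":0,"tz":0,"roll":0},{"tx":0,"ty":0,"tz":0,"roll":0}]' 5 50; python3 -m handwheel '[{"tx":0,"ty":0,"tz":0.1,"roll":0.11},{"tx":0,"ty":0,"tz":0.1,"roll":0.11},{"tx":0,"ty":0,"tz":0.1,"roll":0.11},{"tx":0,"ty":0,"tz":0.1,"roll":0.11},{"tx":0,"ty":0,"tz":0.1,"roll":0.11},{"tx":0,"ty":0,"tz":0.1,"roll":0.11},{"tx":0,"ty":0,"tz":0.1,"roll":0.11},{"tx":0,"ty":0,"tz":0.1,"roll":0.11},{"tx":0,"ty":0,"tz":0.1,"roll":0.11},{"tx":0,"ty":0,"tz":0.1,"roll":0.11},{"tx":0,"ty":0,"tz":0.1,"roll":0},{"tx":0,"ty":0,"tz":0,"roll":0}]';  python3 -m handwheel '[{"tx":0,"ty":0,"tz":0.1,"roll":0.11},{"tx":0,"ty":0,"tz":0.1,"roll":0.11},{"tx":0,"ty":0,"tz":0.1,"roll":0.11},{"tx":0,"ty":0,"tz":0.1,"roll":0.11},{"tx":0,"ty":0,"tz":0.1,"roll":0.11},{"tx":0,"ty":0,"tz":0.1,"roll":0.11},{"tx":0,"ty":0,"tz":0.1,"roll":0.11},{"tx":0,"ty":0,"tz":0.1,"roll":0.11},{"tx":0,"ty":0,"tz":0.1,"roll":0.11},{"tx":0,"ty":0,"tz":0.1,"roll":0.11},{"tx":0,"ty":0,"tz":0.1,"roll":0},{"tx":0,"ty":0,"tz":0,"roll":0}]';  python3 -c "
from h import *
t=T();print(t.round(3),np.degrees(np.arctan2(t[1,0],t[0,0])),ctrl.get_obs()['wrist_torque'])"
```

```text
t: 17.17
tool_pos: [0.5443, 0.1943, 0.1762]
tool_rot: [1.226, 2.883, -0.007]
contact_force: [1.0, -0.4, 0.1]
opening: 0.0502
grip_force: 0.0
t: 17.83
tool_pos: [0.5461, 0.1949, 0.1793]
tool_rot: [1.222, 2.879, -0.001]
contact_force: [-0.1, -0.2, 5.4]
opening: 0.0114
grip_force: 48.9
t: 18.83
tool_pos: [0.5448, 0.1947, 0.1781]
tool_rot: [2.55, 1.817, 0.004]
contact_force: [-4.3, -0.6, 8.9]
opening: 0.0113
grip_force: 52.1
t: 19.83
tool_pos: [0.5444, 0.1957, 0.1771]
tool_rot: [3.129, 0.217, 0.011]
contact_force: [-6.4, 2.2, 8.4]
opening: 0.0112
grip_force: 51.0
[[ 0.99   0.138  0.007  0.544]
 [ 0.138 -0.99  -0.005  0.196]
 [ 0.007  0.005 -1.     0.177]
 [ 0.     0.     0.     1.   ]] 7.9452224752639475 [ 0.47122922  1.25680176 -0.12567055]
```

```bash
python3 -m handwheel '[{"tx":0,"ty":0,"tz":0,"roll":0},{"tx":0,"ty":0,"tz":0,"roll":0},{"tx":0,"ty":0,"tz":0,"roll":0},{"tx":0,"ty":0,"tz":0,"roll":0},{"tx":0,"ty":0,"tz":-30,"roll":0},{"tx":0,"ty":0,"tz":-40,"roll":0},{"tx":0,"ty":0,"tz":-40,"roll":0},{"tx":0,"ty":0,"tz":-40,"roll":0}]' 60; python3 -m handwheel '[{"tx":-10.4,"ty":35.5,"tz":0,"roll":0},{"tx":-10.4,"ty":35.5,"tz":0,"roll":0},{"tx":-10.4,"ty":35.5,"tz":0,"roll":0},{"tx":-10.4,"ty":35.5,"tz":0,"roll":0},{"tx":-10.4,"ty":35.5,"tz":0,"roll":0},{"tx":-10.4,"ty":35.5,"tz":0,"roll":0},{"tx":-10.4,"ty":35.5,"tz":0,"roll":0},{"tx":-10.4,"ty":35.5,"tz":0,"roll":0},{"tx":-10.4,"ty":35.5,"tz":0,"roll":0},{"tx":-10.4,"ty":35.5,"tz":0,"roll":0},{"tx":0,"ty":0,"tz":0,"roll":0},{"tx":0,"ty":0,"tz":0,"roll":0}]'; python3 -c "
from h import *
print(T().round(3))
w=snap('wrist','w3');t=snap('top','t3')
a=cv2.resize(w[0][:270,:,::-1],(800,386));b=cv2.resize(t[0][195:295,105:215,::-1],None,fx=3.6,fy=3.6,interpolation=cv2.INTER_CUBIC)[:,:400]
# tiles
cv2.imwrite('pics/w3c.png',a);cv2.imwrite('pics/t3c.png',cv2.resize(t[0][190:290,105:225,::-1],None,fx=5,fy=5,interpolation=cv2.INTER_CUBIC))"
```

```text
t: 20.5
tool_pos: [0.5433, 0.1954, 0.3262]
tool_rot: [3.126, 0.217, 0.012]
contact_force: [2.1, 0.1, 0.2]
opening: 0.06
grip_force: 0.0
t: 21.5
tool_pos: [0.4894, -0.1719, 0.3267]
tool_rot: [3.128, 0.211, 0.013]
contact_force: [-1.0, 0.5, 0.1]
opening: 0.0599
grip_force: 0.0
[[ 0.991  0.135  0.009  0.489]
 [ 0.135 -0.991 -0.006 -0.172]
 [ 0.008  0.007 -1.     0.327]
 [ 0.     0.     0.     1.   ]]
```

View pics/t3c.png

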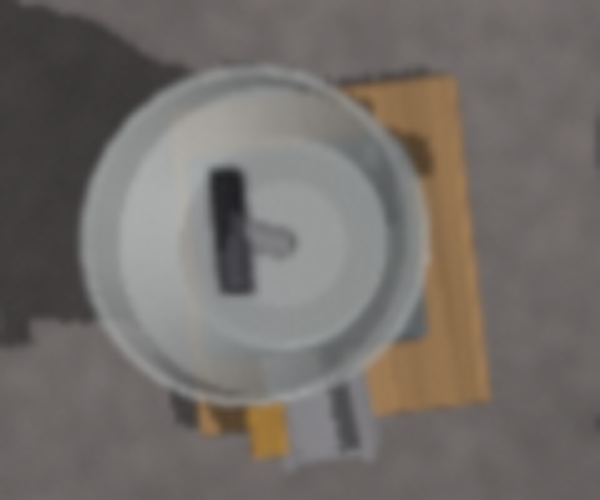

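View pics/w3c.png

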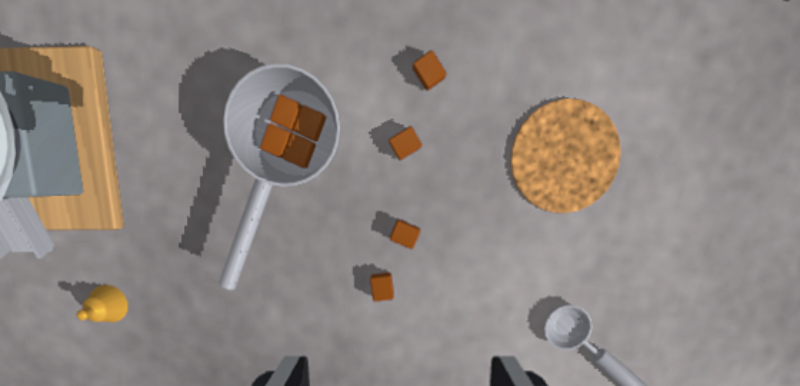

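Top crop: the bar runs (225,170)–(238,293), the plinth edge (455,75)–(490,400), and the tab end is at (268,458) over the chute. Bar and plinth are parallel to within about 0.5°. The wrist picture shows four loose caramels and the cup with its handle end at (230,285).

```bash
cat >> h.py <<'E'
def caramels(s):
    im=s[0]; W=cloud(s); hsv=cv2.cvtColor(im,cv2.COLOR_RGB2HSV)
    m=((hsv[...,0]<16)&(hsv[...,1]>170)&(hsv[...,2]>50)).astype(np.uint8)
    n,l,st,c=cv2.connectedComponentsWithStats(m); out=[]
    for i in range(1,n):
        q=W[l==i]
        if 60<st[i,4]<6000 and np.nanmedian(q[:,2])<.08:
            t=q[(q[:,2]>np.nanpercentile(q[:,2],90)-.003)]
            r=cv2.minAreaRect((t[:,:2]*1000).astype(np.float32)); out.append((c[i].round(0),st[i,4],r,np.nanpercentile(q[:,2],90).round(3)))
    return out
E
python3 - <<'E'
from h import *
for o in caramels(load('w3')): print(o)
s=load('w3'); W=cloud(s); q=W[40:135,155:240].reshape(-1,3); q=q[(q[:,2]>.058)&(q[:,2]<.068)]; (cx,cy),r=cv2.minEnclosingCircle((q[:,:2]*1000).astype(np.float32)); print('cup',cx,cy,r)
k=1/1.4286
for n,u,v,z in [('cup',282,125,.062),('handle end',230,288,.054),('handle base',265,182,.054),('coaster',567,155,.006)]: print(n,ray(s,u*k,v*k,z).round(4))
q=W[130:200,150:190].reshape(-1,3); q=q[(q[:,2]>.05)&(q[:,2]<.075)]; print(cv2.fitLine((q[:,:2]*1000).astype(np.float32),cv2.DIST_L2,0,.01,.01).ravel(),len(q))
s=load('t3'); f=lambda u,v,z: ray(s,105+(u+.5)/5-.5,190+(v+.5)/5-.5,z)
print('tab',f(269,458,.164),'rim',f(256,237,.168)); a,b=f(227,170,.2),f(236,293,.2); print('bar',(a+b)/2,np.degrees(np.arctan2(*(a-b)[1::-1])))
a,b=f(455,75,.018),f(490,400,.018);print(np.degrees(np.arctan2(*(a-b)[1::-1])), 'ch',f(290,466,.05),f(372,462,.05))
E
```

```text
(array([300.,  49.]), np.int32(353), ((657.48046875, -180.151123046875), (25.673202514648438, 20.598392486572266), 41.81837463378906), np.float64(0.021))
(array([208.,  82.]), np.int32(658), ((599.0169677734375, -63.88029861450195), (44.87105178833008, 23.96442222595215), 72.86930847167969), np.float64(0.026))
(array([201., 102.]), np.int32(634), ((572.7882080078125, -56.636383056640625), (44.06087112426758, 24.373117446899414), 74.71512603759766), np.float64(0.026))
(array([283., 100.]), np.int32(283), ((590.5594482421875, -166.42042541503906), (20.538223266601562, 24.115148544311523), 37.75804901123047), np.float64(0.021))
(array([283., 163.]), np.int32(249), ((505.18890380859375, -178.06272888183594), (24.213274002075195, 20.504249572753906), 73.62283325195312), np.float64(0.021))
(array([267., 200.]), np.int32(243), ((447.6673583984375, -162.3098907470703), (24.61235809326172, 20.30292320251465), 13.732762336730957), np.float64(0.021))
cup 580.17724609375 -56.29158020019531 56.248291015625
cup [ 0.5872 -0.0605  0.062 ]
handle end [ 0.4357 -0.0202  0.054 ]
handle base [ 0.5376 -0.047   0.054 ]
coaster [ 0.6024 -0.3276  0.006 ]
[ 9.5713007e-01 -2.8965837e-01  4.8882471e+02 -3.2917343e+01] 933
tab [0.44572661 0.18438041 0.164     ] rim [0.54444706 0.19165105 0.168     ]
bar [0.54481412 0.19399316 0.2       ] 5.910527178902414
7.202879186933367 ch [0.43854374 0.20368532 0.05      ] [0.44093287 0.16251108 0.05      ]
```

```bash
python3 -m handwheel '[{"tx":-21,"ty":-8.7,"tz":20,"roll":0},{"tx":-21,"ty":-8.7,"tz":30,"roll":0},{"tx":0,"ty":0,"tz":40,"roll":-0.104},{"tx":0,"ty":0,"tz":40,"roll":0},{"tx":0,"ty":0,"tz":40,"roll":0},{"tx":0,"ty":0,"tz":40,"roll":0},{"tx":0,"ty":0,"tz":40,"roll":0},{"tx":0,"ty":0,"tz":30,"roll":0},{"tx":0,"ty":0,"tz":21,"roll":0},{"tx":0,"ty":0,"tz":0,"roll":0},{"tx":0,"ty":0,"tz":0,"roll":0},{"tx":0,"ty":0,"tz":0,"roll":0}]' 50; python3 -m handwheel '[{"tx":0,"ty":0,"tz":20,"roll":0},{"tx":0,"ty":0,"tz":0,"roll":0},{"tx":0,"ty":0,"tz":0,"roll":0}]'; python3 -c "
from h import *
print(T().round(3))
for o in caramels(snap('wrist','w4')): print(o)"
```

```text
t: 22.6
tool_pos: [0.4502, -0.1607, 0.0276]
tool_rot: [3.109, 0.382, 0.017]
contact_force: [1.1, -0.4, -0.7]
opening: 0.0502
grip_force: 0.0
t: 22.85
tool_pos: [0.4495, -0.1611, 0.0071]
tool_rot: [3.11, 0.38, 0.015]
contact_force: [0.5, 0.8, 0.4]
opening: 0.0501
grip_force: 0.0
[[ 0.971  0.241  0.01   0.45 ]
 [ 0.241 -0.971 -0.007 -0.161]
 [ 0.008  0.01  -1.     0.007]
 [ 0.     0.     0.     1.   ]]
(array([347., 165.]), np.int32(3277), ((504.1192626953125, -178.1942138671875), (25.732229232788086, 21.196134567260742), 74.29573059082031), np.float64(0.021))
(array([279., 274.]), np.int32(2866), ((446.897705078125, -162.22579956054688), (26.4288272857666, 21.122329711914062), 15.069538116455078), np.float64(0.021))
```

```bash
python3 -m handwheel '[{"tx":0,"ty":0,"tz":0,"roll":0},{"tx":0,"ty":0,"tz":0,"roll":0},{"tx":0,"ty":0,"tz":0,"roll":0},{"tx":0,"ty":0,"tz":0,"roll":0},{"tx":0,"ty":0,"tz":0,"roll":0},{"tx":0,"ty":0,"tz":0,"roll":0},{"tx":0,"ty":0,"tz":-30,"roll":0},{"tx":0,"ty":0,"tz":-35,"roll":0},{"tx":0,"ty":0,"tz":-35,"roll":0},{"tx":0,"ty":0,"tz":0,"roll":0}]' 15 25;  python3 -m handwheel '[{"tx":30,"ty":-15.6,"tz":0,"roll":0},{"tx":30,"ty":-15.6,"tz":0,"roll":0},{"tx":30,"ty":-15.6,"tz":0,"roll":0},{"tx":30,"ty":-15.6,"tz":0,"roll":0},{"tx":30,"ty":-15.6,"tz":0,"roll":0},{"tx":0,"ty":0,"tz":0,"roll":0},{"tx":0,"ty":0,"tz":30,"roll":0},{"tx":0,"ty":0,"tz":25,"roll":0},{"tx":0,"ty":0,"tz":0,"roll":0},{"tx":0,"ty":0,"tz":0,"roll":0}]';python3 -m handwheel '[{"tx":0,"ty":0,"tz":0,"roll":0},{"tx":0,"ty":0,"tz":0,"roll":0},{"tx":0,"ty":0,"tz":0,"roll":0},{"tx":0,"ty":0,"tz":-30,"roll":0},{"tx":0,"ty":0,"tz":-40,"roll":0},{"tx":0,"ty":0,"tz":-40,"roll":0},{"tx":0,"ty":0,"tz":0,"roll":0}]' 34; python3 -c "
from h import *
print(T().round(3))
for o in caramels(snap('wrist','w5')): print(o)"
```

```text
t: 23.73
tool_pos: [0.4522, -0.1627, 0.1136]
tool_rot: [3.103, 0.379, 0.03]
contact_force: [1.1, -1.0, 0.6]
opening: 0.0212
grip_force: 25.7
t: 24.57
tool_pos: [0.5734, -0.0488, 0.0493]
tool_rot: [3.112, 0.379, 0.006]
contact_force: [-1.2, -0.3, 0.1]
opening: 0.0211
grip_force: 25.7
t: 25.15
tool_pos: [0.58, -0.0495, 0.1731]
tool_rot: [3.104, 0.379, 0.041]
contact_force: [1.6, -0.0, 2.4]
opening: 0.0341
grip_force: 0.0
[[ 0.97   0.24   0.028  0.58 ]
 [ 0.24  -0.971 -0.011 -0.049]
 [ 0.024  0.017 -1.     0.173]
 [ 0.     0.     0.     1.   ]]
(array([426., 152.]), np.int32(771), ((658.4074096679688, -179.0458526611328), (24.949604034423828, 21.142786026000977), 42.369056701660156), np.float64(0.021))
(array([287., 196.]), np.int32(2659), ((573.5623779296875, -49.35503005981445), (25.076669692993164, 21.61594009399414), 13.466545104980469), np.float64(0.045))
(array([391., 214.]), np.int32(659), ((591.3710327148438, -165.4019012451172), (21.556272506713867, 24.999265670776367), 39.55538558959961), np.float64(0.021))
(array([378., 288.]), np.int32(291), ((510.0489501953125, -179.03855895996094), (24.836143493652344, 10.736477851867676), 75.4869613647461), np.float64(0.021))
```

```bash
python3 -m handwheel '[{"tx":-25.6,"ty":26.6,"tz":0,"roll":0},{"tx":-25.6,"ty":26.6,"tz":0,"roll":0},{"tx":-25.6,"ty":26.6,"tz":0,"roll":0},{"tx":-25.6,"ty":26.6,"tz":0,"roll":0},{"tx":0,"ty":0,"tz":30,"roll":0.1034},{"tx":0,"ty":0,"tz":30,"roll":0.1034},{"tx":0,"ty":0,"tz":25,"roll":0.1034},{"tx":0,"ty":0,"tz":25,"roll":0.1034},{"tx":0,"ty":0,"tz":20,"roll":0.1034},{"tx":0,"ty":0,"tz":0,"roll":0},{"tx":0,"ty":0,"tz":0,"roll":0},{"tx":0,"ty":0,"tz":0,"roll":0}]' 50; python3 -c "
from h import *
print(T().round(3))
for o in caramels(snap('wrist','w6')): print(o)"
```

```text
t: 26.2
tool_pos: [0.5025, -0.1774, 0.0327]
tool_rot: [3.106, -0.425, 0.019]
contact_force: [-0.6, 0.3, 0.5]
opening: 0.0504
grip_force: 0.0
[[ 0.963 -0.269  0.011  0.502]
 [-0.269 -0.963 -0.008 -0.177]
 [ 0.013  0.004 -1.     0.033]
 [ 0.     0.     0.     1.   ]]
(array([209.,  91.]), np.int32(2762), ((590.3417358398438, -166.98397827148438), (21.90430450439453, 25.206729888916016), 38.996925354003906), np.float64(0.021))
(array([ 16., 170.]), np.int32(3344), ((566.9288330078125, -58.85366439819336), (11.339437484741211, 23.27405548095703), 62.73361587524414), np.float64(0.031))
(array([279., 245.]), np.int32(2094), ((504.938720703125, -178.71409606933594), (25.186986923217773, 21.51497459411621), 74.52506256103516), np.float64(0.021))
```

```bash
python3 -m handwheel '[{"tx":2,"ty":0,"tz":26,"roll":0},{"tx":0,"ty":0,"tz":0,"roll":0},{"tx":0,"ty":0,"tz":0,"roll":0},{"tx":0,"ty":0,"tz":0,"roll":0},{"tx":0,"ty":0,"tz":0,"roll":0},{"tx":0,"ty":0,"tz":0,"roll":0},{"tx":0,"ty":0,"tz":0,"roll":0},{"tx":0,"ty":0,"tz":0,"roll":0},{"tx":0,"ty":0,"tz":-30,"roll":0},{"tx":0,"ty":0,"tz":-35,"roll":0},{"tx":0,"ty":0,"tz":-35,"roll":0},{"tx":0,"ty":0,"tz":0,"roll":0}]' 15 25;  python3 -m handwheel '[{"tx":15,"ty":-35.1,"tz":0,"roll":0},{"tx":15,"ty":-35.1,"tz":0,"roll":0},{"tx":15,"ty":-35.1,"tz":0,"roll":0},{"tx":15,"ty":-35.1,"tz":0,"roll":0},{"tx":0,"ty":0,"tz":0,"roll":0},{"tx":0,"ty":0,"tz":30,"roll":0},{"tx":0,"ty":0,"tz":25,"roll":0},{"tx":0,"ty":0,"tz":0,"roll":0},{"tx":0,"ty":0,"tz":0,"roll":0},{"tx":0,"ty":0,"tz":0,"roll":0}]';python3 -m handwheel '[{"tx":0,"ty":0,"tz":0,"roll":0},{"tx":0,"ty":0,"tz":0,"roll":0},{"tx":0,"ty":0,"tz":0,"roll":0},{"tx":0,"ty":0,"tz":-30,"roll":0},{"tx":0,"ty":0,"tz":-40,"roll":0},{"tx":0,"ty":0,"tz":-40,"roll":0},{"tx":0,"ty":0,"tz":0,"roll":0},{"tx":0,"ty":0,"tz":0,"roll":0},{"tx":0,"ty":0,"tz":0,"roll":0}]' 34; python3 -c "
from h import *
print(T().round(3))
for o in caramels(snap('wrist','w7')): print(o)"
```

```text
t: 27.25
tool_pos: [0.5076, -0.1793, 0.114]
tool_rot: [3.102, -0.428, 0.037]
contact_force: [1.7, -0.5, 1.7]
opening: 0.0251
grip_force: 27.3
t: 28.08
tool_pos: [0.5998, -0.0589, 0.0516]
tool_rot: [3.106, -0.429, 0.018]
contact_force: [1.0, 0.0, -0.1]
opening: 0.0255
grip_force: 27.3
t: 28.83
tool_pos: [0.5983, -0.0579, 0.1611]
tool_rot: [3.107, -0.429, 0.018]
contact_force: [-0.3, 0.0, 0.4]
opening: 0.0341
grip_force: 0.0
[[ 0.963 -0.271  0.011  0.598]
 [-0.271 -0.963 -0.007 -0.058]
 [ 0.012  0.004 -1.     0.161]
 [ 0.     0.     0.     1.   ]]
(array([224.,   3.]), np.int32(285), ((757.3938598632812, -60.6185302734375), (25.565637588500977, 3.5085136890411377), 74.23485565185547), np.float64(0.051))
(array([393.,  98.]), np.int32(892), ((658.3897094726562, -179.29595947265625), (25.32862663269043, 20.912551879882812), 41.53116989135742), np.float64(0.021))
(array([392., 175.]), np.int32(748), ((591.1397094726562, -166.035400390625), (20.879650115966797, 24.851825714111328), 37.91099548339844), np.float64(0.021))
(array([283., 214.]), np.int32(2961), ((585.3618774414062, -52.93798065185547), (27.30350112915039, 59.54635238647461), 73.2470474243164), np.float64(0.045))
```

```bash
python3 -m handwheel '[{"tx":6.8,"ty":35.2,"tz":0,"roll":0},{"tx":6.8,"ty":35.2,"tz":0,"roll":0},{"tx":6.8,"ty":35.2,"tz":0,"roll":0},{"tx":0,"ty":0,"tz":21.5,"roll":0.106},{"tx":0,"ty":0,"tz":21.5,"roll":0.106},{"tx":0,"ty":0,"tz":21.5,"roll":0.106},{"tx":0,"ty":0,"tz":21.5,"roll":0.106},{"tx":0,"ty":0,"tz":21.5,"roll":0.106},{"tx":0,"ty":0,"tz":21.5,"roll":0.106},{"tx":0,"ty":0,"tz":0,"roll":0},{"tx":0,"ty":0,"tz":0,"roll":0},{"tx":0,"ty":0,"tz":0,"roll":0}]' 50; python3 -c "
from h import *
print(T().round(3))
for o in caramels(snap('wrist','w8')): print(o)"
```

```text
t: 29.88
tool_pos: [0.5904, -0.1658, 0.0322]
tool_rot: [2.822, -1.377, 0.017]
contact_force: [-0.5, -0.1, 0.4]
opening: 0.05
grip_force: 0.0
[[ 0.615 -0.788  0.009  0.59 ]
 [-0.788 -0.615 -0.007 -0.166]
 [ 0.011 -0.003 -1.     0.032]
 [ 0.     0.     0.     1.   ]]
(array([192., 152.]), np.int32(2453), ((657.876708984375, -180.46337890625), (25.56376838684082, 21.38898277282715), 42.16984939575195), np.float64(0.021))
(array([280., 247.]), np.int32(2056), ((590.8724365234375, -167.19383239746094), (20.85983657836914, 25.969226837158203), 37.66035461425781), np.float64(0.021))
(array([135., 392.]), np.int32(914), ((608.8310546875, -61.81895065307617), (26.906147003173828, 8.801076889038086), 76.07344818115234), np.float64(0.045))
```

```bash
python3 -m handwheel '[{"tx":1,"ty":0,"tz":26,"roll":0},{"tx":0,"ty":0,"tz":0,"roll":0},{"tx":0,"ty":0,"tz":0,"roll":0},{"tx":0,"ty":0,"tz":0,"roll":0},{"tx":0,"ty":0,"tz":0,"roll":0},{"tx":0,"ty":0,"tz":0,"roll":0},{"tx":0,"ty":0,"tz":0,"roll":0},{"tx":0,"ty":0,"tz":0,"roll":0},{"tx":0,"ty":0,"tz":-30,"roll":0},{"tx":0,"ty":0,"tz":-35,"roll":0},{"tx":0,"ty":0,"tz":-35,"roll":0},{"tx":0,"ty":0,"tz":0,"roll":0}]' 15 25;  python3 -m handwheel '[{"tx":-25,"ty":-18,"tz":0,"roll":0},{"tx":-25,"ty":-18,"tz":0,"roll":0},{"tx":-25,"ty":-18,"tz":0,"roll":0},{"tx":0,"ty":0,"tz":0,"roll":0.117},{"tx":0,"ty":0,"tz":0,"roll":0.117},{"tx":0,"ty":0,"tz":0,"roll":0.117},{"tx":0,"ty":0,"tz":0,"roll":0.117},{"tx":0,"ty":0,"tz":0,"roll":0.117},{"tx":0,"ty":0,"tz":25,"roll":0.117},{"tx":0,"ty":0,"tz":27,"roll":0},{"tx":0,"ty":0,"tz":0,"roll":0},{"tx":0,"ty":0,"tz":0,"roll":0}]';python3 -m handwheel '[{"tx":0,"ty":0,"tz":0,"roll":0},{"tx":0,"ty":0,"tz":0,"roll":0},{"tx":0,"ty":0,"tz":0,"roll":0},{"tx":0,"ty":0,"tz":-30,"roll":0},{"tx":0,"ty":0,"tz":-40,"roll":0},{"tx":0,"ty":0,"tz":-40,"roll":0},{"tx":0,"ty":0,"tz":0,"roll":0},{"tx":0,"ty":0,"tz":0,"roll":0},{"tx":0,"ty":0,"tz":0,"roll":0}]' 34; python3 -c "
from h import *
print(T().round(3),ctrl.get_obs()['q'])
for o in caramels(snap('wrist','w9')): print(o)"
```

```text
t: 30.93
tool_pos: [0.5953, -0.168, 0.1155]
tool_rot: [2.821, -1.38, 0.041]
contact_force: [2.0, -1.2, 1.4]
opening: 0.0212
grip_force: 30.8
t: 31.93
tool_pos: [0.5868, -0.0739, 0.0527]
tool_rot: [-2.175, 2.266, -0.015]
contact_force: [0.0, 0.6, -0.9]
opening: 0.0211
grip_force: 31.8
t: 32.68
tool_pos: [0.5864, -0.0733, 0.164]
tool_rot: [-2.173, 2.265, -0.019]
contact_force: [-0.4, -0.1, -0.8]
opening: 0.034
grip_force: 0.0
[[-0.041 -0.999  0.01   0.586]
 [-0.999  0.041 -0.007 -0.073]
 [ 0.007 -0.011 -1.     0.164]
 [ 0.     0.     0.     1.   ]] [-0.24824455  0.0157922   1.76525757 -0.00432871  1.34890502  2.93558591]
(array([196.,  82.]), np.int32(851), ((657.6001586914062, -180.1874542236328), (24.39092254638672, 20.846817016601562), 42.53715515136719), np.float64(0.021))
(array([284., 210.]), np.int32(3224), ((579.905517578125, -73.97976684570312), (34.474639892578125, 55.507686614990234), 0.018812622874975204), np.float64(0.05))
(array([107., 196.]), np.int32(77), ((760.396484375, -78.79843139648438), (8.387574195861816, 42.752845764160156), 17.69727325439453), np.float64(0.008))
(array([ 70., 209.]), np.int32(1828), ((773.2467651367188, -73.99513244628906), (30.813766479492188, 59.3061637878418), 16.956329345703125), np.float64(0.059))
```

```bash
python3 -m handwheel '[{"tx":25.8,"ty":-18.7,"tz":0,"roll":0},{"tx":25.8,"ty":-18.7,"tz":0,"roll":0},{"tx":25.8,"ty":-18.7,"tz":0,"roll":0},{"tx":25.8,"ty":-18.7,"tz":0,"roll":-0.1107},{"tx":0,"ty":0,"tz":21,"roll":-0.1107},{"tx":0,"ty":0,"tz":21,"roll":-0.1107},{"tx":0,"ty":0,"tz":22,"roll":-0.1107},{"tx":0,"ty":0,"tz":22,"roll":-0.1107},{"tx":0,"ty":0,"tz":22,"roll":-0.1107},{"tx":0,"ty":0,"tz":22,"roll":-0.1107},{"tx":0,"ty":0,"tz":0,"roll":0},{"tx":0,"ty":0,"tz":0,"roll":0}]' 50; python3 -c "
from h import *
print(T().round(3))
for o in caramels(snap('wrist','w10')): print(o)"
```

```text
t: 33.73
tool_pos: [0.6555, -0.1794, 0.0312]
tool_rot: [2.866, -1.28, 0.007]
contact_force: [0.2, 0.3, 0.4]
opening: 0.0502
grip_force: 0.0
[[ 0.667 -0.745  0.003  0.656]
 [-0.745 -0.667 -0.004 -0.179]
 [ 0.005  0.001 -1.     0.031]
 [ 0.     0.     0.     1.   ]]
(array([ 26., 219.]), np.int32(694), ((770.478515625, -91.76380920410156), (12.068979263305664, 50.01370620727539), 51.13804626464844), np.float64(0.01))
(array([276., 245.]), np.int32(2160), ((658.947509765625, -180.74472045898438), (25.105527877807617, 21.58805274963379), 42.84421157836914), np.float64(0.021))
```

```bash
python3 -m handwheel '[{"tx":2,"ty":0,"tz":25,"roll":0},{"tx":0,"ty":0,"tz":0,"roll":0},{"tx":0,"ty":0,"tz":0,"roll":0},{"tx":0,"ty":0,"tz":0,"roll":0},{"tx":0,"ty":0,"tz":0,"roll":0},{"tx":0,"ty":0,"tz":0,"roll":0},{"tx":0,"ty":0,"tz":0,"roll":0},{"tx":0,"ty":0,"tz":0,"roll":0},{"tx":0,"ty":0,"tz":-30,"roll":0},{"tx":0,"ty":0,"tz":-35,"roll":0},{"tx":0,"ty":0,"tz":-35,"roll":0},{"tx":0,"ty":0,"tz":0,"roll":0}]' 15 25; python3 - <<'E'
from h import *
W=cloud(load('w9')).reshape(-1,3); W=W[~np.isnan(W[:,0])]
for x in np.arange(.63,.54,-.008):
    print(round(x,3),[int(1000*np.median(q[:,2])) if len(q:=W[(abs(W[:,0]-x)<.004)&(abs(W[:,1]-y)<.004)])>2 else -1 for y in np.arange(-.004,-.117,-.008)])
E
```

```text
t: 34.78
tool_pos: [0.6636, -0.1832, 0.12]
tool_rot: [2.869, -1.276, 0.041]
contact_force: [1.0, -1.1, 2.1]
opening: 0.025
grip_force: 28.1
0.63 [-1, -1, -1, -1, -1, 47, 44, 61, 230, 240, 238, 216, 0, 0, 0]
0.622 [-1, -1, 61, 49, 29, 17, 5, 5, 220, 220, 218, 53, 0, 0, 0]
0.614 [-1, -1, 57, 32, 9, -1, 44, 23, 4, 5, 249, 212, 0, 0, 0]
0.606 [-1, 61, 44, 8, 5, 44, 44, 45, 190, 190, 202, 247, 20, 0, 0]
0.598 [-1, 59, 29, 4, -1, 44, 44, 44, 44, 25, 243, 258, 13, 0, 0]
0.59 [-1, 54, 23, 4, 6, 24, 24, 44, 36, 24, 251, 263, 48, 0, 0]
0.582 [-1, 54, 23, 5, 26, 44, 44, 25, 24, 24, 250, 49, 47, 0, 0]
0.574 [-1, 59, 31, -1, 44, 45, 44, 39, 25, 24, 245, 259, 5, 0, 0]
0.566 [-1, 61, 42, 17, 44, 44, 45, 44, 191, 191, 200, 249, 1, 0, 0]
0.558 [-1, -1, 51, 27, 23, 44, 44, 35, 24, 181, 253, 234, 0, 0, 0]
0.55 [-1, -1, -1, 30, 29, 15, 5, 220, 219, 218, 218, 50, 0, 0, 0]
0.542 [-1, -1, -1, -1, 60, 53, 44, 230, 235, 241, 230, 0, 0, 0, 0]
```

```bash
python3 -m handwheel '[{"tx":-39,"ty":-5.6,"tz":-12,"roll":0},{"tx":-39,"ty":-5.6,"tz":-12,"roll":0},{"tx":-39,"ty":-5.6,"tz":-12,"roll":0},{"tx":-39,"ty":-5.6,"tz":-12,"roll":0},{"tx":-39,"ty":-5.6,"tz":-12,"roll":0},{"tx":0,"ty":0,"tz":0,"roll":0},{"tx":0,"ty":0,"tz":0,"roll":0},{"tx":0,"ty":0,"tz":0,"roll":0}]'; python3 - <<'E'
from h import *
print(T().round(3)); s=snap('wrist','w11')
W=cloud(s).reshape(-1,3); W=W[~np.isnan(W[:,0])]
for x in np.arange(.638,.53,-.008):
    print(round(x,3),[int(1000*np.median(q[:,2])) if len(q:=W[(abs(W[:,0]-x)<.004)&(abs(W[:,1]-y)<.004)])>2 else -1 for y in np.arange(-.004,-.117,-.008)])
E
```

```text
t: 35.45
tool_pos: [0.5486, -0.0175, 0.168]
tool_rot: [2.868, -1.276, 0.02]
contact_force: [0.9, 0.2, -0.3]
opening: 0.0252
grip_force: 28.1
[[ 0.67  -0.743  0.01   0.549]
 [-0.743 -0.67  -0.007 -0.017]
 [ 0.012 -0.003 -1.     0.168]
 [ 0.     0.     0.     1.   ]]
0.638 [0, 0, 0, 0, -1, -1, 61, 61, 62, -1, 0, 0, 0, 0, 0]
0.63 [0, 0, 0, -1, 61, 53, 45, 41, 46, 53, 61, -1, 0, 0, 0]
0.622 [0, 0, 62, 59, 37, 15, 5, 5, 5, 13, 38, 60, 62, 0, 0]
0.614 [0, -1, 59, 32, 5, 24, 44, 44, 5, 5, 5, 34, 60, -1, 0]
0.606 [0, 62, 44, 5, 5, 25, 45, 45, 44, 25, 24, 6, 46, 61, 0]
0.598 [-1, 60, 29, 4, 5, 42, 45, 45, 44, 25, 38, 48, 43, 61, 0]
0.59 [221, 56, 20, 4, 5, 24, 24, 43, 26, 25, 50, 50, 48, 57, 0]
0.582 [224, 56, 20, 4, 24, 44, 44, 24, 24, 24, 50, 49, 48, 58, -1]
0.574 [223, 226, 257, 263, 43, 44, 44, 28, 25, 25, 22, 48, 46, 61, 0]
0.566 [94, 202, 245, 266, 24, 45, 44, 43, 24, 24, 5, 6, 46, 61, 0]
0.558 [205, 182, 252, 254, 266, 44, 44, 25, 24, 6, 5, 34, 60, -1, 0]
0.55 [179, 179, 179, 251, 252, 263, 5, 5, 5, 16, 38, 59, -1, 0, 0]
0.542 [0, 179, 179, 193, 205, 240, 45, 43, 45, 53, 61, -1, 0, 0, 0]
0.534 [0, 1, 185, 205, 186, 257, 219, 62, 61, -1, -1, 0, 0, 0, 0]
```

View pics/w11.png

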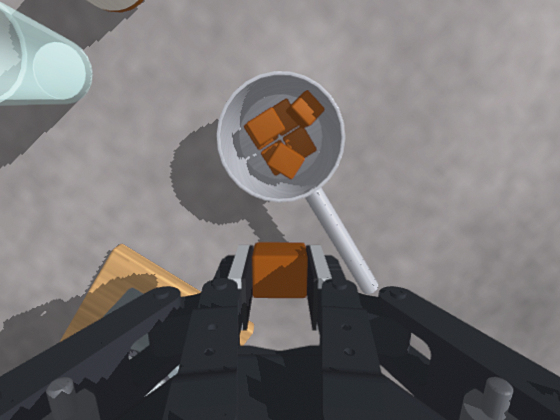

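c6 leans inside the cup near the -y wall, and there is a gap in the middle for the held caramel.

```bash
python3 -m handwheel '[{"tx":30.7,"ty":5,"tz":0,"roll":0},{"tx":30.7,"ty":5,"tz":0,"roll":0},{"tx":0,"ty":0,"tz":35,"roll":0},{"tx":0,"ty":0,"tz":30,"roll":0},{"tx":0,"ty":0,"tz":25,"roll":0},{"tx":0,"ty":0,"tz":21,"roll":0},{"tx":0,"ty":0,"tz":0,"roll":0},{"tx":0,"ty":0,"tz":0,"roll":0}]';python3 -m handwheel '[{"tx":0,"ty":0,"tz":0,"roll":0},{"tx":0,"ty":0,"tz":0,"roll":0},{"tx":0,"ty":0,"tz":0,"roll":0},{"tx":0,"ty":0,"tz":-30,"roll":0},{"tx":0,"ty":0,"tz":-40,"roll":0},{"tx":-30,"ty":0,"tz":-20,"roll":0},{"tx":-30,"ty":0,"tz":-20,"roll":0},{"tx":0,"ty":0,"tz":0,"roll":0},{"tx":0,"ty":0,"tz":0,"roll":0}]' 33; python3 - <<'E'
from h import *
print(T().round(3)); s=snap('wrist','w12')
W=cloud(s).reshape(-1,3); W=W[~np.isnan(W[:,0])]
for x in np.arange(.638,.53,-.008):
    print(round(x,3),[int(1000*np.median(q[:,2])) if len(q:=W[(abs(W[:,0]-x)<.004)&(abs(W[:,1]-y)<.004)])>2 else -1 for y in np.arange(-.004,-.117,-.008)])
for o in caramels(s): print(o)
t=snap('top','t12')
for o in caramels(t): print(o)
E
```

```text
t: 36.17
tool_pos: [0.5828, -0.0717, 0.0555]
tool_rot: [2.866, -1.279, 0.013]
contact_force: [0.2, 0.0, -0.1]
opening: 0.0255
grip_force: 46.4
t: 36.92
tool_pos: [0.5426, -0.0247, 0.169]
tool_rot: [2.87, -1.274, 0.025]
contact_force: [0.7, -0.1, -1.1]
opening: 0.0329
grip_force: 0.0
[[ 0.67  -0.742  0.014  0.543]
 [-0.742 -0.671 -0.008 -0.025]
 [ 0.015 -0.005 -1.     0.169]
 [ 0.     0.     0.     1.   ]]
0.638 [0, 0, 0, 0, -1, -1, 61, 61, 61, -1, 0, 0, 0, 0, 0]
0.63 [0, 0, -1, -1, 61, 53, 44, 41, 46, 54, 61, -1, 0, 0, 0]
0.622 [0, -1, 61, 58, 36, 14, 5, 5, 5, 13, 38, 60, -1, 0, 0]
0.614 [0, -1, 58, 31, 5, 24, 45, 43, 4, 5, 5, 34, 60, 0, 0]
0.606 [-1, 61, 45, 5, 5, 25, 45, 45, 44, 25, 24, 6, 47, 61, 0]
0.598 [-1, 60, 29, 4, 5, 43, 45, 45, 44, 25, 42, 49, 46, 61, 0]
0.59 [244, 56, 20, 4, 5, 24, 24, 43, 29, 25, 50, 49, 48, 58, 0]
0.582 [238, 61, 22, 5, 25, 44, 44, 24, 24, 25, 50, 49, 48, 59, 0]
0.574 [224, 223, 238, 4, 44, 44, 44, 45, 53, 56, 51, 6, 41, 61, 0]
0.566 [224, 258, 222, 262, 266, 44, 44, 55, 58, 60, 50, 6, 48, 61, 0]
0.558 [0, 206, 197, 252, 268, 44, 44, 45, 52, 56, 49, 35, 60, 0, 0]
0.55 [193, 199, -1, 255, 255, 267, 5, 5, 15, 35, 47, 60, -1, 0, 0]
0.542 [0, 0, -1, -1, 253, 253, 262, 42, 47, 53, 61, -1, 0, 0, 0]
0.534 [0, 0, 0, 0, 195, 202, 241, 61, 62, -1, 0, 0, 0, 0, 0]
(array([279., 136.]), np.int32(3998), ((568.739501953125, -71.73200988769531), (23.940040588378906, 21.703536987304688), 76.33463287353516), np.float64(0.056))
```

All caramels are in the cup, below the rim. Next I'll tilt the tool outward at the reach limit, in the plane of the handle.

```bash
python3 -m handwheel '[{"tx":0,"ty":0,"tz":-36,"roll":0},{"tx":0,"ty":0,"tz":-36,"roll":0},{"tx":0,"ty":0,"tz":-36,"roll":-0.1086},{"tx":0,"ty":0,"tz":-36,"roll":-0.1086},{"tx":0,"ty":0,"tz":-36,"roll":-0.1086},{"tx":0,"ty":0,"tz":-36,"roll":-0.1086},{"tx":0,"ty":0,"tz":-36,"roll":-0.1086},{"tx":0,"ty":0,"tz":0,"roll":0}]' 60;python3 -m handwheel '[{"tx":35.2,"ty":11.4,"tz":0,"roll":0},{"tx":35.2,"ty":11.4,"tz":0,"roll":0},{"tx":35.2,"ty":11.4,"tz":0,"roll":0},{"tx":35.2,"ty":11.4,"tz":0,"roll":0},{"tx":35.2,"ty":11.4,"tz":0,"roll":0},{"tx":35.2,"ty":11.4,"tz":0,"roll":0},{"tx":35.2,"ty":11.4,"tz":0,"roll":0},{"tx":35.2,"ty":11.4,"tz":0,"roll":0},{"tx":35.2,"ty":11.4,"tz":0,"roll":0},{"tx":35.2,"ty":11.4,"tz":0,"roll":0},{"tx":0,"ty":0,"tz":0,"roll":0}]';  python3 -c "
from h import *
print(T().round(3),ctrl.get_obs()['q'])
t=snap('top','t13')
for o in caramels(t): print(o)"
```

```text
t: 37.68
tool_pos: [0.5418, -0.0246, 0.4267]
tool_rot: [3.102, -0.457, 0.034]
contact_force: [-0.1, -0.4, 0.8]
opening: 0.0598
grip_force: 0.0
t: 38.6
tool_pos: [0.8487, -0.2412, 0.407]
tool_rot: [3.103, -0.468, -0.003]
contact_force: [-1.2, -0.3, -5.4]
opening: 0.0603
grip_force: 0.0
[[ 0.956 -0.295 -0.003  0.849]
 [-0.295 -0.956 -0.003 -0.241]
 [-0.002  0.004 -1.     0.407]
 [ 0.     0.     0.     1.   ]] [-0.35978498  0.69966552  0.51606701 -0.00441714  1.92723155  1.50876617]
```

Now push outward past the limit.

```bash
python3 -m handwheel '[{"tx":40,"ty":0,"tz":0,"roll":0},{"tx":40,"ty":0,"tz":0,"roll":0},{"tx":40,"ty":0,"tz":0,"roll":0},{"tx":40,"ty":0,"tz":0,"roll":0},{"tx":40,"ty":0,"tz":0,"roll":0},{"tx":40,"ty":0,"tz":0,"roll":0},{"tx":40,"ty":0,"tz":0,"roll":0},{"tx":40,"ty":0,"tz":0,"roll":0},{"tx":40,"ty":0,"tz":0,"roll":0},{"tx":40,"ty":0,"tz":0,"roll":0}]';  python3 -c "
from h import *
print(T().round(3),ctrl.get_obs()['q'])"
```

```text
t: 39.48
tool_pos: [0.979, -0.2808, 0.3495]
tool_rot: [3.067, -0.455, 0.288]
contact_force: [0.5, -0.2, 0.3]
opening: 0.0599
grip_force: 0.0
[[ 0.94  -0.291  0.178  0.979]
 [-0.285 -0.957 -0.055 -0.281]
 [ 0.187  0.001 -0.982  0.349]
 [ 0.     0.     0.     1.   ]] [-0.35524007  1.06237593  0.05947646  0.01110724  1.8323515   1.51417879]
```

```bash
python3 -m handwheel '[{"tx":41,"ty":0,"tz":-5,"roll":0},{"tx":41,"ty":0,"tz":-5,"roll":0},{"tx":41,"ty":0,"tz":-5,"roll":0},{"tx":41,"ty":0,"tz":-5,"roll":0},{"tx":41,"ty":0,"tz":-5,"roll":0},{"tx":41,"ty":0,"tz":-5,"roll":0},{"tx":41,"ty":0,"tz":-5,"roll":0},{"tx":41,"ty":0,"tz":-5,"roll":0},{"tx":41,"ty":0,"tz":-5,"roll":0},{"tx":41,"ty":0,"tz":-5,"roll":0},{"tx":41,"ty":0,"tz":-5,"roll":0},{"tx":41,"ty":0,"tz":-5,"roll":0}]';  python3 -c "
from h import *
print(T().round(3),ctrl.get_obs()['q'])"
```

```text
t: 40.48
tool_pos: [1.0413, -0.3044, 0.4096]
tool_rot: [2.951, -0.436, 0.74]
contact_force: [-0.8, 0.0, -0.1]
opening: 0.0601
grip_force: 0.0
[[ 0.844 -0.289  0.452  1.041]
 [-0.256 -0.957 -0.134 -0.304]
 [ 0.471 -0.003 -0.882  0.41 ]
 [ 0.     0.     0.     1.   ]] [-0.36182731  1.03111585  0.05588075  0.03472451  1.56492991  1.51098653]
```

```bash
python3 -m handwheel '[{"tx":41,"ty":0,"tz":-5,"roll":0},{"tx":41,"ty":0,"tz":-5,"roll":0},{"tx":41,"ty":0,"tz":-5,"roll":0},{"tx":41,"ty":0,"tz":-5,"roll":0},{"tx":41,"ty":0,"tz":-5,"roll":0},{"tx":41,"ty":0,"tz":-5,"roll":0},{"tx":41,"ty":0,"tz":-5,"roll":0},{"tx":41,"ty":0,"tz":-5,"roll":0},{"tx":41,"ty":0,"tz":-5,"roll":0},{"tx":41,"ty":0,"tz":-5,"roll":0},{"tx":41,"ty":0,"tz":-5,"roll":0},{"tx":41,"ty":0,"tz":-5,"roll":0}]';  python3 -c "
from h import *
print(T().round(3),ctrl.get_obs()['q'])"
```

```text
t: 41.48
tool_pos: [1.0489, -0.3103, 0.5653]
tool_rot: [2.783, -0.411, 1.141]
contact_force: [0.5, 0.7, -0.7]
opening: 0.0601
grip_force: 0.0
[[ 0.682 -0.288  0.673  1.049]
 [-0.208 -0.958 -0.199 -0.31 ]
 [ 0.701 -0.004 -0.713  0.565]
 [ 0.     0.     0.     1.   ]] [-0.37037971  0.91372086  0.05592707  0.05911067  1.39646153  1.50735705]
```

```bash
python3 -m handwheel '[{"tx":41,"ty":0,"tz":0,"roll":0},{"tx":41,"ty":0,"tz":0,"roll":0},{"tx":41,"ty":0,"tz":0,"roll":0},{"tx":41,"ty":0,"tz":0,"roll":0},{"tx":41,"ty":0,"tz":0,"roll":0},{"tx":41,"ty":0,"tz":0,"roll":0},{"tx":41,"ty":0,"tz":0,"roll":0},{"tx":41,"ty":0,"tz":0,"roll":0},{"tx":41,"ty":0,"tz":0,"roll":0},{"tx":41,"ty":0,"tz":0,"roll":0},{"tx":41,"ty":0,"tz":0,"roll":0},{"tx":41,"ty":0,"tz":0,"roll":0}]'; python3 -m handwheel '[{"tx":41,"ty":0,"tz":0,"roll":0},{"tx":41,"ty":0,"tz":0,"roll":0},{"tx":41,"ty":0,"tz":0,"roll":0},{"tx":41,"ty":0,"tz":0,"roll":0},{"tx":0,"ty":0,"tz":0,"roll":0}]';  python3 -c "
from h import *
print(T().round(3),ctrl.get_obs()['q'])"
```

```text
t: 42.48
tool_pos: [1.0243, -0.3055, 0.7319]
tool_rot: [2.574, -0.381, 1.494]
contact_force: [-0.1, -1.0, 0.4]
opening: 0.06
grip_force: 0.0
t: 42.9
tool_pos: [0.9999, -0.2987, 0.8001]
tool_rot: [2.495, -0.369, 1.604]
contact_force: [-0.2, 0.8, 1.3]
opening: 0.0599
grip_force: 0.0
[[ 0.397 -0.286  0.872  1.   ]
 [-0.123 -0.958 -0.259 -0.299]
 [ 0.909 -0.005 -0.416  0.8  ]
 [ 0.     0.     0.     1.   ]] [-0.38506765  0.73407923  0.05496546  0.09390334  1.21391575  1.50274619]
```

```bash
cat > fk.py <<'E'
import numpy as np
from scipy.optimize import least_squares
D=np.array([[-1.319,.0533,1.614,1.476,.2264,-.582,.2302],[-1.3189,.3824,.3019,2.4544,.2263,-.5816,.7662],[-1.3348,.4418,.0575,2.6193,.2058,-.5314,.8337],[-1.2823,.8934,.1823,2.0436,.3353,-.8608,.4314],[-1.2792,1.0098,.0578,1.9703,.3539,-.9069,.3972],[-1.3742,-.4782,1.876,1.637,.1675,-.4263,.3494],[-1.4674,-.9122,2.1419,1.801,.1142,-.2902,.3352],[-1.5119,-1.0109,2.1515,1.9895,.0905,-.2312,.3524],[.2153,-.0323,1.7664,1.3983,.5464,.193,.1911],[-.3704,.9137,.0559,1.3965,1.0489,-.3103,.5653],[-.3618,1.0311,.0559,1.5649,1.0413,-.3044,.4096],[-.3552,1.0624,.0595,1.8324,.979,-.2808,.3495]])
def pl(p,q2,q3,q5):
    r0,h,l1,l2,de,L,dy=p
    return r0+l1*np.sin(q2)+l2*np.sin(q2+q3+de)+L*np.sin(q2+q3+q5), h+l1*np.cos(q2)+l2*np.cos(q2+q3+de)+L*np.cos(q2+q3+q5)
def res(p):
    r,z=pl(p,D[:,1],D[:,2],D[:,3]); c,s=np.cos(D[:,0]),np.sin(D[:,0])
    return np.concatenate([r*c-p[6]*s-D[:,4],r*s+p[6]*c-D[:,5],z-D[:,6]])
f=least_squares(res,[0,.3,.4,.4,0,.3,.07]); P=f.x
if __name__=='__main__':
    print(P.round(4),np.abs(f.fun).max())
    for a in (30,40,50,55,60,65.4):
        for rho,z in ((.462,.06),(.55,.06),(.65,.06),(.7,.06)):
            t=np.pi-np.radians(a); 
            w=lambda q: np.subtract(pl(P,q[0],q[1],t-q[0]-q[1]),(rho,z))
            g=least_squares(w,[-.5,2.2],bounds=([-1.01,.06],[2.2,2.58])); q=g.x
            print(a,rho,z,q.round(2),(t-q.sum()).round(2),'err',np.abs(g.fun).max().round(3),'wrist',np.round([P[0]+P[2]*np.sin(q[0])+P[3]*np.sin(q.sum()+P[4]),P[1]+P[2]*np.cos(q[0])+P[3]*np.cos(q.sum()+P[4])],3))
E
python3 fk.py
```

```text
[-1.000e-04  2.380e-01  4.264e-01  6.174e-01  1.557e-01  2.794e-01
  7.860e-02] 0.011047635665321076
30 0.462 0.06 [-0.53  2.46] 0.69 err 0.0 wrist [0.322 0.302]
30 0.55 0.06 [-0.23  2.25] 0.6 err 0.0 wrist [0.41  0.302]
30 0.65 0.06 [0.02 2.02] 0.58 err 0.0 wrist [0.51  0.302]
30 0.7 0.06 [0.14 1.9 ] 0.58 err 0.0 wrist [0.56  0.302]
40 0.462 0.06 [-0.64  2.57] 0.51 err 0.0 wrist [0.282 0.274]
40 0.55 0.06 [-0.29  2.35] 0.38 err 0.0 wrist [0.37  0.274]
40 0.65 0.06 [-0.02  2.12] 0.34 err 0.0 wrist [0.47  0.274]
40 0.7 0.06 [0.1 2. ] 0.35 err 0.0 wrist [0.52  0.274]
50 0.462 0.06 [-0.53  2.58] 0.22 err 0.034 wrist [0.281 0.24 ]
50 0.55 0.06 [-0.31  2.44] 0.14 err 0.0 wrist [0.336 0.24 ]
50 0.65 0.06 [-0.03  2.2 ] 0.1 err 0.0 wrist [0.436 0.24 ]
50 0.7 0.06 [0.09 2.08] 0.1 err 0.0 wrist [0.486 0.24 ]
55 0.462 0.06 [-0.45  2.58] 0.05 err 0.048 wrist [0.281 0.217]
55 0.55 0.06 [-0.3   2.48] 0.01 err 0.0 wrist [0.321 0.22 ]
55 0.65 0.06 [-0.02  2.24] -0.04 err 0.0 wrist [0.421 0.22 ]
55 0.7 0.06 [0.09 2.12] -0.03 err 0.0 wrist [0.471 0.22 ]
60 0.462 0.06 [-0.35  2.58] -0.13 err 0.057 wrist [0.277 0.19 ]
60 0.55 0.06 [-0.28  2.5 ] -0.13 err 0.0 wrist [0.308 0.2  ]
60 0.65 0.06 [0.   2.26] -0.17 err 0.0 wrist [0.408 0.2  ]
60 0.7 0.06 [0.11 2.15] -0.17 err 0.0 wrist [0.458 0.2  ]
65.4 0.462 0.06 [-0.24  2.58] -0.34 err 0.062 wrist [0.27  0.158]
65.4 0.55 0.06 [-0.23  2.53] -0.3 err 0.0 wrist [0.296 0.176]
65.4 0.65 0.06 [0.04 2.28] -0.33 err 0.0 wrist [0.396 0.176]
65.4 0.7 0.06 [0.15 2.17] -0.31 err 0.0 wrist [0.446 0.176]
```

```bash
python3 - <<'E'
from fk import *
def ik(a,rho,z):
    t=np.pi-np.radians(a); best=None
    for g0 in ([-.5,2.2],[.2,1.8]):
        g=least_squares(lambda q: np.subtract(pl(P,q[0],q[1],t-q[0]-q[1]),(rho,z)),g0,bounds=([-1.01,.06],[2.2,2.58]))
        if best is None or g.cost<best.cost: best=g
    return best.x.round(2),round(t-best.x.sum(),2),round(abs(best.fun).max(),3)
for a in (30,35,40,44,46,48):
    print(a,[ik(a,r,.041) for r in (.48,.5,.52)])
for a in (60,70,80,85):
    print(a,[ik(a,r,z) for r,z in ((.5,.37),(.55,.40),(.6,.4),(.45,.4))])
E
```

```text
30 [(array([-0.41,  2.42]), np.float64(0.61), np.float64(0.0)), (array([-0.34,  2.37]), np.float64(0.59), np.float64(0.0)), (array([-0.28,  2.33]), np.float64(0.57), np.float64(0.0))]
35 [(array([-0.46,  2.48]), np.float64(0.51), np.float64(0.0)), (array([-0.38,  2.43]), np.float64(0.49), np.float64(0.0)), (array([-0.31,  2.38]), np.float64(0.47), np.float64(0.0))]
40 [(array([-0.49,  2.53]), np.float64(0.41), np.float64(0.0)), (array([-0.41,  2.48]), np.float64(0.38), np.float64(0.0)), (array([-0.34,  2.43]), np.float64(0.36), np.float64(0.0))]
44 [(array([-0.52,  2.57]), np.float64(0.32), np.float64(0.0)), (array([-0.43,  2.52]), np.float64(0.29), np.float64(0.0)), (array([-0.35,  2.47]), np.float64(0.26), np.float64(0.0))]
46 [(array([-0.51,  2.58]), np.float64(0.27), np.float64(0.002)), (array([-0.44,  2.53]), np.float64(0.24), np.float64(0.0)), (array([-0.36,  2.48]), np.float64(0.21), np.float64(0.0))]
48 [(array([-0.49,  2.58]), np.float64(0.21), np.float64(0.009)), (array([-0.44,  2.55]), np.float64(0.19), np.float64(0.0)), (array([-0.36,  2.5 ]), np.float64(0.16), np.float64
[... 293 characters left out ...]
0.51), np.float64(0.019)), (array([-0.88,  2.32]), np.float64(0.48), np.float64(0.0)), (array([-0.7 ,  2.23]), np.float64(0.4), np.float64(0.0)), (array([-1.01,  2.37]), np.float64(0.56), np.float64(0.068))]
80 [(array([-1.01,  2.5 ]), np.float64(0.25), np.float64(0.03)), (array([-0.93,  2.42]), np.float64(0.26), np.float64(0.0)), (array([-0.73,  2.32]), np.float64(0.15), np.float64(0.0)), (array([-1.01,  2.46]), np.float64(0.3), np.float64(0.081))]
85 [(array([-1.01,  2.55]), np.float64(0.12), np.float64(0.03)), (array([-0.93,  2.46]), np.float64(0.13), np.float64(0.0)), (array([-0.72,  2.35]), np.float64(0.02), np.float64(0.0)), (array([-1.01,  2.5 ]), np.float64(0.17), np.float64(0.083))]
```

```bash
python3 -m handwheel '[{"tx":-36,"ty":0,"tz":-19,"roll":0},{"tx":-36,"ty":0,"tz":-19,"roll":0},{"tx":-36,"ty":0,"tz":-19,"roll":0},{"tx":-36,"ty":0,"tz":-19,"roll":0},{"tx":-36,"ty":0,"tz":-19,"roll":0},{"tx":-36,"ty":0,"tz":-19,"roll":0},{"tx":-36,"ty":0,"tz":-19,"roll":0},{"tx":-36,"ty":0,"tz":-19,"roll":0},{"tx":-36,"ty":0,"tz":-19,"roll":0},{"tx":-36,"ty":0,"tz":-19,"roll":0},{"tx":-36,"ty":0,"tz":-19,"roll":0},{"tx":-36,"ty":0,"tz":-19,"roll":0}]'; python3 -m handwheel '[{"tx":-36,"ty":0,"tz":-19,"roll":0},{"tx":-36,"ty":0,"tz":-19,"roll":0},{"tx":-36,"ty":0,"tz":-19,"roll":0},{"tx":-36,"ty":0,"tz":-19,"roll":0},{"tx":0,"ty":0,"tz":0,"roll":0}]';  cat > fk3.py <<'E'
import numpy as np
from fk import P
from scipy.optimize import least_squares
from scipy.spatial.transform import Rotation as R
LO=np.array([-3.01,-1.01,.06,-1.02,.09,-3.14]);HI=np.array([3.01,2.22,2.58,4.17,2.62,3.14])
def fk(q,s=1):
    r0,h,l1,l2,de,L,dy=P
    w=np.array([r0+l1*np.sin(q[1])+l2*np.sin(q[1]+q[2]+de),dy,h+l1*np.cos(q[1])+l2*np.cos(q[1]+q[2]+de)])
    A=R.from_euler('z',q[0])
    B=A*R.from_euler('YZYZ'[:3],[q[1]+q[2],s*q[3],q[4]])
    C=B*R.from_euler('z',q[5])   # tool frame up to a constant roll
    return A.apply(w)+B.apply([0,0,L]),C.as_matrix()
def ik(p,Rm,q0):
    e=lambda q:np.r_[(fk(q)[0]-p)*10,(R.from_matrix(Rm).inv()*R.from_matrix(fk(q)[1]@C0)).as_rotvec()]
    g=least_squares(e,np.clip(q0,LO+1e-3,HI-1e-3),bounds=(LO,HI)); return g.x,np.abs(g.fun).max()
C0=np.eye(3)
E
python3 -c "
from h import *
import fk3
t=T();q=ctrl.get_obs()['q'];print(t.round(3),q)
for s in (1,-1):
  p,M=fk3.fk(q,s);print(s,p,(M.T@t[:3,:3]).round(3))"
```

```text
t: 43.9
tool_pos: [0.6718, -0.2001, 0.5334]
tool_rot: [2.503, -0.369, 1.595]
contact_force: [-0.5, 0.6, 0.3]
opening: 0.0598
grip_force: 0.0
t: 44.32
tool_pos: [0.5446, -0.1609, 0.4227]
tool_rot: [2.517, -0.372, 1.58]
contact_force: [0.7, -0.3, -4.1]
opening: 0.0601
grip_force: 0.0
[[ 0.416 -0.285  0.864  0.545]
 [-0.131 -0.959 -0.253 -0.161]
 [ 0.9   -0.007 -0.436  0.423]
 [ 0.     0.     0.     1.   ]] [-0.52583491 -0.81314484  2.20656057  0.35269575  0.67036256  1.19178022]
1 [ 0.5467539  -0.15703918  0.42270222] [[-0. -1.  0.]
 [ 1. -0.  0.]
 [-0.  0.  1.]]
-1 [ 0.48656005 -0.26076164  0.42270222] [[-0.54  -0.774  0.331]
 [ 0.841 -0.476  0.257]
 [-0.041  0.417  0.908]]
```

```bash
cat >> fk3.py <<'E'
C0=np.array([[0,-1.,0],[1,0,0],[0,0,1]])
def tool(a,az=-.288,roll=0):
    a=np.radians(a); d=np.array([np.cos(az),np.sin(az),0]); up=np.array([0,0,1.])
    z=d*np.sin(a)-up*np.cos(a); x=d*np.cos(a)+up*np.sin(a); y=np.cross(z,x)
    return np.c_[x,y,z]@R.from_euler('z',roll).as_matrix()
E
python3 - <<'E'
from fk3 import *
np.set_printoptions(precision=2,suppress=True)
ax=np.array([.587,-.062,0]); hd=np.array([-.957,.29,0])
qc=np.array([-.53,-.8,2.2,.35,.67,1.19])
for a in (40,44,48):
  for s in (.112,.1,.09):
    Rm=tool(a); g=ax+hd*s+[0,0,.054]; p=g+.019*Rm[:,2]; print(a,s,*ik(p,Rm,qc))
# pour: cup up axis/handle in tool frame from grasp at a0
hop=np.array([.545,.194,.168]); d=np.array([np.cos(-.288),np.sin(-.288),0])
for a0,a1 in ((40,76),(44,76),(44,70),(48,70)):
  G=tool(a0); uT=G.T@[0,0,1]; dT=G.T@d
  q=np.array([.1,-.8,2.2,-.3,.6,1.5])
  for ph in (0,-60,-90,-120,-150,-180):
    M=tool(a1,roll=np.radians(ph)); u=M@uT; dd=M@dT; tilt=np.degrees(np.arccos(u[2]))
    s=-np.array([0,0,1])+u*u[2]; s/=np.linalg.norm(s)+1e-9   # downhill in rim plane
    lip=.112*dd+.008*u+.05*s
    out=np.array([u[0],u[1],0]); out/=np.linalg.norm(out)
    tgt=hop+[0,0,.06]-.03*out
    g=tgt-lip; x,e=ik(g+.019*M[:,2],M,q); q=x
    print(a0,a1,ph,'tilt',tilt.round(),'out',out[:2],'grasp',g,'q',x,'e',round(e,3))
E
```

```text
40 0.112 [-0.19 -0.45  2.5  -0.16  0.4   1.79] 1.069283550592104e-14
40 0.1 [-0.2  -0.4   2.47 -0.16  0.38  1.79] 6.018853471179142e-11
40 0.09 [-0.2  -0.37  2.45 -0.16  0.37  1.79] 1.6420493437196981e-12
44 0.112 [-0.19 -0.47  2.54 -0.23  0.31  1.86] 1.1306001412858535e-09
44 0.1 [-0.19 -0.42  2.51 -0.23  0.29  1.86] 3.3306690738754696e-15
44 0.09 [-0.2  -0.38  2.48 -0.24  0.28  1.87] 1.6653345369377348e-15
48 0.112 [-0.18 -0.47  2.57 -0.36  0.22  1.99] 3.8519534784065e-14
48 0.1 [-0.19 -0.42  2.54 -0.38  0.2   2.01] 4.215204574276044e-14
48 0.09 [-0.19 -0.38  2.52 -0.39  0.19  2.02] 8.300478360201424e-14
40 76 0 tilt 36.0 out [-0.96  0.28] grasp [0.53 0.2  0.19] q [ 0.41 -0.4   2.31 -1.02  0.55  2.9 ] e 0.333
40 76 -60 tilt 60.0 out [-0.55  0.83] grasp [0.48 0.09 0.24] q [ 0.22 -0.88  2.58 -1.02  0.46  1.67] e 0.141
40 76 -90 tilt 79.0 out [-0.54  0.84] grasp [0.48 0.09 0.29] q [ 0.26 -0.93  2.54 -1.02  0.54  1.12] e 0.065
40 76 -120 tilt 97.0 out [-0.63  0.77] grasp [0.49 0.12 0.34] q [ 0.33 -0.86  2.43 -1.02  0.63  0.6 ] e 0.088
40 76 -150 tilt 111.0 out [-0.8  0.6] grasp [0.5  0
[... 1436 characters left out ...]
[ 0.53 -0.57  2.16 -1.02  0.85 -0.35] e 0.071
48 70 0 tilt 22.0 out [-0.96  0.28] grasp [0.52 0.2  0.2 ] q [ 0.46 -0.4   2.29 -1.02  0.63  2.93] e 0.234
48 70 -60 tilt 55.0 out [-0.37  0.93] grasp [0.46 0.1  0.26] q [ 0.31 -0.9   2.56 -1.02  0.62  1.69] e 0.045
48 70 -90 tilt 77.0 out [-0.4   0.92] grasp [0.47 0.1  0.3 ] q [ 0.34 -0.89  2.49 -1.02  0.69  1.15] e 0.01
48 70 -120 tilt 97.0 out [-0.55  0.84] grasp [0.48 0.12 0.34] q [ 0.4  -0.81  2.38 -1.02  0.75  0.63] e 0.019
48 70 -150 tilt 112.0 out [-0.76  0.64] grasp [0.49 0.16 0.37] q [ 0.47 -0.7   2.27 -1.02  0.81  0.14] e 0.05
48 70 -180 tilt 118.0 out [-0.96  0.28] grasp [0.51 0.21 0.37] q [ 0.55 -0.58  2.18 -1.02  0.86 -0.35] e 0.076
```

```bash
python3 -m handwheel '[{"tx":-17,"ty":0,"tz":-36,"roll":0},{"tx":-17,"ty":0,"tz":-36,"roll":0},{"tx":-17,"ty":0,"tz":-36,"roll":0},{"tx":-17,"ty":0,"tz":-36,"roll":0},{"tx":-17,"ty":0,"tz":-36,"roll":0},{"tx":-17,"ty":0,"tz":-36,"roll":0},{"tx":-17,"ty":0,"tz":-36,"roll":0}]';  python3 -c "
from h import *
print(T().round(3),ctrl.get_obs()['q'])"
```

```text
t: 44.9
tool_pos: [0.4686, -0.1398, 0.4811]
tool_rot: [2.582, -0.38, 1.484]
contact_force: [-0.1, -0.6, 0.5]
opening: 0.0603
grip_force: 0.0
[[ 0.482 -0.285  0.829  0.469]
 [-0.148 -0.958 -0.244 -0.14 ]
 [ 0.864 -0.005 -0.504  0.481]
 [ 0.     0.     0.     1.   ]] [-0.59805789 -1.00913886  2.16740238  0.32323435  0.98703767  1.23311147]
```

```bash
python3 -m handwheel '[{"tx":-28,"ty":0,"tz":-30,"roll":0},{"tx":-28,"ty":0,"tz":-30,"roll":0},{"tx":-28,"ty":0,"tz":-30,"roll":0},{"tx":-28,"ty":0,"tz":-30,"roll":0},{"tx":-28,"ty":0,"tz":-30,"roll":0},{"tx":-28,"ty":0,"tz":-30,"roll":0},{"tx":-28,"ty":0,"tz":-30,"roll":0},{"tx":-28,"ty":0,"tz":-30,"roll":0},{"tx":-28,"ty":0,"tz":-30,"roll":0},{"tx":-28,"ty":0,"tz":-30,"roll":0},{"tx":-28,"ty":0,"tz":-30,"roll":0},{"tx":-28,"ty":0,"tz":-30,"roll":0}]';  python3 -c "
from h import *
print(T().round(3),ctrl.get_obs()['q'])"
```

```text
t: 45.9
tool_pos: [0.3762, -0.1206, 0.5617]
tool_rot: [2.781, -0.403, 1.161]
contact_force: [-0.0, -0.1, 0.3]
opening: 0.0602
grip_force: 0.0
[[ 0.674 -0.281  0.683  0.376]
 [-0.203 -0.96  -0.193 -0.121]
 [ 0.71  -0.009 -0.704  0.562]
 [ 0.     0.     0.     1.   ]] [-0.73156467 -1.00919759  1.929084    0.31891812  1.48995575  1.22398328]
```

```bash
python3 -m handwheel '[{"tx":-20,"ty":-9.4,"tz":30,"roll":0},{"tx":-20,"ty":-9.4,"tz":30,"roll":0},{"tx":-20,"ty":-9.4,"tz":30,"roll":0},{"tx":-20,"ty":-9.4,"tz":30,"roll":0},{"tx":-20,"ty":-9.4,"tz":30,"roll":0},{"tx":-20,"ty":-9.4,"tz":30,"roll":0},{"tx":-20,"ty":-9.4,"tz":30,"roll":0},{"tx":-20,"ty":-9.4,"tz":30,"roll":0},{"tx":-20,"ty":-9.4,"tz":30,"roll":0},{"tx":-20,"ty":-9.4,"tz":30,"roll":0},{"tx":-20,"ty":-9.4,"tz":30,"roll":0},{"tx":0,"ty":0,"tz":0,"roll":0}]';  python3 -c "
from h import *
print(T().round(3),ctrl.get_obs()['q'])
snap('wrist','w14'); s=load('w14'); W=cloud(s).reshape(-1,3)
q=W[(W[:,2]>.048)&(W[:,2]<.07)&(W[:,0]<.53)&(W[:,0]>.42)&(abs(W[:,1]+.03)<.05)]
print(len(q),q.mean(0),cv2.fitLine(q[:,:2].astype(np.float32),cv2.DIST_L2,0,.01,.01).ravel(), q.min(0))"
```

```text
t: 46.9
tool_pos: [0.4929, -0.042, 0.1678]
tool_rot: [2.8, -0.404, 1.122]
contact_force: [-1.6, 0.6, -2.2]
opening: 0.0599
grip_force: 0.0
[[ 0.694 -0.279  0.664  0.493]
 [-0.207 -0.96  -0.188 -0.042]
 [ 0.69  -0.007 -0.724  0.168]
 [ 0.     0.     0.     1.   ]] [-0.20983637 -0.75620339  2.46378186 -0.07237492  0.6755137   1.68567111]
1659 [ 0.49589585 -0.03756091  0.06024772] [ 0.96556175 -0.26017395  0.49589586 -0.03756091] [ 0.46367108 -0.05368993  0.05260564]
```

View pics/w14.png

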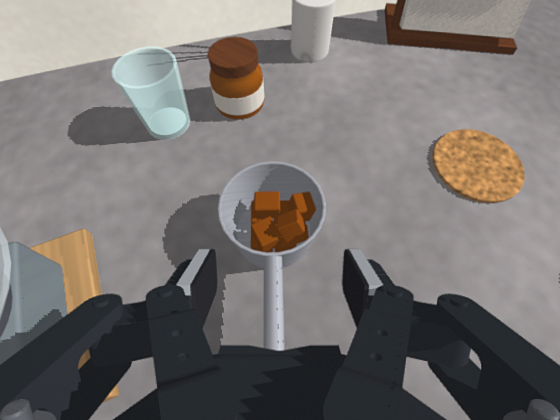

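The cup holds all the caramels and its handle is centred between the fingers, so I'll lower and grip.

```bash
python3 -m handwheel '[{"tx":-22.3,"ty":-1,"tz":22.9,"roll":0},{"tx":-22.3,"ty":-1,"tz":22.9,"roll":0},{"tx":-22.3,"ty":-1,"tz":22.9,"roll":0},{"tx":-22.3,"ty":-1,"tz":22.9,"roll":0},{"tx":0,"ty":0,"tz":0,"roll":0},{"tx":0,"ty":0,"tz":0,"roll":0}]'; python3 -m handwheel '[{"tx":0,"ty":0,"tz":0,"roll":0},{"tx":0,"ty":0,"tz":0,"roll":0},{"tx":0,"ty":0,"tz":0,"roll":0},{"tx":0,"ty":0,"tz":0,"roll":0},{"tx":0,"ty":0,"tz":0,"roll":0},{"tx":0,"ty":0,"tz":0,"roll":0},{"tx":0,"ty":0,"tz":0,"roll":0},{"tx":0,"ty":0,"tz":0,"roll":0}]' 5 100; python3 -c "
from h import *
print(T().round(3),ctrl.get_obs()['q'])"
```

```text
t: 47.45
tool_pos: [0.4989, -0.0401, 0.0516]
tool_rot: [2.788, -0.406, 1.143]
contact_force: [0.6, -0.2, 0.4]
opening: 0.0597
grip_force: 0.0
t: 48.12
tool_pos: [0.5007, -0.0397, 0.0547]
tool_rot: [2.785, -0.404, 1.154]
contact_force: [-9.8, 3.3, 11.8]
opening: 0.011
grip_force: 97.8
[[ 0.677 -0.281  0.68   0.501]
 [-0.205 -0.96  -0.192 -0.04 ]
 [ 0.706 -0.009 -0.708  0.055]
 [ 0.     0.     0.     1.   ]] [-0.19575314 -0.47954576  2.52485881 -0.18123225  0.3181505   1.8123079 ]
```

Opening reads 11 mm on a 16 mm handle, so the grip is too high. I'll reopen and go lower.

```bash
python3 -m handwheel '[{"tx":0,"ty":0,"tz":0,"roll":0},{"tx":0,"ty":0,"tz":0,"roll":0},{"tx":0,"ty":0,"tz":0,"roll":0},{"tx":-7.5,"ty":-0.5,"tz":3,"roll":0},{"tx":-7.5,"ty":-0.5,"tz":3,"roll":0},{"tx":0,"ty":0,"tz":0,"roll":0},{"tx":0,"ty":0,"tz":0,"roll":0},{"tx":0,"ty":0,"tz":0,"roll":0}]' 50; python3 -c "
from h import *
print(T().round(3),ctrl.get_obs()['q'])
s=snap('wrist'); W=cloud(s).reshape(-1,3)
q=W[(W[:,2]>.048)&(W[:,2]<.07)&(W[:,0]<.535)&(W[:,0]>.42)&(abs(W[:,1]+.035)<.025)]
print(len(q),q.mean(0),cv2.fitLine(q[:,:2].astype(np.float32),cv2.DIST_L2,0,.01,.01).ravel(), q.min(0),q.max(0))"; python3 -m handwheel '[{"tx":0,"ty":0,"tz":0,"roll":0},{"tx":0,"ty":0,"tz":0,"roll":0},{"tx":0,"ty":0,"tz":0,"roll":0},{"tx":0,"ty":0,"tz":0,"roll":0},{"tx":0,"ty":0,"tz":0,"roll":0},{"tx":0,"ty":0,"tz":0,"roll":0},{"tx":0,"ty":0,"tz":0,"roll":0}]' 5 60
```

```text
t: 48.78
tool_pos: [0.4923, -0.0365, 0.0356]
tool_rot: [2.789, -0.405, 1.143]
contact_force: [-0.0, 0.2, 0.9]
opening: 0.05
grip_force: 0.0
[[ 0.683 -0.281  0.674  0.492]
 [-0.206 -0.96  -0.192 -0.037]
 [ 0.701 -0.008 -0.713  0.036]
 [ 0.     0.     0.     1.   ]] [-0.19040857 -0.45180964  2.5439289  -0.22002756  0.28080735  1.85593866]
7940 [ 0.48552515 -0.03794822  0.06016018] [ 0.98587525 -0.16748142  0.48552516 -0.03794822] [ 0.45179431 -0.05999578  0.04800802] [ 0.53498607 -0.01000583  0.06998573]
t: 49.42
tool_pos: [0.4929, -0.0366, 0.0366]
tool_rot: [2.788, -0.405, 1.146]
contact_force: [-0.4, 0.5, 1.7]
opening: 0.0146
grip_force: 58.2
```

```bash
python3 -m handwheel '[{"tx":0,"ty":0,"tz":0,"roll":0},{"tx":0,"ty":0,"tz":0,"roll":0},{"tx":0,"ty":0,"tz":0,"roll":0},{"tx":7,"ty":0,"tz":-7,"roll":0},{"tx":7,"ty":0,"tz":-7,"roll":0},{"tx":7,"ty":0,"tz":-7,"roll":0},{"tx":7,"ty":0,"tz":-7,"roll":0},{"tx":7,"ty":0,"tz":-7,"roll":0},{"tx":7,"ty":0,"tz":-7,"roll":0},{"tx":0,"ty":0,"tz":0,"roll":0},{"tx":0,"ty":0,"tz":0,"roll":0}]' 5 100; python3 -c "
from h import *
t=T();print(t.round(3),ctrl.get_obs()['q'],ctrl.get_obs()['wrist_torque'])
s=snap('wrist','w15');W=cloud(s)
P=np.linalg.inv(t); 
for z0 in [0]:
  v,u=np.mgrid[100:290,150:400]; q=W[100:290,150:400].reshape(-1,3); d=np.array([.957,-.29,0]); e=np.array([.29,.957,0])
  a=(q-t[:3,3])@d; b=(q-t[:3,3])@e
  for lo in np.arange(0,.17,.01):
    k=q[(a>lo)&(a<lo+.01)&(abs(b)<.05)&(q[:,2]>.05)]
    if len(k): print(round(lo,2),len(k),k[:,2].max().round(4))"
```

```text
t: 50.33
tool_pos: [0.492, -0.0372, 0.0942]
tool_rot: [2.79, -0.406, 1.141]
contact_force: [0.7, 0.7, -2.6]
opening: 0.0139
grip_force: 98.0
[[ 0.684 -0.282  0.673  0.492]
 [-0.207 -0.959 -0.192 -0.037]
 [ 0.7   -0.008 -0.714  0.094]
 [ 0.     0.     0.     1.   ]] [-0.19245142 -0.62730343  2.53025652 -0.13196207  0.46872859  1.76116735] [ 0.27111959  1.01046101 -0.00526417]
0.0 911 0.1208
0.01 670 0.1202
0.02 590 0.1201
0.03 536 0.1202
0.04 1418 0.12
0.05 2660 0.12
0.06 1712 0.1196
0.07 1601 0.1192
0.08 987 0.1194
0.09 1671 0.1162
0.1 1272 0.1074
0.11 639 0.0984
0.12 388 0.0895
0.13 139 0.08
```

View pics/w15.png

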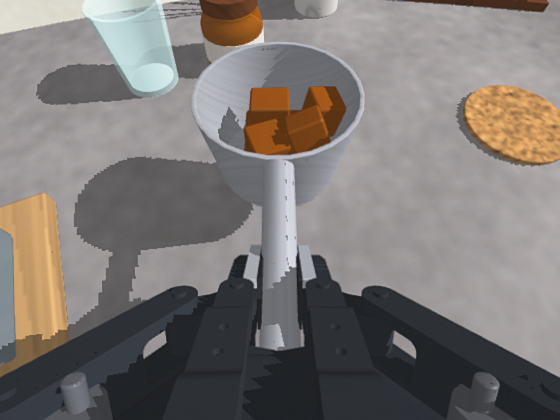

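Cup is level and seated in the grip. I'll lift it and carry it gently outward, left and up.

```bash
python3 -m handwheel '[{"tx":8,"ty":-3,"tz":-5,"roll":0},{"tx":15,"ty":-7,"tz":-5,"roll":0},{"tx":20.6,"ty":-10,"tz":-4.9,"roll":0},{"tx":20.6,"ty":-10,"tz":-4.9,"roll":0},{"tx":20.6,"ty":-10,"tz":-4.9,"roll":0},{"tx":20.6,"ty":-10,"tz":-4.9,"roll":0},{"tx":20.6,"ty":-10,"tz":-4.9,"roll":0},{"tx":20.6,"ty":-10,"tz":-4.9,"roll":0},{"tx":20.6,"ty":-10,"tz":-4.9,"roll":0},{"tx":20.6,"ty":-10,"tz":-4.9,"roll":0},{"tx":20.6,"ty":-10,"tz":-4.9,"roll":0},{"tx":20.6,"ty":-10,"tz":-4.9,"roll":0}]';python3 -m handwheel '[{"tx":20.6,"ty":-10,"tz":-4.9,"roll":0},{"tx":20.6,"ty":-10,"tz":-4.9,"roll":0},{"tx":20.6,"ty":-10,"tz":-4.9,"roll":0},{"tx":20.6,"ty":-10,"tz":-4.9,"roll":0},{"tx":20.6,"ty":-10,"tz":-4.9,"roll":0},{"tx":20.6,"ty":-10,"tz":-4.9,"roll":0},{"tx":20.6,"ty":-10,"tz":-4.9,"roll":0},{"tx":20.6,"ty":-10,"tz":-4.9,"roll":0},{"tx":14,"ty":-7,"tz":-3,"roll":0},{"tx":7,"ty":-3,"tz":-2,"roll":0},{"tx":0,"ty":0,"tz":0,"roll":0},{"tx":0,"ty":0,"tz":0,"roll":0}]'; python3 -c "
from h import *
t=T();print(t.round(3),ctrl.get_obs()['q'])
for o in caramels(snap('wrist','w16')): print(o)"
```

```text
t: 51.38
tool_pos: [0.6406, 0.0331, 0.2987]
tool_rot: [2.79, -0.406, 1.141]
contact_force: [0.8, 0.0, -3.7]
opening: 0.0137
grip_force: 98.4
t: 52.38
tool_pos: [0.7622, 0.0891, 0.4602]
tool_rot: [2.79, -0.405, 1.141]
contact_force: [0.1, -0.7, -3.5]
opening: 0.0137
grip_force: 98.5
[[ 0.684 -0.282  0.673  0.762]
 [-0.206 -0.959 -0.192  0.089]
 [ 0.7   -0.008 -0.714  0.46 ]
 [ 0.     0.     0.     1.   ]] [ 0.11792045 -0.07159607  1.49238957 -0.32419291  1.00984877  2.0485518 ]
```

```bash
python3 - <<'E'
from fk3 import *
from h import T,ctrl
np.set_printoptions(precision=2,suppress=True)
Rm=T()[:3,:3]; q0=ctrl.get_obs()['q']
for az in (15,25,35,45):
  q=q0
  for r in (.8,.9,.95,1.0):
    q,e=ik(np.array([r*np.cos(np.radians(az)),r*np.sin(np.radians(az)),.5]),Rm,q); print(az,r,q,round(e,3))
# pour feasibility for assorted final (a1,az), general u in tool frame
uT=Rm.T@[0,0,1]; dT=Rm.T@np.array([.957,-.29,0]); hop=np.array([.545,.194,.168])
for a1,az in ((70,0),(75,0),(75,8),(75,15),(80,8)):
  M0=tool(a1,np.radians(az)); qq=np.array([.3,-.7,2.2,-.4,.7,0])
  for ph in (-90,-120,-150,-180):
    M=M0@R.from_euler('z',np.radians(ph)).as_matrix(); u=M@uT; dd=M@dT
    s=-np.array([0,0,1])+u*u[2]; s/=np.linalg.norm(s); lip=.111*dd+.008*u+.05*s; out=np.r_[u[:2],0]/np.linalg.norm(u[:2])
    g=hop+[0,0,.06]-.03*out-lip; x,e=ik(g+.019*M[:,2],M,qq); qq=x
    print(a1,az,ph,'tilt',np.degrees(np.arccos(u[2])).round(),'g',g,x,round(e,3))
E
```

```text
15 0.8 [ 0.3   0.04  1.31 -0.43  1.13  2.21] 0.0
15 0.9 [ 0.29  0.29  1.04 -0.42  1.16  2.19] 0.0
15 0.95 [ 0.29  0.41  0.88 -0.42  1.19  2.17] 0.0
15 1.0 [ 0.29  0.56  0.7  -0.41  1.23  2.15] 0.0
25 0.8 [ 0.51  0.1   1.25 -0.55  1.24  2.41] 0.0
25 0.9 [ 0.5   0.35  0.97 -0.54  1.26  2.38] 0.0
25 0.95 [ 0.5   0.48  0.8  -0.53  1.29  2.35] 0.0
25 1.0 [ 0.49  0.63  0.59 -0.52  1.34  2.32] 0.0
35 0.8 [ 0.72  0.17  1.17 -0.64  1.36  2.57] 0.0
35 0.9 [ 0.7   0.42  0.88 -0.63  1.39  2.53] 0.0
35 0.95 [ 0.7   0.56  0.69 -0.63  1.42  2.5 ] 0.0
35 1.0 [ 0.69  0.74  0.44 -0.62  1.48  2.45] 0.0
45 0.8 [ 0.91  0.25  1.09 -0.71  1.49  2.72] 0.0
45 0.9 [ 0.9   0.51  0.76 -0.7   1.53  2.66] 0.0
45 0.95 [ 0.89  0.67  0.54 -0.7   1.57  2.62] 0.0
45 1.0 [ 0.89  0.89  0.21 -0.7   1.65  2.54] 0.0
70 0 -90 tilt 76.0 g [0.51 0.08 0.3 ] [ 0.   -0.96  2.53 -0.    0.35  0.  ] 0.0
70 0 -120 tilt 95.0 g [0.51 0.1  0.34] [ 0.1  -0.91  2.44 -0.23  0.41 -0.28] 0.0
70 0 -150 tilt 109.0 g [0.52 0.15 0.37] [ 0.24 -0.84  2.36 -0.52  0.46 -0.49] 0.0
70 0 -180 tilt 114.0 g [0.52 0.19 0.38] [ 0.38 -0.74  2.3  -0.77  0.5
[... 621 characters left out ...]
] [ 0.27 -0.87  2.41 -0.4   0.33 -1.15] 0.0
75 15 -90 tilt 80.0 g [0.53 0.07 0.29] [-0.24 -0.84  2.52  1.23  0.52 -1.33] 0.0
75 15 -120 tilt 99.0 g [0.53 0.1  0.34] [-0.16 -0.9   2.48  1.    0.49 -1.58] 0.0
75 15 -150 tilt 114.0 g [0.52 0.14 0.36] [-0.02 -0.93  2.45  0.72  0.42 -1.8 ] 0.0
75 15 -180 tilt 119.0 g [0.5  0.18 0.37] [ 0.14 -0.92  2.43  0.34  0.35 -1.93] 0.0
80 8 -90 tilt 83.0 g [0.52 0.08 0.29] [-0.13 -0.93  2.58  1.06  0.3  -1.1 ] 0.049
80 8 -120 tilt 103.0 g [0.51 0.1  0.33] [-0.05 -1.    2.57  0.79  0.26 -1.33] 0.0
80 8 -150 tilt 118.0 g [0.5  0.14 0.36] [ 0.11 -1.    2.52  0.14  0.22 -1.19] 0.0
80 8 -180 tilt 124.0 g [0.49 0.19 0.37] [ 0.28 -0.93  2.48 -0.61  0.24 -0.95] 0.0
```

```bash
python3 -m handwheel '[{"tx":0,"ty":-8,"tz":-1,"roll":0},{"tx":-1,"ty":-15,"tz":-2,"roll":0},{"tx":-1.4,"ty":-20,"tz":-3.5,"roll":0},{"tx":-1.4,"ty":-20,"tz":-3.5,"roll":0},{"tx":-1.4,"ty":-20,"tz":-3.5,"roll":0},{"tx":-1.4,"ty":-20,"tz":-3.5,"roll":0},{"tx":-1.4,"ty":-20,"tz":-3.5,"roll":0},{"tx":-1.4,"ty":-20,"tz":-3.5,"roll":0},{"tx":-1.4,"ty":-20,"tz":-3.5,"roll":0},{"tx":-1.4,"ty":-20,"tz":-3.5,"roll":0},{"tx":-1.4,"ty":-20,"tz":-3.5,"roll":0},{"tx":-1.4,"ty":-20,"tz":-3.5,"roll":0}]';python3 -m handwheel '[{"tx":-1.4,"ty":-20,"tz":-3.5,"roll":0},{"tx":-1.4,"ty":-20,"tz":-3.5,"roll":0},{"tx":-1.4,"ty":-20,"tz":-3.5,"roll":0},{"tx":-1.4,"ty":-20,"tz":-3.5,"roll":0},{"tx":-1.4,"ty":-20,"tz":-3.5,"roll":0},{"tx":-1.4,"ty":-20,"tz":-3.5,"roll":0},{"tx":-1.4,"ty":-20,"tz":-3.5,"roll":0},{"tx":-1.4,"ty":-20,"tz":-3.5,"roll":0},{"tx":8,"ty":-20,"tz":5,"roll":0},{"tx":15,"ty":-25,"tz":12,"roll":0},{"tx":17,"ty":-25,"tz":15,"roll":0},{"tx":17,"ty":-25,"tz":15,"roll":0}]'; python3 -c "
from h import *
t=T();print(t.round(3),ctrl.get_obs()['q'])"
```

```text
t: 53.43
tool_pos: [0.7888, 0.3148, 0.4789]
tool_rot: [2.79, -0.405, 1.143]
contact_force: [-0.4, 0.7, -2.4]
opening: 0.0139
grip_force: 98.6
t: 54.43
tool_pos: [0.8939, 0.5397, 0.4997]
tool_rot: [2.789, -0.403, 1.142]
contact_force: [1.4, 1.4, -2.8]
opening: 0.0138
grip_force: 98.6
[[ 0.683 -0.28   0.674  0.894]
 [-0.204 -0.96  -0.192  0.54 ]
 [ 0.701 -0.007 -0.713  0.5  ]
 [ 0.     0.     0.     1.   ]] [ 0.61862657  0.89572503  0.19875016 -0.58003615  1.50851477  2.34906622]
```

```bash
python3 -m handwheel '[{"tx":33,"ty":-22,"tz":0,"roll":0},{"tx":33,"ty":-22,"tz":0,"roll":0},{"tx":33,"ty":-22,"tz":0,"roll":0},{"tx":33,"ty":-22,"tz":0,"roll":0},{"tx":33,"ty":-22,"tz":0,"roll":0},{"tx":33,"ty":-22,"tz":0,"roll":0},{"tx":33,"ty":-22,"tz":0,"roll":0},{"tx":33,"ty":-22,"tz":0,"roll":0},{"tx":33,"ty":-22,"tz":0,"roll":0},{"tx":0,"ty":0,"tz":0,"roll":0}]'; python3 -c "
from h import *
t=T();print(t.round(3),ctrl.get_obs()['q'],'tilt',np.degrees(np.arccos(-t[2,2])),'az',np.degrees(np.arctan2(t[1,2],t[0,2])))
uT=np.array([.700,-.008,-.714]);print('u',t[:3,:3]@uT)"
```

```text
t: 55.27
tool_pos: [0.9366, 0.5187, 0.6046]
tool_rot: [-2.771, 0.32, -1.409]
contact_force: [-0.3, -0.6, -2.9]
opening: 0.0138
grip_force: 101.6
[[ 0.572 -0.174  0.801  0.937]
 [-0.189 -0.979 -0.077  0.519]
 [ 0.798 -0.107 -0.593  0.605]
 [ 0.     0.     0.     1.   ]] [ 0.56568284  0.9076816   0.05498987 -0.52733512  1.38750676  2.24325888] tilt 53.614618018237145 az -5.513614817444514
u [-0.17008335 -0.06939683  0.98291186]
```

```bash
python3 -m handwheel '[{"tx":38,"ty":-14,"tz":0,"roll":0},{"tx":38,"ty":-14,"tz":0,"roll":0},{"tx":38,"ty":-14,"tz":0,"roll":0},{"tx":38,"ty":-14,"tz":0,"roll":0},{"tx":38,"ty":-14,"tz":0,"roll":0},{"tx":38,"ty":-14,"tz":0,"roll":0},{"tx":38,"ty":-14,"tz":0,"roll":0},{"tx":38,"ty":-14,"tz":0,"roll":0},{"tx":38,"ty":-14,"tz":0,"roll":0},{"tx":38,"ty":-14,"tz":0,"roll":0},{"tx":38,"ty":-14,"tz":0,"roll":0},{"tx":38,"ty":-14,"tz":0,"roll":0}]'; python3 -c "
from h import *
t=T();print(t.round(3),ctrl.get_obs()['q'],'tilt',np.degrees(np.arccos(-t[2,2])),'az',np.degrees(np.arctan2(t[1,2],t[0,2])))
uT=np.array([.700,-.008,-.714]);print('u',t[:3,:3]@uT)"
```

```text
t: 56.27
tool_pos: [0.9327, 0.4327, 0.7962]
tool_rot: [-2.51, 0.196, -1.635]
contact_force: [0.1, 0.0, -3.5]
opening: 0.0135
grip_force: 101.2
[[ 0.401 -0.033  0.915  0.933]
 [-0.185 -0.982  0.046  0.433]
 [ 0.897 -0.188 -0.4    0.796]
 [ 0.     0.     0.     1.   ]] [ 0.46197638  0.74464232  0.05500001 -0.39819817  1.24120842  2.08533011] tilt 66.43125858699796 az 2.8737288994701995
u [-0.37255057 -0.15443328  0.91499532]
```

```bash
python3 -m handwheel '[{"tx":40,"ty":-8,"tz":0,"roll":0},{"tx":40,"ty":-8,"tz":0,"roll":0},{"tx":40,"ty":-8,"tz":0,"roll":0},{"tx":40,"ty":-8,"tz":0,"roll":0},{"tx":40,"ty":-8,"tz":0,"roll":0},{"tx":40,"ty":-8,"tz":0,"roll":0},{"tx":40,"ty":-8,"tz":0,"roll":0},{"tx":40,"ty":-8,"tz":0,"roll":0},{"tx":40,"ty":-8,"tz":0,"roll":0},{"tx":40,"ty":-8,"tz":0,"roll":0},{"tx":0,"ty":0,"tz":0,"roll":0}]'; python3 -c "
from h import *
t=T();print(t.round(3),ctrl.get_obs()['q'],'tilt',np.degrees(np.arccos(-t[2,2])),'az',np.degrees(np.arctan2(t[1,2],t[0,2])))
uT=np.array([.700,-.008,-.714]);print('u',t[:3,:3]@uT)"
```

```text
t: 57.18
tool_pos: [0.8737, 0.3304, 0.9733]
tool_rot: [-2.288, 0.13, -1.822]
contact_force: [-0.8, -0.5, -1.4]
opening: 0.0134
grip_force: 101.7
[[ 0.23   0.064  0.971  0.874]
 [-0.201 -0.973  0.111  0.33 ]
 [ 0.952 -0.221 -0.211  0.973]
 [ 0.     0.     0.     1.   ]] [ 0.35068744  0.57485904  0.05499159 -0.25128591  1.17116292  1.94901996] tilt 77.81039358910651 az 6.54016572183159
u [-0.53281477 -0.21237316  0.81906414]
```

```bash
cat > plan.py <<'E'
from fk3 import *
from h import T,ctrl
np.set_printoptions(precision=3,suppress=True,linewidth=150)
A0=np.array([[.684,-.282,.673],[-.207,-.959,-.192],[.700,-.008,-.714]])  # tool when cup level
u,s,v=np.linalg.svd(A0); A0=u@v
uT=A0.T@[0,0,1]; dT=A0.T@np.array([.957,-.29,0]); eT=np.cross(uT,dT)
gT=np.array([0,0,-.019])
axT=gT+.111*dT                      # cup-axis point at handle height, tool frame
th=np.linspace(0,2*np.pi,48)
pts=np.array([axT+uT*h+r*(dT*np.cos(t)+eT*np.sin(t)) for r,h in((.05,.008),(.042,-.054)) for t in th])
hop=np.array([.545,.1935,.168])
def lip(M):
    u=M@uT; s=-np.array([0,0,1])+u*u[2]; s/=np.linalg.norm(s); return M@(axT+.008*uT)+.05*s,u
def target(M,dz,back):
    l,u=lip(M); out=np.r_[u[:2],0]/np.linalg.norm(u[:2]); return hop+[0,0,dz]-back*out-l
def clear(p,M):
    w=p+pts@M.T; r=np.hypot(*(w[:,:2]-hop[:2]).T); k=r<.09; 
    return w[:,2].min(),(w[k,2].min() if k.any() else 9)
E
python3 - <<'E'
from plan import *
t=T(); M0=t[:3,:3]; q=ctrl.get_obs()['q']; p0=t[:3,3]
prev=None
for ph in np.arange(0,-3.5,-.3):
    M=M0@R.from_euler('z',ph).as_matrix(); p=target(M,.065,.03); l,u=lip(M)
    x,e=ik(p,M,q); q=x
    print(round(ph,1),'tilt',np.degrees(np.arccos(u[2])).round(),'out',u[:2],'p',p,'low',clear(p,M),x.round(2),round(e,3))
E
```

```text
0.0 tilt 35.0 out [-0.533 -0.212] p [0.54  0.232 0.192] low (np.float64(0.18685352345675083), np.float64(0.18685352345675083)) [ 0.3  -0.52  2.45 -1.02  0.09  2.88] 0.21
-0.3 tilt 34.0 out [-0.554 -0.005] p [0.548 0.181 0.189] low (np.float64(0.18586352045681614), np.float64(0.18586352045681614)) [ 0.22 -0.55  2.48 -1.02  0.09  2.56] 0.183
-0.6 tilt 38.0 out [-0.587  0.196] p [0.546 0.134 0.198] low (np.float64(0.18927413908128873), np.float64(0.18927413908128873)) [ 0.14 -0.63  2.52 -1.02  0.09  2.23] 0.161
-0.9 tilt 47.0 out [-0.63   0.373] p [0.541 0.102 0.215] low (np.float64(0.19662627730275198), np.float64(0.19662627730275198)) [ 0.08 -0.72  2.56 -1.02  0.09  1.91] 0.146
-1.2 tilt 58.0 out [-0.679  0.509] p [0.537 0.083 0.239] low (np.float64(0.2069362283663756), np.float64(0.2069362283663756)) [-0.08 -0.82  2.58  1.03  0.2  -0.48] 0.054
-1.5 tilt 70.0 out [-0.728  0.592] p [0.534 0.077 0.266] low (np.float64(0.21917189650574048), np.float64(0.23303196204369955)) [-0.11 -0.9   2.58  0.93  0.27 -0.67] 0.051
-1.8 tilt 82.0 out [-0.775  0.616] p [0.532 0.08  0.293] low (np.float64
[... 249 characters left out ...]
   0.28 -1.02] 0.0
-2.4 tilt 104.0 out [-0.843  0.48 ] p [0.527 0.11  0.339] low (np.float64(0.2330604538008718), np.float64(0.2330604538008718)) [ 0.   -0.99  2.53  0.42  0.27 -1.03] 0.0
-2.7 tilt 113.0 out [-0.859  0.332] p [0.523 0.132 0.355] low (np.float64(0.23306974446361362), np.float64(0.23306974446361362)) [ 0.09 -0.98  2.5   0.09  0.27 -1.  ] 0.0
-3.0 tilt 119.0 out [-0.859  0.148] p [0.519 0.157 0.365] low (np.float64(0.23300903831648753), np.float64(0.23300903831648753)) [ 0.18 -0.95  2.47 -0.25  0.28 -0.94] 0.0
-3.3 tilt 122.0 out [-0.845 -0.056] p [0.515 0.183 0.369] low (np.float64(0.23305473153634537), np.float64(0.23305473153634537)) [ 0.28 -0.91  2.44 -0.58  0.3  -0.91] 0.0
```

```bash
python3 - <<'E'
from plan import *
t=T(); M0=t[:3,:3]
for dz,back in ((.065,0),(.09,.03),(.09,.0),(.09,.015),(.12,.01),(.15,.01)):
  q=np.array([.2,-.95,2.45,-.2,.3,-.9])
  print(dz,back)
  for ph in (-3.3,-3.0,-2.7,-2.4,-2.1,-1.8,-1.5,-1.2,-.9,-.6):
    M=M0@R.from_euler('z',ph).as_matrix(); p=target(M,dz,back); x,e=ik(p,M,q); q=x
    print('  ',ph,p,x.round(2),round(e,3))
E
```

```text
0.065 0
   -3.3 [0.486 0.181 0.369] [ 0.33 -1.01  2.48 -0.65  0.4  -0.84] 0.026
   -3.0 [0.49  0.162 0.365] [ 0.3  -1.01  2.48 -0.63  0.4  -0.56] 0.059
   -2.7 [0.495 0.143 0.355] [ 0.24 -1.01  2.5  -0.57  0.38 -0.34] 0.075
   -2.4 [0.501 0.125 0.339] [ 0.17 -1.01  2.52 -0.46  0.33 -0.15] 0.07
   -2.1 [0.506 0.109 0.318] [ 0.1  -1.01  2.56 -0.28  0.26 -0.03] 0.073
   -1.8 [0.509 0.099 0.293] [ 0.02 -1.01  2.58  0.13  0.28 -0.15] 0.066
   -1.5 [0.511 0.096 0.266] [-0.01 -0.98  2.58  0.26  0.32  0.01] 0.11
   -1.2 [0.513 0.101 0.239] [ 0.04 -0.9   2.58  0.04  0.25  0.53] 0.13
   -0.9 [0.515 0.117 0.215] [ 0.13 -0.79  2.58 -0.69  0.16  1.6 ] 0.154
   -0.6 [0.518 0.143 0.198] [ 0.17 -0.72  2.58 -1.02  0.09  2.24] 0.127
0.09 0.03
   -3.3 [0.515 0.183 0.394] [ 0.28 -0.92  2.4  -0.5   0.34 -0.99] 0.0
   -3.0 [0.519 0.157 0.39 ] [ 0.18 -0.96  2.43 -0.22  0.32 -0.98] 0.0
   -2.7 [0.523 0.132 0.38 ] [ 0.09 -0.99  2.46  0.08  0.32 -0.98] 0.0
   -2.4 [0.527 0.11  0.364] [ 0.   -1.01  2.49  0.36  0.32 -0.97] 0.0
   -2.1 [0.53  0.092 0.343] [-0.07 -1.01  2.53  0.6   0.32 -0.92] 0.0
   -1.8 [0.532 
[... 2548 characters left out ...]
 0.182 0.454] [ 0.3  -0.99  2.34 -0.4   0.47 -1.1 ] 0.0
   -3.0 [0.499 0.161 0.45 ] [ 0.23 -1.01  2.35 -0.29  0.48 -0.91] 0.02
   -2.7 [0.505 0.14  0.44 ] [ 0.17 -1.01  2.36 -0.21  0.48 -0.7 ] 0.05
   -2.4 [0.51  0.12  0.424] [ 0.11 -1.01  2.37 -0.11  0.47 -0.5 ] 0.069
   -2.1 [0.514 0.103 0.403] [ 0.05 -1.01  2.4  -0.    0.45 -0.32] 0.073
   -1.8 [0.516 0.093 0.378] [ 0.01 -1.01  2.45  0.12  0.41 -0.13] 0.08
   -1.5 [0.519 0.089 0.351] [-0.02 -1.01  2.5   0.25  0.35  0.03] 0.076
   -1.2 [0.521 0.095 0.324] [-0.03 -1.01  2.55  0.44  0.28  0.14] 0.041
   -0.9 [0.523 0.112 0.3  ] [ 0.01 -0.98  2.58  0.5   0.21  0.38] 0.005
   -0.6 [0.527 0.14  0.283] [ 0.12 -0.87  2.57 -0.02  0.09  1.22] 0.001
```

```bash
python3 - <<'E'
from plan import *
t=T(); M0=t[:3,:3]; p=t[:3,3].copy(); q=ctrl.get_obs()['q']
M1=M0@R.from_euler('z',-1.1).as_matrix()
bk=lambda ph: np.interp(-ph,[1.1,1.5,1.8,2.1],[.065,.055,.04,.03])
dzf=lambda ph: np.interp(-ph,[1.1,2.0,3.3],[.09,.085,.065])
p1=target(M1,dzf(-1.1),bk(-1.1)); via=p1+[.05,-.05,.2]
print('p1',p1,'via',via)
for a,b in ((p,via),(via,p1)):
  for f in (.25,.5,.75,1):
    x,e=ik(a+(b-a)*f,M1,q); q=x; print((a+(b-a)*f),x.round(2),round(e,3),clear(a+(b-a)*f,M1))
print('tool vec to via',M1.T@(via-p)*1000,'then',M1.T@(p1-via)*1000)
cur=p1; M=M1
for i in range(1,23):
    ph=-1.1-.1*i; Mn=M0@R.from_euler('z',ph).as_matrix(); tg=target(Mn,dzf(ph),bk(ph)); x,e=ik(tg,Mn,q); dq=np.abs(x-q).max()*12; q=x
    print(round(ph,1),(M.T@(tg-cur)*1000).round(0),'tilt',np.degrees(np.arccos(lip(Mn)[1][2])).round(),x.round(2),round(e,3),'rate',dq.round(1),np.round(clear(tg,Mn),3)); M=Mn;cur=tg
E
```

```text
p1 [0.566 0.068 0.256] via [0.616 0.018 0.456]
[0.809 0.252 0.844] [ 0.25  0.02  1.   -0.2   0.78  0.87] 0.0 (np.float64(0.8164710580682485), 9)
[0.745 0.174 0.715] [ 0.13 -0.28  1.49 -0.04  0.57  0.73] 0.0 (np.float64(0.6870702665506243), 9)
[0.681 0.096 0.585] [-0.03 -0.51  1.87  0.34  0.45  0.36] 0.0 (np.float64(0.5576694750330001), 9)
[0.616 0.018 0.456] [-0.27 -0.72  2.2   0.91  0.48 -0.23] 0.0 (np.float64(0.4282686835153758), 9)
[0.604 0.03  0.406] [-0.24 -0.74  2.3   0.99  0.42 -0.33] 0.0 (np.float64(0.37826868351537574), 9)
[0.591 0.043 0.356] [-0.21 -0.76  2.39  1.12  0.36 -0.46] 0.0 (np.float64(0.3282686835153757), 9)
[0.579 0.055 0.306] [-0.18 -0.75  2.47  1.33  0.3  -0.68] 0.0 (np.float64(0.2782686835153757), np.float64(0.30804351891531245))
[0.566 0.068 0.256] [-0.14 -0.72  2.54  1.69  0.25 -1.05] 0.0 (np.float64(0.22826868351537571), np.float64(0.25804351891531246))
tool vec to via [-580.352 -253.608 -175.505] then [ -89.306 -192.416   -0.759]
-1.2 [ 2.  7. -6.] tilt 58.0 [-0.16 -0.76  2.54  1.56  0.27 -1.02] 0.0 rate 1.6 [0.231 0.257]
-1.3 [ 2.  7. -5.] tilt 62.0 [-0.1
[... 1245 characters left out ...]
0.29 -1.  ] 0.0 rate 1.2 [0.244 0.244]
-2.7 [ 3.  8. -1.] tilt 113.0 [ 0.09 -0.99  2.48  0.09  0.29 -0.99] 0.0 rate 1.3 [0.242 0.242]
-2.8 [ 3.  8. -1.] tilt 115.0 [ 0.12 -0.98  2.47 -0.02  0.29 -0.98] 0.0 rate 1.3 [0.241 0.241]
-2.9 [ 3.  8. -1.] tilt 118.0 [ 0.15 -0.97  2.47 -0.13  0.29 -0.97] 0.0 rate 1.3 [0.239 0.239]
-3.0 [ 3.  8. -1.] tilt 119.0 [ 0.18 -0.96  2.46 -0.25  0.29 -0.95] 0.0 rate 1.4 [0.238 0.238]
-3.1 [ 3.  8. -0.] tilt 121.0 [ 0.22 -0.94  2.45 -0.36  0.29 -0.94] 0.0 rate 1.3 [0.236 0.236]
-3.2 [ 2.  8. -0.] tilt 122.0 [ 0.25 -0.93  2.45 -0.47  0.29 -0.92] 0.0 rate 1.3 [0.235 0.235]
-3.3 [2. 8. 0.] tilt 122.0 [ 0.28 -0.91  2.44 -0.58  0.3  -0.91] 0.0 rate 1.3 [0.233 0.233]
```

```bash
python3 -m handwheel '[{"tx":0,"ty":0,"tz":0,"roll":-0.1},{"tx":0,"ty":0,"tz":0,"roll":-0.1},{"tx":0,"ty":0,"tz":0,"roll":-0.1},{"tx":0,"ty":0,"tz":0,"roll":-0.1},{"tx":0,"ty":0,"tz":0,"roll":-0.1},{"tx":0,"ty":0,"tz":0,"roll":-0.1},{"tx":0,"ty":0,"tz":0,"roll":-0.1},{"tx":0,"ty":0,"tz":0,"roll":-0.1},{"tx":0,"ty":0,"tz":0,"roll":-0.1},{"tx":0,"ty":0,"tz":0,"roll":-0.1},{"tx":0,"ty":0,"tz":0,"roll":-0.1},{"tx":-9,"ty":-4,"tz":-3,"roll":0}]'; python3 -m handwheel '[{"tx":-19,"ty":-8.5,"tz":-6,"roll":0},{"tx":-19,"ty":-8.5,"tz":-6,"roll":0},{"tx":-19,"ty":-8.5,"tz":-6,"roll":0},{"tx":-19,"ty":-8.5,"tz":-6,"roll":0},{"tx":-19,"ty":-8.5,"tz":-6,"roll":0},{"tx":-19,"ty":-8.5,"tz":-6,"roll":0},{"tx":-19,"ty":-8.5,"tz":-6,"roll":0},{"tx":-19,"ty":-8.5,"tz":-6,"roll":0},{"tx":-19,"ty":-8.5,"tz":-6,"roll":0},{"tx":-19,"ty":-8.5,"tz":-6,"roll":0},{"tx":-19,"ty":-8.5,"tz":-6,"roll":0},{"tx":-19,"ty":-8.5,"tz":-6,"roll":0}]';python3 -m handwheel '[{"tx":-19,"ty":-8.5,"tz":-6,"roll":0},{"tx":-19,"ty":-8.5,"tz":-6,"roll":0},{"tx":-19,"ty":-8.5,"tz":-6,"roll":0},{"tx":-19,"ty":-8.5,"tz":-6,"roll":0},{"tx":-19,"ty":-8.5,"tz":-6,"roll":0},{"tx":-19,"ty":-8.5,"tz":-6,"roll":0},{"tx":-19,"ty":-8.5,"tz":-6,"roll":0},{"tx":-19,"ty":-8.5,"tz":-6,"roll":0},{"tx":-19,"ty":-8.5,"tz":-6,"roll":0},{"tx":-19,"ty":-8.5,"tz":-6,"roll":0},{"tx":-9,"ty":-4,"tz":-3,"roll":0},{"tx":0,"ty":0,"tz":0,"roll":0}]'; python3 - <<'E'
from plan import *
from h import *
t=T(); M=t[:3,:3]; print(t.round(3),ctrl.get_obs()['q'].round(2)); l,u=lip(M); print('tilt',np.degrees(np.arccos(u[2])))
via=np.array([.616,.018,.456]); print('to via',M.T@(via-t[:3,3])*1000)
for o in caramels(snap('top','t17')): print(o)
snap('wrist','w17')
E
```

```text
t: 58.18
tool_pos: [0.8763, 0.3307, 0.9557]
tool_rot: [1.888, 1.024, 1.594]
contact_force: [1.3, 0.0, -3.9]
opening: 0.0137
grip_force: 101.6
t: 59.18
tool_pos: [0.7667, 0.2066, 0.7537]
tool_rot: [1.891, 1.02, 1.594]
contact_force: [0.2, -0.5, -3.6]
opening: 0.0139
grip_force: 101.8
t: 60.18
tool_pos: [0.6737, 0.0992, 0.5731]
tool_rot: [1.896, 1.021, 1.589]
contact_force: [-0.3, 0.1, -4.1]
opening: 0.0136
grip_force: 101.7
[[ 0.056  0.246  0.968  0.674]
 [ 0.778 -0.618  0.111  0.099]
 [ 0.625  0.747 -0.226  0.573]
 [ 0.     0.     0.     1.   ]] [-0.02 -0.53  1.89  0.29  0.45  0.4 ]
tilt 53.616346531039056
to via [-139.71   -51.447  -38.43 ]
```

View pics/w17.png

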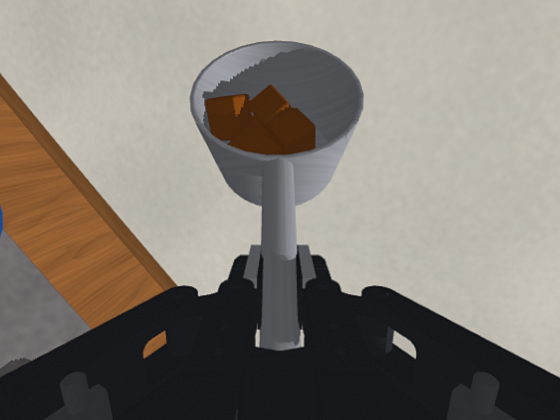

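The caramels are still low in the cup and the grip hasn't shifted. Continue to the pre-pour point.

```bash
python3 -m handwheel '[{"tx":-20,"ty":-7.4,"tz":-5.5,"roll":0},{"tx":-20,"ty":-7.4,"tz":-5.5,"roll":0},{"tx":-20,"ty":-7.4,"tz":-5.5,"roll":0},{"tx":-20,"ty":-7.4,"tz":-5.5,"roll":0},{"tx":-20,"ty":-7.4,"tz":-5.5,"roll":0},{"tx":-20,"ty":-7.4,"tz":-5.5,"roll":0},{"tx":-20,"ty":-7.4,"tz":-5.5,"roll":0},{"tx":-8,"ty":-17.5,"tz":0,"roll":0},{"tx":-8,"ty":-17.5,"tz":0,"roll":0},{"tx":-8,"ty":-17.5,"tz":0,"roll":0},{"tx":-8,"ty":-17.5,"tz":0,"roll":0},{"tx":-8,"ty":-17.5,"tz":0,"roll":0}]'; python3 -m handwheel '[{"tx":-8,"ty":-17.5,"tz":0,"roll":0},{"tx":-8,"ty":-17.5,"tz":0,"roll":0},{"tx":-8,"ty":-17.5,"tz":0,"roll":0},{"tx":-8,"ty":-17.5,"tz":0,"roll":0},{"tx":-5,"ty":-12,"tz":0,"roll":0},{"tx":0,"ty":0,"tz":0,"roll":0},{"tx":0,"ty":0,"tz":0,"roll":0}]'; python3 - <<'E'
from plan import *
t=T(); M=t[:3,:3]; p=t[:3,3]; print(t.round(3)[:3],ctrl.get_obs()['q'].round(2)); l,u=lip(M); print('tilt',np.degrees(np.arccos(u[2])),'clear',clear(p,M))
bk=lambda i: np.interp(i,[0,4,7,10],[.065,.055,.04,.03]); dzf=lambda i: np.interp(i,[0,9,22],[.09,.085,.065])
print('offset to p1',M.T@(target(M,.09,.065)-p)*1000)
cur=p; q=ctrl.get_obs()['q']
for i in range(1,23):
    Mn=t[:3,:3]@R.from_euler('z',-.1*i).as_matrix(); tg=target(Mn,dzf(i),bk(i)); x,e=ik(tg,Mn,q); q=x
    print(i,(M.T@(tg-cur)*1000).round(0),'tilt',np.degrees(np.arccos(lip(Mn)[1][2])).round(),x.round(2),round(e,3)); M=Mn;cur=tg
E
```

```text
t: 61.28
tool_pos: [0.5943, 0.042, 0.3714]
tool_rot: [1.886, 1.018, 1.596]
contact_force: [0.6, 0.8, -3.2]
opening: 0.0141
grip_force: 101.4
t: 61.87
tool_pos: [0.5727, 0.064, 0.2861]
tool_rot: [1.89, 1.018, 1.595]
contact_force: [0.7, 0.4, -2.8]
opening: 0.0138
grip_force: 101.7
[[ 0.052  0.241  0.969  0.573]
 [ 0.778 -0.618  0.112  0.064]
 [ 0.626  0.748 -0.22   0.286]] [-0.14 -0.74  2.5   1.39  0.25 -0.75]
tilt 53.902754147601286 clear (np.float64(0.2578184128327901), np.float64(0.2878916957131767))
offset to p1 [-16.531 -25.925   0.387]
1 [-15. -19.  -5.] tilt 58.0 [-0.16 -0.76  2.54  1.51  0.27 -0.97] 0.0
2 [ 3.  7. -5.] tilt 62.0 [-0.17 -0.79  2.54  1.4   0.28 -0.96] 0.0
3 [ 3.  7. -5.] tilt 66.0 [-0.18 -0.82  2.54  1.3   0.3  -0.96] 0.0
4 [ 4.  7. -4.] tilt 70.0 [-0.18 -0.85  2.54  1.21  0.3  -0.96] 0.0
5 [ 6.  6. -6.] tilt 74.0 [-0.17 -0.89  2.54  1.1   0.31 -0.95] 0.0
6 [ 6.  6. -6.] tilt 78.0 [-0.15 -0.92  2.54  1.    0.31 -0.94] 0.0
7 [ 7.  7. -5.] tilt 82.0 [-0.14 -0.95  2.54  0.89  0.32 -0.93] 0.0
8 [ 6.  7. -4.] tilt 85.0 [-0.12 -0.97  2.54  0.8   0.32 -0.93] 0.0
9 [ 6.
[... 266 characters left out ...]
0.0
13 [ 4.  7. -1.] tilt 104.0 [ 0.   -1.    2.5   0.38  0.31 -0.99] 0.0
14 [ 4.  8. -1.] tilt 107.0 [ 0.03 -0.99  2.49  0.29  0.3  -1.  ] 0.0
15 [ 4.  8. -1.] tilt 110.0 [ 0.06 -0.99  2.48  0.19  0.3  -1.  ] 0.0
16 [ 3.  8. -1.] tilt 113.0 [ 0.09 -0.98  2.48  0.09  0.3  -1.  ] 0.0
17 [ 3.  8. -1.] tilt 115.0 [ 0.12 -0.97  2.47 -0.01  0.3  -0.99] 0.0
18 [ 3.  8. -1.] tilt 117.0 [ 0.15 -0.96  2.46 -0.12  0.29 -0.98] 0.0
19 [ 3.  8. -1.] tilt 119.0 [ 0.18 -0.95  2.45 -0.23  0.3  -0.97] 0.0
20 [ 3.  8. -0.] tilt 120.0 [ 0.22 -0.94  2.45 -0.34  0.3  -0.96] 0.0
21 [ 2.  8. -0.] tilt 121.0 [ 0.25 -0.92  2.44 -0.45  0.3  -0.94] 0.0
22 [2. 9. 0.] tilt 122.0 [ 0.28 -0.9   2.43 -0.55  0.31 -0.94] 0.0
```

```bash
python3 -m handwheel '[{"tx":-8,"ty":-13,"tz":0,"roll":0},{"tx":-8,"ty":-13,"tz":0,"roll":0},{"tx":2,"ty":7,"tz":-5,"roll":-0.1},{"tx":3,"ty":7,"tz":-5,"roll":-0.1},{"tx":3,"ty":7,"tz":-5,"roll":-0.1},{"tx":4,"ty":7,"tz":-4,"roll":-0.1},{"tx":6,"ty":6,"tz":-6,"roll":-0.1},{"tx":6,"ty":6,"tz":-6,"roll":-0.1},{"tx":7,"ty":7,"tz":-5,"roll":-0.1},{"tx":6,"ty":7,"tz":-4,"roll":-0.1},{"tx":6,"ty":8,"tz":-4,"roll":-0.1},{"tx":6,"ty":7,"tz":-4,"roll":-0.1}]'; python3 -m handwheel '[{"tx":4,"ty":7,"tz":-1,"roll":-0.1},{"tx":4,"ty":7,"tz":-1,"roll":-0.1},{"tx":4,"ty":7,"tz":-1,"roll":-0.1},{"tx":4,"ty":8,"tz":-1,"roll":-0.1},{"tx":4,"ty":8,"tz":-1,"roll":-0.1},{"tx":3,"ty":8,"tz":-1,"roll":-0.1},{"tx":3,"ty":8,"tz":-1,"roll":-0.1},{"tx":3,"ty":8,"tz":-1,"roll":-0.1},{"tx":3,"ty":8,"tz":-1,"roll":-0.1},{"tx":3,"ty":8,"tz":0,"roll":-0.1},{"tx":2,"ty":8,"tz":0,"roll":-0.1},{"tx":2,"ty":9,"tz":0,"roll":-0.1}]'; python3 - <<'E'
from plan import *
from h import *
t=T(); M=t[:3,:3]; p=t[:3,3]; print(t.round(3)[:3],ctrl.get_obs()['q'].round(2)); l,u=lip(M); print('tilt',np.degrees(np.arccos(u[2])),'lip',p+l,'clear',clear(p,M))
a=snap('scene','s18')[0];b=snap('wrist','w18')[0]; c=snap('top','t18')[0]
z=lambda i: cv2.resize(i[:,:,::-1],None,fx=3,fy=3)
im=np.zeros((600,800,3),np.uint8)
im[:300,:400]=cv2.resize(a[60:225,260:480,::-1],(400,300)); im[:300,400:]=cv2.resize(b[:,:,::-1],(400,300)); im[300:,:400]=cv2.resize(c[180:285,100:240,::-1],(400,300)); im[300:,400:]=cv2.resize(c[180:330,140:340,::-1],(400,300))
cv2.imwrite('pics/m18.png',im)
hs=cv2.cvtColor(b,cv2.COLOR_RGB2HSV); print('brown in wrist view', ((hs[...,0]<16)&(hs[...,1]>170)&(hs[...,2]>50)).sum())
for o in caramels(load('t18')): print(o)
for o in caramels(load('s18')): print('s',o)
E
```

```text
t: 62.87
tool_pos: [0.5312, 0.0945, 0.3414]
tool_rot: [1.031, 1.594, 0.97]
contact_force: [-0.3, 0.1, -2.5]
opening: 0.014
grip_force: 101.4
t: 63.87
tool_pos: [0.5186, 0.1882, 0.3742]
tool_rot: [-0.044, 1.787, 0.131]
contact_force: [0.6, 0.1, -2.7]
opening: 0.0137
grip_force: 101.1
[[-0.219 -0.101  0.971  0.519]
 [ 0.041  0.993  0.112  0.188]
 [-0.975  0.065 -0.213  0.374]] [ 0.31 -0.88  2.42 -0.65  0.31 -0.83]
tilt 122.0324182467837 lip [0.578 0.2   0.238] clear (np.float64(0.23783830316002236), np.float64(0.23783830316002236))
brown in wrist view 41
s (array([341., 281.]), np.int32(225), ((797.2978515625, -87.19134521484375), (55.43398666381836, 22.324277877807617), 31.555953979492188), np.float64(0.06))
```

```bash
python3 -m handwheel '[{"tx":0,"ty":0,"tz":0,"roll":0},{"tx":0,"ty":0,"tz":0,"roll":0},{"tx":0,"ty":0,"tz":0,"roll":0},{"tx":0,"ty":0,"tz":0,"roll":0},{"tx":0,"ty":0,"tz":0,"roll":0},{"tx":0,"ty":0,"tz":0,"roll":0}]'; python3 - <<'E'
from h import *
b=snap('wrist','w19')[0]; W=cloud(load('w19')); a=snap('scene','s19')[0]; c=snap('top','t19')[0]
im=np.zeros((600,800,3),np.uint8)
im[:300,:400]=cv2.resize(a[60:225,260:480,::-1],(400,300)); im[:300,400:]=cv2.resize(b[:,:,::-1],(400,300)); im[300:,:400]=cv2.resize(c[180:285,100:240,::-1],(400,300)); im[300:,400:]=cv2.resize(c[100:400,60:460,::-1],(400,300))
cv2.imwrite('pics/m19.png',im)
for n,i in (('w17',load('w17')[0]),('w19',b),('s',a),('t',c)):
    hs=cv2.cvtColor(i,cv2.COLOR_RGB2HSV); m=((hs[...,0]<16)&(hs[...,1]>140)&(hs[...,2]>40)).astype(np.uint8); k,l,st,cc=cv2.connectedComponentsWithStats(m)
    print(n,[(cc[j].round().tolist(),int(st[j,4])) for j in range(1,k) if st[j,4]>25])
E
```

```text
t: 64.52
tool_pos: [0.518, 0.1876, 0.3687]
tool_rot: [-0.041, 1.794, 0.132]
contact_force: [0.8, 0.2, -2.0]
opening: 0.0136
grip_force: 101.0
w17 [([68.0, 222.0], 19416), ([260.0, 123.0], 5265), ([154.0, 344.0], 319)]
w19 [([44.0, 9.0], 949)]
s [([182.0, 9.0], 202), ([198.0, 3.0], 76), ([250.0, 21.0], 1930), ([92.0, 83.0], 6397), ([182.0, 118.0], 1763), ([338.0, 142.0], 140), ([361.0, 138.0], 60), ([355.0, 146.0], 96), ([456.0, 197.0], 58), ([493.0, 346.0], 21573), ([342.0, 272.0], 754), ([220.0, 284.0], 35), ([243.0, 407.0], 1988)]
t [([296.0, 57.0], 54625), ([383.0, 101.0], 77), ([376.0, 121.0], 44), ([273.0, 144.0], 494), ([176.0, 240.0], 127), ([156.0, 252.0], 257), ([122.0, 388.0], 1580), ([173.0, 415.0], 62)]
```

The cup interior shows no caramel pixels, and brown appears only in the hopper regions (scene ≈(350,142), top ≈(156,252) and (176,240)). Back out along the same path.

```bash
python3 -m handwheel '[{"tx":0,"ty":0,"tz":-3,"roll":0.1},{"tx":-2,"ty":-9,"tz":0,"roll":0.1},{"tx":-2,"ty":-8,"tz":0,"roll":0.1},{"tx":-3,"ty":-8,"tz":0,"roll":0.1},{"tx":-3,"ty":-8,"tz":0,"roll":0.1},{"tx":-3,"ty":-8,"tz":1,"roll":0.1},{"tx":-3,"ty":-8,"tz":1,"roll":0.1},{"tx":-3,"ty":-8,"tz":1,"roll":0.1},{"tx":-4,"ty":-8,"tz":1,"roll":0.1},{"tx":-4,"ty":-8,"tz":1,"roll":0.1},{"tx":-4,"ty":-7,"tz":1,"roll":0.1},{"tx":-4,"ty":-7,"tz":1,"roll":0.1}]'; python3 -m handwheel '[{"tx":-4,"ty":-7,"tz":1,"roll":0.1},{"tx":-6,"ty":-7,"tz":4,"roll":0.1},{"tx":-6,"ty":-8,"tz":4,"roll":0.1},{"tx":-6,"ty":-7,"tz":4,"roll":0.1},{"tx":-7,"ty":-7,"tz":5,"roll":0.1},{"tx":-6,"ty":-6,"tz":6,"roll":0.1},{"tx":-6,"ty":-6,"tz":6,"roll":0.1},{"tx":-4,"ty":-7,"tz":4,"roll":0.1},{"tx":-3,"ty":-7,"tz":5,"roll":0.1},{"tx":-3,"ty":-7,"tz":5,"roll":0.1},{"tx":8,"ty":17,"tz":0,"roll":0},{"tx":8,"ty":17,"tz":0,"roll":0}]'; python3 -m handwheel '[{"tx":12,"ty":26,"tz":0,"roll":0},{"tx":12,"ty":26,"tz":0,"roll":0},{"tx":12,"ty":26,"tz":0,"roll":0},{"tx":12,"ty":26,"tz":0,"roll":0},{"tx":12,"ty":26,"tz":0,"roll":0},{"tx":12,"ty":26,"tz":0,"roll":0},{"tx":0,"ty":0,"tz":0,"roll":0},{"tx":0,"ty":0,"tz":0,"roll":0}]'; python3 - <<'E'
from plan import *
from h import *
t=T(); M=t[:3,:3]; print(t.round(3)[:3],ctrl.get_obs()['q'].round(2)); l,u=lip(M); print('tilt',np.degrees(np.arccos(u[2])))
a=snap('scene','s20')[0];b=snap('wrist','w20')[0]; c=snap('top','t20')[0]
for n,i in (('w',b),('s',a),('t',c)):
    hs=cv2.cvtColor(i,cv2.COLOR_RGB2HSV); m=((hs[...,0]<16)&(hs[...,1]>140)&(hs[...,2]>40)).astype(np.uint8); k,l,st,cc=cv2.connectedComponentsWithStats(m)
    print(n,[(cc[j].round().tolist(),int(st[j,4])) for j in range(1,k) if st[j,4]>15])
# coaster placement reachability for tool azimuths
uz=np.degrees(np.arccos(-A0[2,2])); print('a0',uz)
co=np.array([.601,-.326,.006])
for az in (-45,-30,-16,0):
    d=R.from_euler('z',az+16.86,degrees=True); Mn=d.as_matrix()@A0
    pc=co-Mn@(axT-.054*uT); x,e=ik(pc,Mn,np.array([-.6,-.3,2.2,.1,.5,1.8])); print(az,pc,x.round(2),round(e,3))
E
```

```text
t: 65.67
tool_pos: [0.5265, 0.0996, 0.343]
tool_rot: [1.042, 1.595, 0.974]
contact_force: [0.6, 0.7, -2.5]
opening: 0.0138
grip_force: 101.2
t: 66.67
tool_pos: [0.5667, 0.0551, 0.2961]
tool_rot: [1.897, 1.02, 1.591]
contact_force: [0.6, 1.0, -1.1]
opening: 0.0136
grip_force: 101.2
t: 67.33
tool_pos: [0.6089, 0.0141, 0.4642]
tool_rot: [1.886, 1.018, 1.596]
contact_force: [0.1, -0.5, -2.5]
opening: 0.014
grip_force: 101.4
[[ 0.05   0.239  0.97   0.609]
 [ 0.779 -0.617  0.111  0.014]
 [ 0.625  0.75  -0.217  0.464]] [-0.27 -0.74  2.2   0.86  0.5  -0.19]
tilt 54.080726643700295
w [([96.0, 187.0], 12860)]
s [([197.0, 2.0], 33), ([232.0, 32.0], 1413), ([281.0, 0.0], 16), ([310.0, 19.0], 709), ([186.0, 59.0], 1682), ([71.0, 89.0], 5269), ([183.0, 118.0], 1760), ([338.0, 142.0], 139), ([361.0, 138.0], 60), ([355.0, 146.0], 96), ([456.0, 197.0], 56), ([493.0, 346.0], 21582), ([342.0, 272.0], 756), ([202.0, 313.0], 21), ([243.0, 407.0], 1983)]
t [([296.0, 57.0], 54743), ([273.0, 144.0], 494), ([436.0, 150.0], 19), ([149.0, 247.0], 414), ([176.0, 240.0], 128), ([231.0, 375.0], 5202), ([216.0, 310.0], 16)]
a0 44.41879268791948
-45 [ 0.532 -0.257  0.046] [-0.49 -0.13  2.28 -0.7   0.3   2.46] 0.0
-30 [ 0.516 -0.277  0.046] [-0.69 -0.18  2.33  0.51  0.26  0.96] 0.0
-16 [ 0.507 -0.299  0.046] [-0.86 -0.15  2.3   0.95  0.5   0.25] 0.0
0 [ 0.503 -0.326  0.046] [-0.99 -0.02  2.18  0.99  0.79 -0.09] 0.0
```

All eight caramels' worth of pixels are in the hopper and none are elsewhere. Next I'll unroll and reduce the tilt at the inner limit.

```bash
python3 -m handwheel '[{"tx":0,"ty":0,"tz":0,"roll":0.1},{"tx":0,"ty":0,"tz":0,"roll":0.1},{"tx":0,"ty":0,"tz":0,"roll":0.1},{"tx":0,"ty":0,"tz":0,"roll":0.1},{"tx":0,"ty":0,"tz":0,"roll":0.1},{"tx":0,"ty":0,"tz":0,"roll":0.1},{"tx":0,"ty":0,"tz":0,"roll":0.1},{"tx":0,"ty":0,"tz":0,"roll":0.1},{"tx":0,"ty":0,"tz":0,"roll":0.1}]'; python3 -m handwheel '[{"tx":-12,"ty":0,"tz":-37,"roll":0},{"tx":-12,"ty":0,"tz":-37,"roll":0},{"tx":-12,"ty":0,"tz":-37,"roll":0},{"tx":-14,"ty":0,"tz":-37,"roll":0},{"tx":-16,"ty":0,"tz":-36,"roll":0},{"tx":-16,"ty":0,"tz":-36,"roll":0},{"tx":-16,"ty":0,"tz":-36,"roll":0},{"tx":-16,"ty":0,"tz":-36,"roll":0},{"tx":-16,"ty":0,"tz":-36,"roll":0},{"tx":-16,"ty":0,"tz":-36,"roll":0},{"tx":-18,"ty":0,"tz":-35,"roll":0},{"tx":-18,"ty":0,"tz":-35,"roll":0}]'; cat > st.py <<'E'
from plan import *
t=T(); M=t[:3,:3]; print(t.round(3)[:3],ctrl.get_obs()['q'].round(2)); l,u=lip(M); print('u',u,'cuptilt',np.degrees(np.arccos(u[2])),'a',np.degrees(np.arccos(-M[2,2])),'az',np.degrees(np.arctan2(M[1,2],M[0,2])))
E
python3 st.py
```

```text
t: 68.23
tool_pos: [0.6083, 0.0151, 0.4582]
tool_rot: [-2.385, -0.099, -1.896]
contact_force: [1.2, 0.6, -2.1]
opening: 0.0137
grip_force: 101.6
t: 69.23
tool_pos: [0.4004, -0.1653, 0.4089]
tool_rot: [-2.368, -0.207, -1.775]
contact_force: [0.7, -1.5, -1.5]
opening: 0.0139
grip_force: 101.4
[[ 0.28   0.215  0.936  0.4  ]
 [ 0.007 -0.975  0.222 -0.165]
 [ 0.96  -0.056 -0.275  0.409]] [-1.3  -1.01  2.39  1.29  1.59  0.25]
u [-0.474 -0.146  0.868] cuptilt 29.726079295066654 a 74.05976501876364 az 13.343037713073622
```

```bash
python3 -m handwheel '[{"tx":9,"ty":-27,"tz":22,"roll":0},{"tx":9,"ty":-27,"tz":22,"roll":0},{"tx":9,"ty":-27,"tz":22,"roll":0},{"tx":9,"ty":-27,"tz":22,"roll":0},{"tx":9,"ty":-27,"tz":22,"roll":0},{"tx":9,"ty":-27,"tz":22,"roll":0},{"tx":9,"ty":-27,"tz":22,"roll":0},{"tx":9,"ty":-27,"tz":22,"roll":0},{"tx":9,"ty":-27,"tz":22,"roll":0},{"tx":9,"ty":-27,"tz":22,"roll":0},{"tx":9,"ty":-27,"tz":22,"roll":0},{"tx":9,"ty":-27,"tz":22,"roll":0}]'; python3 st.py
```

```text
t: 70.23
tool_pos: [0.6259, 0.1945, 0.459]
tool_rot: [-2.362, -0.228, -1.755]
contact_force: [0.0, -2.4, -1.8]
opening: 0.0136
grip_force: 101.5
[[ 0.287  0.235  0.929  0.626]
 [ 0.01  -0.97   0.243  0.195]
 [ 0.958 -0.06  -0.281  0.459]] [ 0.14 -0.58  2.09  0.31  0.37  1.31]
u [-0.464 -0.159  0.871] cuptilt 29.36700315686425 a 73.68098652210816 az 14.644193704683245
```

```bash
python3 -m handwheel '[{"tx":0,"ty":-25,"tz":6,"roll":0},{"tx":0,"ty":-25,"tz":6,"roll":0},{"tx":-12,"ty":0,"tz":-37,"roll":0},{"tx":-12,"ty":0,"tz":-37,"roll":0},{"tx":-12,"ty":0,"tz":-37,"roll":0},{"tx":-14,"ty":0,"tz":-37,"roll":0},{"tx":-16,"ty":0,"tz":-36,"roll":0},{"tx":-16,"ty":0,"tz":-36,"roll":0},{"tx":-16,"ty":0,"tz":-36,"roll":0}]'; python3 st.py
```

```text
t: 70.98
tool_pos: [0.4387, 0.249, 0.4472]
tool_rot: [-2.417, -0.195, -1.745]
contact_force: [-0.3, -0.0, -2.0]
opening: 0.014
grip_force: 101.4
[[ 0.313  0.195  0.929  0.439]
 [ 0.015 -0.98   0.2    0.249]
 [ 0.949 -0.048 -0.31   0.447]] [ 0.54 -1.01  2.31 -0.52  0.67  2.14]
u [-0.446 -0.124  0.886] cuptilt 27.579863920460085 a 71.93430513986881 az 12.151404065113622
```

```bash
python3 -m handwheel '[{"tx":-18,"ty":12,"tz":-34,"roll":0},{"tx":-18,"ty":12,"tz":-34,"roll":0},{"tx":-18,"ty":12,"tz":-34,"roll":0},{"tx":-20,"ty":12,"tz":-33,"roll":0},{"tx":-20,"ty":12,"tz":-33,"roll":0},{"tx":-20,"ty":12,"tz":-33,"roll":0},{"tx":-20,"ty":12,"tz":-33,"roll":0},{"tx":-20,"ty":12,"tz":-33,"roll":0}]'; python3 st.py
```

```text
t: 71.65
tool_pos: [0.2636, 0.2932, 0.419]
tool_rot: [-2.577, -0.133, -1.659]
contact_force: [0.1, 0.5, -2.8]
opening: 0.0141
grip_force: 101.3
[[ 0.412  0.113  0.904  0.264]
 [ 0.033 -0.994  0.109  0.293]
 [ 0.91  -0.015 -0.413  0.419]] [ 1.24 -1.01  2.31 -1.02  1.3   2.71]
u [-0.358 -0.047  0.933] cuptilt 21.166906837638955 a 65.58430481458657 az 6.869454428822598
```

```bash
python3 -m handwheel '[{"tx":-18,"ty":20,"tz":-28,"roll":0},{"tx":-18,"ty":20,"tz":-28,"roll":0},{"tx":-18,"ty":20,"tz":-28,"roll":0},{"tx":-18,"ty":20,"tz":-28,"roll":0},{"tx":-18,"ty":20,"tz":-28,"roll":0},{"tx":-18,"ty":20,"tz":-28,"roll":0}]'; python3 st.py
```

```text
t: 72.15
tool_pos: [0.1185, 0.2541, 0.4149]
tool_rot: [-2.727, -0.121, -1.457]
contact_force: [-0.4, 0.9, -2.3]
opening: 0.0139
grip_force: 101.3
[[ 0.554  0.091  0.828  0.119]
 [ 0.046 -0.996  0.079  0.254]
 [ 0.831 -0.005 -0.556  0.415]] [ 1.73 -1.01  2.25 -1.02  1.8   2.91]
u [-0.204 -0.016  0.979] cuptilt 11.82137821993439 a 56.23820178990762 az 5.444493585100584
```

```bash
python3 -m handwheel '[{"tx":-20,"ty":20,"tz":-26,"roll":0},{"tx":-20,"ty":20,"tz":-26,"roll":0},{"tx":-20,"ty":20,"tz":-26,"roll":0},{"tx":-20,"ty":20,"tz":-26,"roll":0},{"tx":0,"ty":0,"tz":0,"roll":0}]'; python3 st.py
```

```text
t: 72.57
tool_pos: [0.0202, 0.1781, 0.4126]
tool_rot: [-2.77, -0.165, -1.397]
contact_force: [-0.3, 0.3, -2.2]
opening: 0.0138
grip_force: 101.3
[[ 0.59   0.11   0.8    0.02 ]
 [ 0.079 -0.994  0.079  0.178]
 [ 0.803  0.016 -0.595  0.413]] [ 2.19 -1.01  2.24 -1.02  2.19  3.13]
u [-0.159  0.007  0.987] cuptilt 9.149790965299722 a 53.46509472828727 az 5.6298474733011075
```

```bash
python3 -m handwheel '[{"tx":19,"ty":-11,"tz":25,"roll":0},{"tx":19,"ty":-11,"tz":25,"roll":0},{"tx":19,"ty":-11,"tz":25,"roll":0},{"tx":19,"ty":-11,"tz":25,"roll":0},{"tx":19,"ty":-11,"tz":25,"roll":0},{"tx":19,"ty":-11,"tz":25,"roll":0},{"tx":19,"ty":-11,"tz":25,"roll":0},{"tx":19,"ty":-11,"tz":25,"roll":0},{"tx":0,"ty":0,"tz":0,"roll":0}]'; python3 st.py;  python3 -m handwheel '[{"tx":17.5,"ty":24.6,"tz":18,"roll":0},{"tx":17.5,"ty":24.6,"tz":18,"roll":0},{"tx":17.5,"ty":24.6,"tz":18,"roll":0},{"tx":17.5,"ty":24.6,"tz":18,"roll":0},{"tx":17.5,"ty":24.6,"tz":18,"roll":0},{"tx":17.5,"ty":24.6,"tz":18,"roll":0},{"tx":17.5,"ty":24.6,"tz":18,"roll":0},{"tx":17.5,"ty":24.6,"tz":18,"roll":0},{"tx":17.5,"ty":24.6,"tz":18,"roll":0},{"tx":17.5,"ty":24.6,"tz":18,"roll":0},{"tx":17.5,"ty":24.6,"tz":18,"roll":0}]'; python3 st.py
```

```text
t: 73.32
tool_pos: [0.2532, 0.3071, 0.4166]
tool_rot: [-2.789, -0.133, -1.41]
contact_force: [0.4, 0.3, -2.9]
opening: 0.0142
grip_force: 101.4
[[ 0.59   0.082  0.803  0.253]
 [ 0.07  -0.996  0.05   0.307]
 [ 0.804  0.026 -0.594  0.417]] [ 1.22 -0.88  2.18 -0.84  1.42  2.64]
u [-0.161  0.021  0.987] cuptilt 9.350576153353998 a 53.57520280796386 az 3.5820372580816597
t: 74.23
tool_pos: [0.5501, 0.0685, 0.4635]
tool_rot: [-2.79, -0.134, -1.405]
contact_force: [-0.1, 1.5, -1.3]
opening: 0.0139
grip_force: 101.3
[[ 0.593  0.083  0.801  0.55 ]
 [ 0.07  -0.996  0.052  0.069]
 [ 0.802  0.025 -0.596  0.463]] [-0.06 -0.75  2.03  0.13  0.93  1.39]
u [-0.158  0.02   0.987] cuptilt 9.160553249960602 a 53.390439590781554 az 3.6914615969167195
```

```bash
python3 -m handwheel '[{"tx":-28,"ty":0,"tz":-30,"roll":0},{"tx":-28,"ty":0,"tz":-30,"roll":0},{"tx":-28,"ty":0,"tz":-30,"roll":0},{"tx":-28,"ty":0,"tz":-30,"roll":0},{"tx":-28,"ty":0,"tz":-30,"roll":0},{"tx":-28,"ty":0,"tz":-30,"roll":0},{"tx":-28,"ty":0,"tz":-30,"roll":0},{"tx":-28,"ty":0,"tz":-30,"roll":0},{"tx":-28,"ty":0,"tz":-30,"roll":0}]'; python3 st.py
```

```text
t: 74.98
tool_pos: [0.3863, 0.1158, 0.5085]
tool_rot: [2.869, 0.106, 1.199]
contact_force: [0.4, 1.1, -1.3]
opening: 0.0136
grip_force: 101.3
[[ 0.701  0.051  0.712  0.386]
 [ 0.075 -0.997 -0.001  0.116]
 [ 0.71   0.054 -0.703  0.509]] [ 0.21 -1.01  2.03 -0.15  1.35  1.68]
u [-0.018  0.061  0.998] cuptilt 3.6502464850527447 a 45.36866426643978 az -0.09659747599399764
```

```bash
python3 -m handwheel '[{"tx":0,"ty":0,"tz":0,"roll":0.087},{"tx":0,"ty":0,"tz":0,"roll":0},{"tx":0,"ty":0,"tz":0,"roll":0}]' >/dev/null; python3 st.py; python3 - <<'E'
from plan import *
from h import *
def disc(s,zp=.006):
    im=s[0]; hs=cv2.cvtColor(im,cv2.COLOR_RGB2HSV); W=cloud(s); m=(hs[...,1]>110)&(hs[...,2]>90)&(hs[...,0]<22)&(abs(W[...,0]-.6)<.08)&(abs(W[...,1]+.326)<.08)
    m=cv2.morphologyEx(m.astype(np.uint8),cv2.MORPH_CLOSE,np.ones((7,7))); c=max(cv2.findContours(m,0,2)[0],key=cv2.contourArea)[:,0]
    P=np.array([ray(s,u,v,zp)[:2] for u,v in c]); (x,y),r=cv2.minEnclosingCircle((P*1000).astype(np.float32)); return x,y,r,P.min(0)/2+P.max(0)/2
for n in ('w3','t3','top0','t20'): print(n,disc(load(n)))
s=snap('top','t21'); print('now',disc(s))
t=T(); M=t[:3,:3]; co=np.array([.601,-.327,.006]); pc=co-M@(axT-.054*uT); q=ctrl.get_obs()['q']
for k in (pc+[0,0,.25],pc+[0,0,.1],pc):
    q,e=ik(k,M,q); print(k,q.round(2),round(e,3))
print('to above',M.T@(pc+[0,0,.2]-t[:3,3])*1000,'down100',M.T@[0,0,-100])
E
```

```text
[[ 0.701 -0.005  0.713  0.387]
 [-0.009 -1.     0.001  0.116]
 [ 0.713 -0.007 -0.701  0.509]] [ 0.21 -1.01  2.03 -0.15  1.35  1.76]
u [-0.019  0.001  1.   ] cuptilt 1.0718344431780933 a 45.488740584871536 az 0.10870776199640167
w3 (600.7517700195312, -326.1241149902344, 54.55638122558594, array([ 0.601, -0.326]))
t3 (599.8276977539062, -324.8873596191406, 53.669952392578125, array([ 0.599, -0.325]))
top0 (600.557373046875, -325.0383605957031, 53.46632766723633, array([ 0.599, -0.325]))
t20 (600.59423828125, -325.0460205078125, 53.45626449584961, array([ 0.599, -0.325]))
now (600.59423828125, -325.0460205078125, 53.45626449584961, array([ 0.599, -0.325]))
[ 0.503 -0.325  0.295] [-1.   -0.39  2.04  0.73  1.12  0.38] 0.0
[ 0.503 -0.325  0.145] [-1.   -0.22  2.17  0.87  0.91  0.13] 0.0
[ 0.503 -0.325  0.045] [-1.   -0.03  2.2   1.03  0.77 -0.12] 0.0
to above [-103.108  442.392  267.461] down100 [-71.282   0.698  70.131]
```

```bash
python3 -m handwheel '[{"tx":-7.4,"ty":31.6,"tz":19,"roll":0},{"tx":-7.4,"ty":31.6,"tz":19,"roll":0},{"tx":-7.4,"ty":31.6,"tz":19,"roll":0},{"tx":-7.4,"ty":31.6,"tz":19,"roll":0},{"tx":-7.4,"ty":31.6,"tz":19,"roll":0},{"tx":-7.4,"ty":31.6,"tz":19,"roll":0},{"tx":-7.4,"ty":31.6,"tz":19,"roll":0},{"tx":-7.4,"ty":31.6,"tz":19,"roll":0},{"tx":-7.4,"ty":31.6,"tz":19,"roll":0},{"tx":-7.4,"ty":31.6,"tz":19,"roll":0},{"tx":-7.4,"ty":31.6,"tz":19,"roll":0},{"tx":-7.4,"ty":31.6,"tz":19,"roll":0}]'; python3 -m handwheel '[{"tx":-7.4,"ty":31.6,"tz":19,"roll":0},{"tx":-7.4,"ty":31.6,"tz":19,"roll":0},{"tx":-21,"ty":0,"tz":21,"roll":0},{"tx":-21,"ty":0,"tz":21,"roll":0},{"tx":-21,"ty":0,"tz":21,"roll":0},{"tx":-21,"ty":0,"tz":21,"roll":0},{"tx":0,"ty":0,"tz":0,"roll":0},{"tx":0,"ty":0,"tz":0,"roll":0},{"tx":0,"ty":0,"tz":0,"roll":0}]'; python3 st.py; python3 - <<'E'
from plan import *
from h import *
t=T(); M=t[:3,:3]; b=t[:3,3]+M@(axT-.054*uT); print('cup base by grasp',b)
s=snap('top','t22'); W=cloud(s)
s2=snap('wrist','w22'); W2=cloud(s2)
for n,w in(('top',W),('wrist',W2)):
    q=w.reshape(-1,3); q=q[(abs(q[:,2]-b[2]-.062)<.006)&(np.hypot(q[:,0]-b[0],q[:,1]-b[1])<.06)&(np.hypot(q[:,0]-b[0],q[:,1]-b[1])>.036)&(q[:,0]>b[0]-.035)]
    f=least_squares(lambda c:np.hypot(q[:,0]-c[0],q[:,1]-c[1])-.0485,b[:2],loss='soft_l1',f_scale=.002); print(n,len(q),f.x,q[:,2].mean())
E
```

```text
t: 76.28
tool_pos: [0.5003, -0.2592, 0.2894]
tool_rot: [2.904, -0.022, 1.193]
contact_force: [0.2, 1.0, -1.5]
opening: 0.0138
grip_force: 101.3
t: 77.03
tool_pos: [0.5168, -0.3201, 0.1371]
tool_rot: [2.903, -0.02, 1.198]
contact_force: [0.3, 0.2, -1.0]
opening: 0.0139
grip_force: 100.9
[[ 0.709 -0.012  0.705  0.517]
 [-0.011 -1.    -0.006 -0.32 ]
 [ 0.705 -0.003 -0.709  0.137]] [-0.95 -0.19  2.16  0.85  0.86  0.16]
u [-0.007  0.005  1.   ] cuptilt 0.5015748243986127 a 44.838245875546036 az -0.5074565398476042
cup base by grasp [ 0.615 -0.322  0.097]
top 197 [ 0.61  -0.319] 0.16009605872902782
wrist 4110 [ 0.61  -0.321] 0.15983817413666315
```

```bash
python3 -m handwheel '[{"tx":-8,"ty":5,"tz":-8,"roll":0},{"tx":-14,"ty":0,"tz":14,"roll":0},{"tx":-14,"ty":0,"tz":14,"roll":0},{"tx":-14,"ty":0,"tz":14,"roll":0},{"tx":-14,"ty":0,"tz":14,"roll":0},{"tx":0,"ty":0,"tz":0,"roll":0},{"tx":0,"ty":0,"tz":0,"roll":0},{"tx":0,"ty":0,"tz":0,"roll":0}]'; cat > ck.py <<'E'
from plan import *
from h import *
o=ctrl.get_obs(); t=T(); M=t[:3,:3]; b=t[:3,3]+M@(axT-.054*uT); print('cup base by grasp',b,'F',o['contact_force'])
s2=snap('wrist'); s1=snap('top')
for n,s in(('top',s1),('wrist',s2)):
    q=cloud(s).reshape(-1,3); rr=np.hypot(q[:,0]-b[0],q[:,1]-b[1]); q=q[(abs(q[:,2]-b[2]-.062)<.006)&(rr<.06)&(rr>.036)&(q[:,0]>b[0]-.035)]
    if len(q)>20:
        f=least_squares(lambda c:np.hypot(q[:,0]-c[0],q[:,1]-c[1])-.0485,b[:2],loss='soft_l1',f_scale=.002); print(n,len(q),f.x,q[:,2].mean())
E
python3 ck.py
```

```text
t: 77.8
tool_pos: [0.5061, -0.3247, 0.0592]
tool_rot: [2.901, -0.017, 1.199]
contact_force: [-0.1, -0.1, -0.8]
opening: 0.0137
grip_force: 101.1
cup base by grasp [ 0.604 -0.327  0.02 ] F [-0.064 -0.082 -0.798]
top 165 [ 0.599 -0.323] 0.08236342809627596
wrist 3698 [ 0.599 -0.325] 0.08124990090864409
```

```bash
python3 -m handwheel '[{"tx":-4,"ty":0.5,"tz":4.5,"roll":0},{"tx":-4,"ty":0,"tz":4,"roll":0},{"tx":0,"ty":0,"tz":0,"roll":0},{"tx":0,"ty":0,"tz":0,"roll":0}]';python3 -m handwheel '[{"tx":-1,"ty":0,"tz":1,"roll":0},{"tx":0,"ty":0,"tz":0,"roll":0},{"tx":0,"ty":0,"tz":0,"roll":0}]';python3 -m handwheel '[{"tx":-1,"ty":0,"tz":1,"roll":0},{"tx":0,"ty":0,"tz":0,"roll":0},{"tx":0,"ty":0,"tz":0,"roll":0}]'; python3 ck.py
```

```text
t: 78.23
tool_pos: [0.5051, -0.3233, 0.0441]
tool_rot: [-2.904, 0.019, -1.195]
contact_force: [-0.5, -1.1, -2.4]
opening: 0.014
grip_force: 101.1
t: 78.48
tool_pos: [0.5054, -0.3238, 0.0435]
tool_rot: [-2.904, 0.019, -1.196]
contact_force: [-0.4, 0.3, -1.1]
opening: 0.0137
grip_force: 101.1
t: 78.73
tool_pos: [0.5057, -0.324, 0.0426]
tool_rot: [-2.904, 0.018, -1.198]
contact_force: [-0.3, -0.0, -0.1]
opening: 0.0139
grip_force: 101.7
cup base by grasp [ 0.604 -0.326  0.003] F [-0.327 -0.039 -0.055]
top 154 [ 0.598 -0.322] 0.06589586093184809
wrist 3974 [ 0.598 -0.324] 0.06500395774927546
```

```bash
python3 -m handwheel '[{"tx":-0.7,"ty":0,"tz":0.7,"roll":0},{"tx":0,"ty":0,"tz":0,"roll":0},{"tx":0,"ty":0,"tz":0,"roll":0}]';python3 -m handwheel '[{"tx":0,"ty":0,"tz":0,"roll":0},{"tx":0,"ty":0,"tz":0,"roll":0},{"tx":0,"ty":0,"tz":0,"roll":0},{"tx":0,"ty":0,"tz":0,"roll":0},{"tx":0,"ty":0,"tz":0,"roll":0}]' 45; python3 ck.py;  python3 -m handwheel '[{"tx":7,"ty":0,"tz":-7,"roll":0},{"tx":14,"ty":0,"tz":-14,"roll":0},{"tx":20,"ty":0,"tz":-20,"roll":0},{"tx":20,"ty":0,"tz":-20,"roll":0},{"tx":20,"ty":0,"tz":-20,"roll":0},{"tx":20,"ty":0,"tz":-20,"roll":0},{"tx":0,"ty":0,"tz":-30,"roll":0},{"tx":0,"ty":0,"tz":-30,"roll":0},{"tx":0,"ty":0,"tz":0,"roll":0},{"tx":0,"ty":0,"tz":0,"roll":0}]'; python3 - <<'E'
from h import *
from scipy.optimize import least_squares
w=snap('wrist','w30'); t=snap('top','t30'); s=snap('scene','s30')
for n,k in (('w',w),('t',t)):
    q=cloud(k).reshape(-1,3); rr=np.hypot(q[:,0]-.6,q[:,1]+.325); q=q[(abs(q[:,2]-.068)<.006)&(rr<.06)&(rr>.038)&(q[:,0]>.565)]
    f=least_squares(lambda c:np.hypot(q[:,0]-c[0],q[:,1]-c[1])-.0485,[.6,-.325],loss='soft_l1',f_scale=.002); A=np.c_[q[:,:2],np.ones(len(q))]; print(n,f.x,q[:,2].mean(),'slope',np.linalg.lstsq(A,q[:,2],rcond=None)[0][:2])
im=np.zeros((600,800,3),np.uint8); r=lambda i,b: cv2.resize(i[b[1]:b[3],b[0]:b[2],::-1],(400,300),interpolation=cv2.INTER_CUBIC)
im[:300,:400]=r(t[0],(110,190,230,280)); im[:300,400:]=r(t[0],(180,120,460,330)); im[300:,:400]=r(s[0],(290,90,410,210)); im[300:,400:]=r(s[0],(80,60,520,390))
cv2.imwrite('pics/fin.png',im)
E
```

```text
t: 79.08
tool_pos: [0.5058, -0.3242, 0.0421]
tool_rot: [-2.904, 0.018, -1.199]
contact_force: [-3.2, 1.5, 5.1]
opening: 0.014
grip_force: 102.0
t: 79.5
tool_pos: [0.5053, -0.3235, 0.0408]
tool_rot: [-2.904, 0.019, -1.196]
contact_force: [-0.5, 0.3, -0.6]
opening: 0.0452
grip_force: 0.0
cup base by grasp [ 0.603 -0.326  0.001] F [-0.55   0.265 -0.608]
top 153 [ 0.599 -0.322] 0.06435362919640678
wrist 4526 [ 0.598 -0.324] 0.0639998433198851
t: 80.43
tool_pos: [0.4636, -0.3251, 0.2282]
tool_rot: [2.901, -0.019, 1.198]
contact_force: [0.3, -0.6, -0.5]
opening: 0.0449
grip_force: 0.0
w [ 0.59979625 -0.32491432] 0.06674258639521768 slope [-0.021493    0.00086073]
t [ 0.59936405 -0.32238306] 0.06678576472614149 slope [-0.01408109  0.00377768]
```

View pics/fin.png

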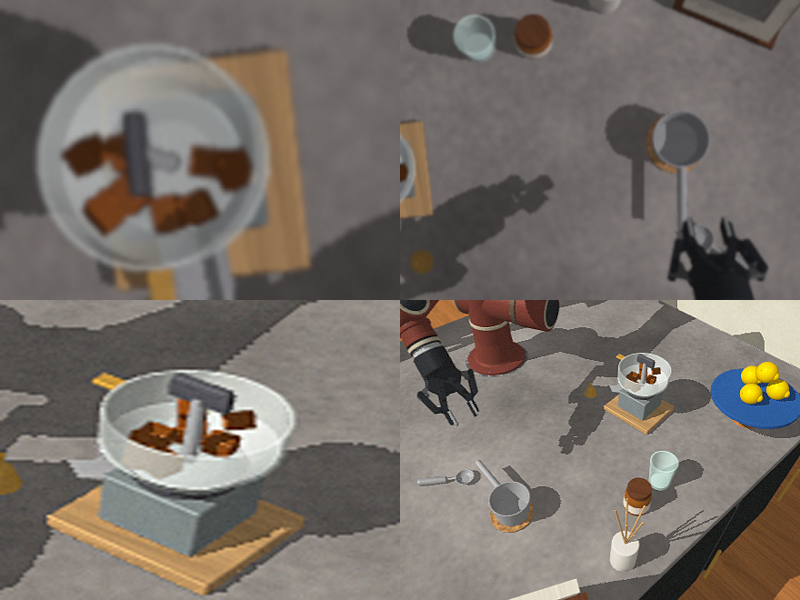

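The final picture shows the caramels all inside the hopper, the tab over the chute, and the cup upright and empty on the coaster. Last numeric checks are the spoon and the tab.

```bash
python3 - <<'E'
from h import *
a=load('scene0')[0].astype(float);b=load('s30')[0].astype(float)
for n,(x0,y0,x1,y1) in dict(spoon=(95,243,165,268),candle=(320,250,362,300),tumbler=(350,222,392,272),bell=(280,145,300,168)).items():
    g=lambda i: cv2.cvtColor(i[y0:y1,x0:x1].astype(np.uint8),cv2.COLOR_RGB2GRAY).astype(np.float32); print(n,'shift px',cv2.phaseCorrelate(g(a),g(b)),'mean diff',abs(g(a)-g(b)).mean())
a=load('t3')[0];b=load('t30')[0]
g=lambda i: cv2.cvtColor(i[268:284,150:172],cv2.COLOR_RGB2GRAY).astype(float); print('tab diff',abs(g(a)-g(b)).mean(),abs(g(a)-g(b)).max())
def baraxis(i):
    p=i[195:280,125:190].astype(int).sum(2); v,u=np.nonzero(p<230); 
    return len(u)
s=load('t30'); im=s[0]; hs=cv2.cvtColor(im,cv2.COLOR_RGB2HSV)
m=(hs[...,0]>15)&(hs[...,0]<28)&(hs[...,1]>150); m[:255]=0;m[290:]=0;m[:,:140]=0;m[:,175:]=0; v,u=np.nonzero(m); print('tab px',u.mean(),v.mean(),len(u),ray(s,u.mean(),v.mean(),.164))
E
```

```text
spoon shift px ((-0.03213987662866913, 0.4975828310369046), 1.0198974792162578) mean diff 3.8777144
candle shift px ((0.5609121713701377, -0.07504809954789948), 0.9839170669979519) mean diff 3.697619
tumbler shift px ((0.48653960416519837, 0.03828630576057179), 1.0051235523223876) mean diff 3.974762
bell shift px ((6.212041277407883, -6.106204561278943), 0.43424383203188577) mean diff 13.802174
tab diff 6.349431818181818 42.0
tab px 157.6304347826087 275.69565217391306 46 [0.45796217 0.18639813 0.164     ]
```

```bash
python3 - <<'E'
from h import *
for n in ('t3','t12','t20','t30'):
    s=load(n); im=s[0]; hs=cv2.cvtColor(im,cv2.COLOR_RGB2HSV); W=cloud(s)
    m=(hs[...,0]>15)&(hs[...,0]<28)&(hs[...,1]>150); m[:255]=0;m[290:]=0;m[:,:140]=0;m[:,175:]=0; v,u=np.nonzero(m)
    q=W[205:260,130:180].reshape(-1,3); q=q[(q[:,2]>.19)&(q[:,2]<.225)]
    l=cv2.fitLine(q[:,:2].astype(np.float32),cv2.DIST_L2,0,.01,.01).ravel() if len(q)>10 else None
    print(n,'tab px',u.mean().round(2),v.mean().round(2),len(u),'bar',len(q),None if l is None else (np.degrees(np.arctan(l[1]/l[0])).round(2),l[2:]))
    b=(hs[...,0]>15)&(hs[...,0]<30)&(hs[...,1]>100); b[:,:180]=0;b[:,230:]=0;b[:265]=0;v,u=np.nonzero(b);print('  bell',u.mean(),v.mean())
s=load('t3'); g=cv2.cvtColor(s[0],cv2.COLOR_RGB2HSV); P=[]
for v in range(212,262):
    r=g[v,185:215,1].astype(float); r=cv2.GaussianBlur(r[None],(3,1),0)[0]; k=np.argmin(np.diff(r)); P.append(ray(s,185+k+.5,v,.018)[:2])
P=np.array(P,np.float32); l=cv2.fitLine(P,cv2.DIST_HUBER,0,.001,.001).ravel(); print('plinth',np.degrees(np.arctan(l[1]/l[0])))
E
```

```text
t3 tab px 157.73 275.32 44 bar 153 (np.float32(7.47), array([0.5456537 , 0.19469348], dtype=float32))
  bell 193.86742424242425 294.42424242424244
t12 tab px 157.73 275.32 44 bar 148 (np.float32(7.43), array([0.5457919 , 0.19470666], dtype=float32))
  bell 183.16129032258064 267.6774193548387
t20 tab px 157.73 275.32 44 bar 151 (np.float32(7.18), array([0.5454842 , 0.19470477], dtype=float32))
  bell 193.0041841004184 295.1673640167364
t30 tab px 157.63 275.7 46 bar 150 (np.float32(7.57), array([0.54517186, 0.19475259], dtype=float32))
  bell 193.87900355871886 293.20284697508896
plinth 7.1823225
```

```bash
python3 -c "
from station import ctrl
print(ctrl.finish_job())"
```

```text
the job is handed in; nothing more can be done
None
```

The job is handed in, with no verdict returned: the tab is over the chute (within about 0.5° by camera), all eight caramels are in the hopper, the empty cup stands upright on the coaster, and the candle, tumbler, bell and spoon look unmoved; to tilt the tool for the pour I pushed the arm past its reach limits, where one joint read 0.055 rad against its listed 0.06 limit.

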